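# Clamp the sample cartridges and stamp their seals

## Task

Lay all the white sample cartridges flat on the clamp bed, side by side with their long sides pointing from jaw to fence. Flip the brass pawl lever on the ratchet so that it tightens, then swing the handle back and forth until the jaw is fully home and grips the cartridges. Then take the steel hand stamp, press each raised aluminium seal steadily and squarely until fully flush, without striking, sliding or crushing, and lift straight off, touching the clamped cartridges with the stamp only, and stand the stamp back upright in the middle of its black pad; leave the other lab ware where it is and the clamp tight.

Things in the scene. Friction and masses are not known exactly. Their poses are not given: they have to be found in the camera images.
- bed (a point): middle of the top of the fixed bench clamp's flat aluminium bed, 125 (x) x 205 (y) mm, 20 mm above the table. x points from jaw to fence, y along the bed, z up. The ratchet stands on a grey block 30 mm high beyond the -y end. A clamped cartridge's centre is at x = +8 mm; there is room for four side by side
- fence (a point): foot of the fence's inner face (30 mm from the bed's middle, same axes). Fence, jaw and two end cheeks (inner faces 96 mm either side along y) are steel bars 8 mm high around the bed; with the jaw open their inner faces are 65 mm apart. The jaw pushes loaded cartridges along the bed against the fence and squares them
- jaw (a joint): travel of the jaw towards the fence in m: 0 = open (the start), 0.0210 touches the cartridges (44 mm from jaw to fence), 0.0215 = end stop, fully home; tight above 0.0206. It moves only by the ratchet wheel, 6.1 mm per rad, counter-clockwise from above closes, and stays where it is left (it cannot be pushed directly)
- ratchet_axis (a point): vertical axis of the ratchet, at the height of the handle bar's top, 65 mm above the table, 148 mm from the bed's middle on the bed's -y side. The toothed wheel (18 steel pins, 30 mm radius) is just below the handle
- handle (a joint): angle of the ratchet handle in rad, -0.5 to +0.5 (stops); at 0 it points along the bed's -y, positive = counter-clockwise from above. Stiff (0.3 N m), stays where left; driving the wheel takes 0.8 to 1.3 N m. When set to tighten, counter-clockwise swings turn the wheel and clockwise swings click back freely; up to 0.35 rad of each swing is lost before a tooth catches
- grip_post (a point): centre of the black upright grip post at the handle's end, 20 mm diameter, from 65 to 110 mm above the table, 160 mm from the ratchet axis; axes: x outward along the handle, z up. The flat steel handle bar (22 mm wide) runs below it, its top 65 mm above the table. The post does not turn on the handle
- pawl (a joint): reversing pawl in rad, sprung to either side of 0, range -0.5 to +0.5: negative = loosening setting (the start), positive = tightening setting. May rest anywhere from 0.2 to 0.5 on its side, depending on the teeth. Counts as flipped above 0.12
- pawl_post (a point): centre of the pawl's upright brass lever post, 12 mm diameter, from 69 to 101 mm above the table, 36 mm from its vertical pivot on the handle, which is 48 mm out from the ratchet axis. At pawl = 0 the lever points outward along the handle; x: outward along the lever. To tighten, push it counter-clockwise (bed +x), about 2 N, 35 mm from stop to stop; past the middle it snaps over
- pad: round black rubber pad fixed to the table, 80 mm diameter, 4 mm thick; origin: centre of its underside. Home of the stamp
- stamp: steel hand stamp, 0.25 kg, 88 mm tall; origin: its centre, 44 mm above its face; z up when it stands. Round flat foot 32 mm diameter and 20 mm high, narrowing to a round stem 20 mm diameter from 28 to 76 mm up, then a head 24 mm diameter up to 88 mm. It starts upright on the pad
- cart1: centre of cartridge 1's body (13 mm up), a white plastic block 44 (its x) x 34 (its y) x 26 mm high, 70 g; a round aluminium seal, 20 mm diameter, stands 4 mm proud in the middle of its top. Two to four of the four cartridges are there
- seal1 (a joint): how far the seal of cartridge 1 is pressed in, in m: 0 = 4 mm proud, 0.004 = flush. Stiff (about 7 to 10 N), stays where it is pushed; when flush the stamp's face rests on the cartridge's top
- cart2: centre of cartridge 2's body (13 mm up), a white plastic block 44 (its x) x 34 (its y) x 26 mm high, 70 g; a round aluminium seal, 20 mm diameter, stands 4 mm proud in the middle of its top. Two to four of the four cartridges are there
- seal2 (a joint): how far the seal of cartridge 2 is pressed in, in m: 0 = 4 mm proud, 0.004 = flush. Stiff (about 7 to 10 N), stays where it is pushed; when flush the stamp's face rests on the cartridge's top
- cart3: centre of cartridge 3's body (13 mm up), a white plastic block 44 (its x) x 34 (its y) x 26 mm high, 70 g; a round aluminium seal, 20 mm diameter, stands 4 mm proud in the middle of its top. Two to four of the four cartridges are there
- seal3 (a joint): how far the seal of cartridge 3 is pressed in, in m: 0 = 4 mm proud, 0.004 = flush. Stiff (about 7 to 10 N), stays where it is pushed; when flush the stamp's face rests on the cartridge's top
- cart4: centre of cartridge 4's body (13 mm up), a white plastic block 44 (its x) x 34 (its y) x 26 mm high, 70 g; a round aluminium seal, 20 mm diameter, stands 4 mm proud in the middle of its top. Two to four of the four cartridges are there
- seal4 (a joint): how far the seal of cartridge 4 is pressed in, in m: 0 = 4 mm proud, 0.004 = flush. Stiff (about 7 to 10 N), stays where it is pushed; when flush the stamp's face rests on the cartridge's top
- bottle: brown bottle, 48 mm diameter, 110 mm tall; bystander, to be left alone; origin: centre of its underside
- beaker: glass beaker, 60 mm diameter, 75 mm tall; bystander, to be left alone; origin: centre of its underside
- dish: glass dish, 64 mm diameter, 14 mm high; bystander, to be left alone; origin: centre of its underside
- slide_box: blue slide box, 85 x 100 x 32 mm; bystander, to be left alone; origin: centre of its underside
- tube_rack: blue rack of small capped tubes, 72 x 172 mm, 48 mm high; bystander, to be left alone; origin: centre of its underside
- lid_jar: white jar with a blue lid, 54 mm diameter, 48 mm high; bystander, to be left alone; origin: centre of its underside
Things that resemble listed ones, but are neither listed nor needed, are in the scene too. Leave any pink or purple look-alike of the cart4 alone. What is shaped like the cart2 but brown is not meant.

How it is judged:
By the outcome, as a careful person would: the job done as asked, in the order asked, and still so for the second after the job is handed in, with the robot touching nothing.
Of cart1, cart2, cart3, cart4 only 2 to 4 are there at a start; the rules pass over those that are not, and their reading is None.
At some moment in a run one of cart1, cart2, cart3, cart4 may be knocked a few centimetres aside while the robot is not near it.
It also fails if it takes over 210 s, if anything falls off the work surface, if the arm or the gripper's body presses on something with over 40 N, if the wrist force passes 120 N, or if a joint passes its speed limit or range.

## Robot

A 6-joint arm with a two-finger parallel gripper is mounted at the origin on the work surface. World frame = base frame: x ahead of the robot, y to its left, z up, the work surface at z = 0. Lengths are in m, angles in degrees, forces in N, time in s.
With the tool pointing down it reaches from about 0.3 to 1 m from the base axis. Payload 5.1 kg.
Tool frame: the origin (TCP) lies between the finger pads; the fingertips stand 14 mm ahead of it and the grasp point (between the pads) lies 5 mm behind it; y points along the fingers, z is the direction in which the jaws open and shut, and the axes are right-handed (so a half turn about y gives the same grasp; the last joint's range is limited). The gripper opens to 95 mm and grips with 3 to 60 N. Pads are 20 mm wide; open, the fingers measure 119 mm over their backs; the gripper's body (75 mm by 180 mm) begins 59 mm behind the grasp point.
Start: joints at [59.095, 7.093, 94.555, -0, 78.352, -4.733], TCP at [0.287, 0.583, 0.229] pointing down, gripper open.
Joint ranges: [-149.61, 149.61], [-58.7, 133.49], [1.44, 155.28], [-77.14, 257.14], [18.33, 153.61], [-166.67, 166.67]. Speed limits (degrees/s): [147.25, 147.25, 180, 180, 180, 180].

## Interface

Orientations are given as [roll, pitch, yaw] about the fixed x, y, z axes, in that order (R = Rz(yaw) Ry(pitch) Rx(roll)).
In Python, from workcell import r gives the robot as it stands.
- The arm moves only by the tool servo_tool, never from a script. Its argument "series" is text: rows parted by semicolons, each of 6 numbers parted by spaces: the shift along the tool's x, y, z in cm, then the turn, a rotation vector about the tool's x, y, z in degrees. In form: dx dy dz rx ry rz; .... A call has exactly 10 rows; each row is the pose to reach, as a shift and turn from the pose measured when the call began, along the tool's axes at that moment; what a row does not reach only later rows make up. A row lasts 1/10 s, in which the tool goes at most 50 mm and 8.59 degrees, less where a joint would pass 70% of its speed; a pose out of reach is approached as far as the arm can. A call with a gripper value outside its range is refused whole. "gripper" is the finger opening in cm, from 0 to 9.51, set as the call begins (left out, the last holds). The fingers move at their own pace and stop on an object; the grip force is fixed at half the most. Time passes only in rows, so rows that repeat a pose let the fingers close, or fill a call up. It gives the time, the measured TCP pose, the force and the opening at its end, in the units of the state.
- r.state(): the state, without advancing time (a new reading comes with each control period).
- r.camera(name): name is "scene" or "top" or "wrist"; returns the picture (400x640x3 uint8, red, green, blue); there is no depth.
- r.camera_info(name): a dict with "fx", "fy", "cx", "cy" (pixels), "world_to_cam" (4x4, takes a point from world to camera coordinates). Camera axes: x right, y down, z forward; pixel columns grow to the right and rows downward; lengths in m; the calibration is good to about 2 mm. The wrist camera is an equidistant fisheye: a pixel r from the principal point sees the ray r / f radians off the axis. A picture is of the moment at which its call begins: read the wrist's pose just before it. camera_info takes no time and is no camera call; for the wrist camera it gives the pose at the moment of the call.
- r.finish_job(): hands the job in, once; it reports no verdict.
Trained networks look in the newest picture that a camera, given by its name, has taken for a name from the list of things; names that differ only in an ending like _2 or _b are one class to them, and where a whole thing is asked for, a point or a joint stands for the part that bears it (a point fixed in the world has none). Each returns a list of dicts, best first, with "p" (0 to 1); they miss things now and then, are a little off and sometimes report something else, mostly with a low value. They report only what shows in the picture. A call takes as long as a camera call. They do not tell look-alikes from the thing itself.
- r.look_for(label, camera): "at" ([x, y, z] in m, in the coordinates of the camera as it stood for that picture, good to about 4 mm: the middle of the surface that is visible of it).
The state is a dict: "time": time; "joint_positions": joint angles; "qd": joint speeds; "joint_efforts": joint torques, N m; "position": TCP position; "tool_rot": TCP orientation; "wrist_force": force on the tool from outside, world axes, zero at the start; "moment": the same for the moment, N m; "finger_gap": finger opening in m.
Only numpy, scipy, OpenCV 4.12 (cv2) and the standard library are available. Lean on these libraries where they do the work, as an engineer would, in place of code of your own. Each camera call takes 0.05 s, during which the arm holds its last target.

## Working session

There is one attempt and no reset: what is moved stays moved. The work goes in short steps, Python scripts to look and compute and a tool call to move; the robot and the scene stay as the last step left them, time stands still between calls to the robot, and variables do not carry over. Pictures are saved under pics/ and viewed, and the job is handed in when it is done.

Besides the shell and the picture viewer there is one more tool, called after "Emit:" by a JSON object that holds its "api" and its "payload". servo_tool: Moves the arm, as the interface text tells. Its arguments: {"type":"object","properties":{"series":{"type":"string"},"gripper":{"type":"number"}},"required":["series"]}

```bash
ls; mkdir -p pics
python3 - <<'E'
from workcell import r
import cv2
s=r.state();print(s)
for n in ["scene","top","wrist"]:
    im=r.camera(n);cv2.imwrite(f"pics/{n}0.png",im[:,:,::-1]);i=r.camera_info(n);print(n,i)
E
```

```text
pics
{'time': 0.0, 'joint_positions': array([ 5.90970058e+01,  7.13476385e+00,  9.46310188e+01, -1.19308199e-03,
        7.83523425e+01, -4.73360775e+00]), 'qd': array([-0.00119343, -0.02646075, -0.05743474, -0.07604045, -0.05574161,
        0.00025194]), 'joint_efforts': array([-9.97913048e-04, -4.17584074e+01, -3.59940004e+01,  7.73655041e-02,
        4.90497903e-02, -1.85682688e-04]), 'position': array([0.28640115, 0.58283786, 0.2274043 ]), 'tool_rot': array([-9.01178186e+01,  8.58401290e-03, -2.61691532e+01]), 'wrist_force': array([-0.89730224, -0.940754  ,  0.9537523 ]), 'moment': array([0.03396832, 0.00903718, 0.04360363]), 'finger_gap': 0.09540313423334681}
scene {'fx': 437.0136321137257, 'fy': 437.0136321137257, 'cx': 322.5281868255003, 'cy': 204.83525183816093, 'world_to_cam': array([[-0.81656099,  0.57710361, -0.01340042,  0.42671623],
       [ 0.45017075,  0.62208533, -0.64059047, -0.193739  ],
       [-0.36135087, -0.52911366, -0.76776577,  1.54341685],
       [ 0.        ,  0.        ,  0.        ,  1.        ]])}
top {'fx': 418.7161685395281, 'fy': 418.7161685395281, 'cx': 322.6108979388653, 'cy': 198.45106822074237, 'world_to_cam': array([[-0.02988104, -0.99953605,  0.00589906,  0.03701664],
       [-0.97007072,  0.02757636, -0.24125161,  0.55062499],
       [ 0.24097701, -0.01293136, -0.97044467,  1.41672713],
       [ 0.        ,  0.        ,  0.        ,  1.        ]])}
wrist {'fx': 309.70691628693146, 'fy': 309.70691628693146, 'cx': 318.51232178882486, 'cy': 201.00392488029837, 'world_to_cam': array([[ 0.44073466,  0.89763353, -0.00264591, -0.64939417],
       [ 0.87311855, -0.42800994,  0.23339129, -0.02736206],
       [ 0.20836738, -0.10517383, -0.9723793 ,  0.38970279],
       [ 0.        ,  0.        ,  0.        ,  1.        ]])}
```

View pics/scene0.png

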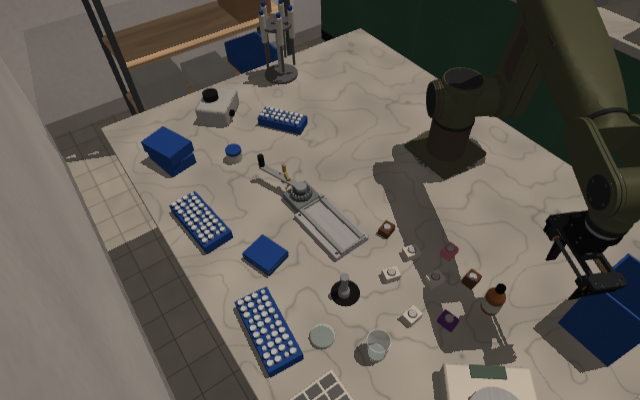

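View pics/top0.png

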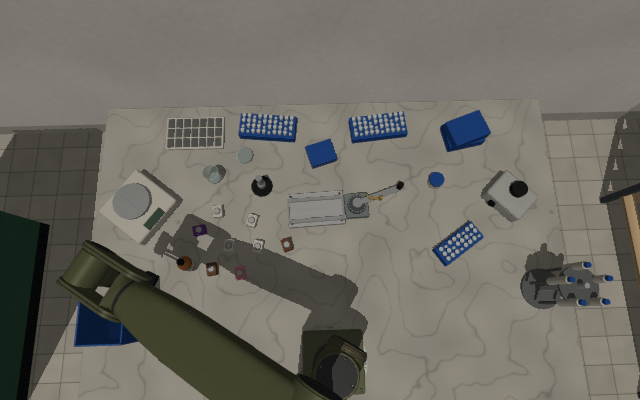

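View pics/wrist0.png

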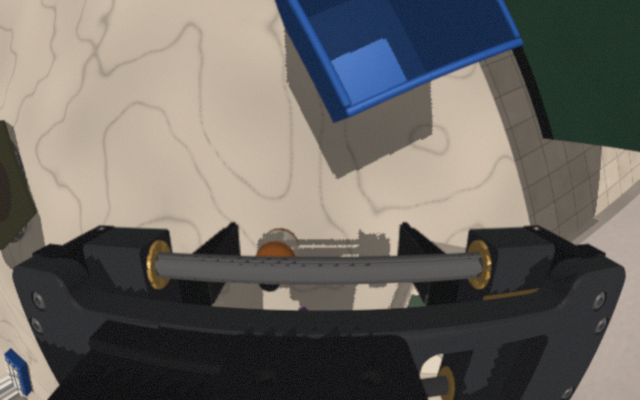

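```bash
cat > h.py <<'E'
import numpy as np, cv2
from scipy.spatial.transform import Rotation as R
from workcell import r
def ray(info,px,name):
    u=(px[0]-info["cx"])/info["fx"];v=(px[1]-info["cy"])/info["fy"]
    if name=="wrist":
        t=np.hypot(u,v);k=np.sin(t)/t if t>1e-9 else 1
        d=np.array([u*k,v*k,np.cos(t)])
    else: d=np.array([u,v,1.])
    M=info["world_to_cam"];Rm=M[:3,:3].T;return -Rm@M[:3,3],Rm@d
def toz(info,px,name,z):
    c,d=ray(info,px,name);return c+d*(z-c[2])/d[2]
def proj(info,p,name):
    M=info["world_to_cam"];q=M[:3,:3]@np.asarray(p)+M[:3,3]
    if name=="wrist":
        th=np.arctan2(np.hypot(q[0],q[1]),q[2]);ph=np.arctan2(q[1],q[0])
        return np.array([info["cx"]+info["fx"]*th*np.cos(ph),info["cy"]+info["fy"]*th*np.sin(ph)])
    return np.array([info["cx"]+info["fx"]*q[0]/q[2],info["cy"]+info["fy"]*q[1]/q[2]])
def c2w(info,at):
    M=info["world_to_cam"];return M[:3,:3].T@(np.asarray(at)-M[:3,3])
def rel(pos,yaw,s=None):
    """shift (cm) and turn (deg rotvec) in tool axes to reach pos,yaw with tool down"""
    s=s or r.state()
    Rt=R.from_euler('xyz',s["tool_rot"],degrees=True)
    Rg=R.from_euler('xyz',[-90,0,yaw],degrees=True)
    d=Rt.inv().apply(np.asarray(pos)-s["position"])*100
    w=(Rt.inv()*Rg).as_rotvec(degrees=True)
    print("rel cm",d.round(2),"rot",w.round(2));return d,w
def snap(n,fn,crop=None,sc=1):
    im=r.camera(n);i=r.camera_info(n);o=im[:,:,::-1]
    if crop: x0,y0,x1,y1=crop;o=o[y0:y1,x0:x1]
    o=cv2.resize(o,None,fx=sc,fy=sc,interpolation=cv2.INTER_CUBIC);cv2.imwrite("pics/"+fn,o);return im,i
E
python3 - <<'E'
from h import *
for cam,crop in [("scene",(360,220,520,340)),("top",(180,160,420,300))]:
    im,i=snap(cam,cam+"1.png",crop,5 if cam=="scene" else 3.3)
    for l in ["cart1","stamp","pad","pawl_post","grip_post","ratchet_axis","bed","jaw"]:
        try:
            for d in r.look_for(l,cam)[:9]:
                print(cam,l,round(d["p"],2),c2w(i,d["at"]).round(3),proj(i,c2w(i,d["at"]),cam).round(0))
        except Exception as e: print(l,e)
print(r.state()["time"])
E
```

```text
scene cart1 0.78 [0.307 0.319 0.023] [449. 250.]
scene cart1 0.74 [0.407 0.368 0.026] [436. 279.]
scene cart1 0.71 [0.405 0.157 0.028] [385. 228.]
scene cart1 0.67 [ 0.561 -0.179  0.067] [280. 175.]
scene cart1 0.66 [0.399 0.264 0.022] [412. 253.]
scene cart1 0.65 [0.497 0.284 0.029] [390. 274.]
scene cart1 0.61 [0.467 0.468 0.028] [447. 319.]
scene cart1 0.6 [0.326 0.423 0.031] [472. 278.]
scene cart1 0.55 [0.532 0.409 0.023] [412. 317.]
scene stamp 0.54 [0.541 0.008 0.016] [319. 219.]
scene stamp 0.52 [0.63  0.257 0.043] [345. 289.]
scene pad 0.77 [0.624 0.258 0.005] [347. 296.]
scene pad 0.71 [0.348 0.502 0.075] [495. 296.]
scene grip_post 0.77 [ 0.56  -0.178  0.067] [280. 175.]
scene grip_post 0.48 [0.407 0.364 0.027] [435. 278.]
scene ratchet_axis 0.87 [0.543 0.007 0.019] [318. 219.]
scene bed 0.87 [0.542 0.009 0.017] [319. 219.]
scene jaw 0.69 [0.486 0.042 0.028] [340. 216.]
top cart1 0.7 [0.304 0.319 0.021] [239. 273.]
top cart1 0.69 [0.525 0.403 0.029] [217. 211.]
top cart1 0.64 [0.317 0.416 0.024] [212. 270.]
top cart1 0.63 [0.391 0.257 0.025] [257. 247.]
top cart1 0.62 [0.4   0.358 0.024] [229. 245.]
top cart1 0.55 [0.398 0.158 0.028] [285. 244.]
top cart1 0.43 [0.493 0.279 0.026] [251. 219.]
top pad 0.57 [0.613 0.24  0.006] [263. 188.]
top pawl_post 0.54 [ 0.546 -0.166  0.072] [376. 198.]
top grip_post 0.76 [ 0.557 -0.169  0.065] [376. 196.]
top ratchet_axis 0.82 [0.534 0.005 0.023] [327. 206.]
top ratchet_axis 0.31 [ 0.379 -0.444  0.034] [455. 244.]
top bed 0.92 [0.532 0.    0.017] [328. 207.]
top jaw 0.72 [0.484 0.038 0.029] [318. 219.]
top jaw 0.28 [0.738 0.022 0.032] [321. 152.]
1.05
```

View pics/scene1.png

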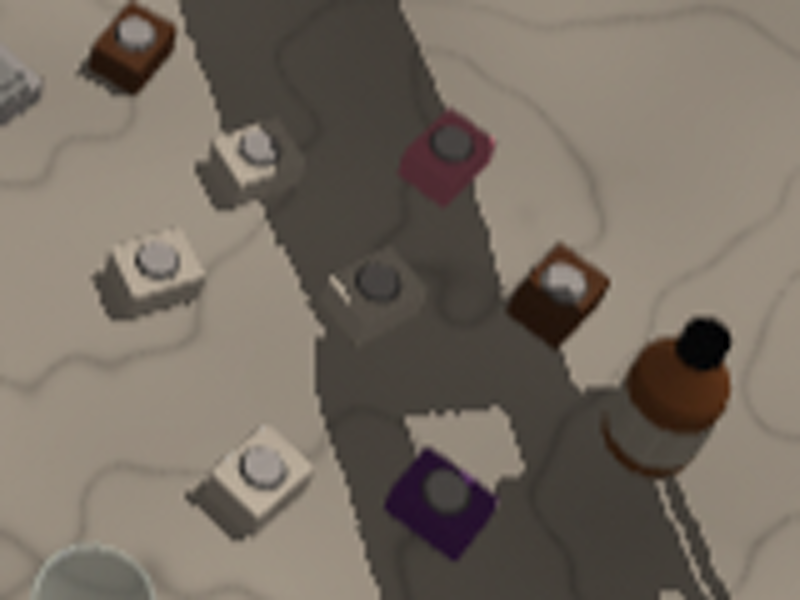

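View pics/top1.png

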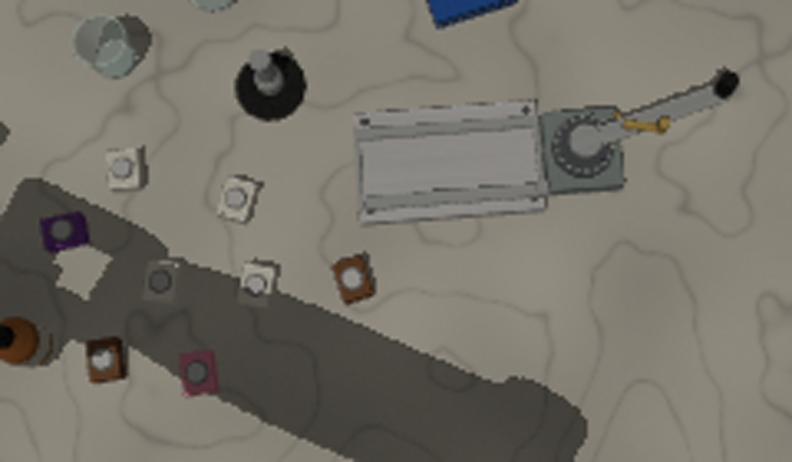

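Run:
```python
from h import *
s=r.state();i=r.camera_info("wrist");M=i["world_to_cam"];c=-M[:3,:3].T@M[:3,3]
Rt=R.from_euler('xyz',s["tool_rot"],degrees=True)
print("cam in tool",Rt.inv().apply(c-s["position"]), Rt.inv().as_matrix()@M[:3,:3].T)
rel([0.45,0.15,0.33],-90)
# bed corners refine: outline in top/scene
for cam in ["top","scene"]:
    im,i=snap(cam,cam+"2.png",(280,180,410,235) if cam=="top" else (250,145,380,265),6)
    print(i["cx"])
```

```text
cam in tool [-0.06460692 -0.15591097  0.00059848] [[-4.07938133e-04  9.72351017e-01  2.33523731e-01]
 [ 1.09883276e-03 -2.33523174e-01  9.72350616e-01]
 [ 9.99999313e-01  6.53262420e-04 -9.73188141e-04]]
rel cm [ 33.77 -10.13 -31.69] rot [-0.   63.83 -0.  ]
322.6108979388653
322.5281868255003
```

View pics/top2.png

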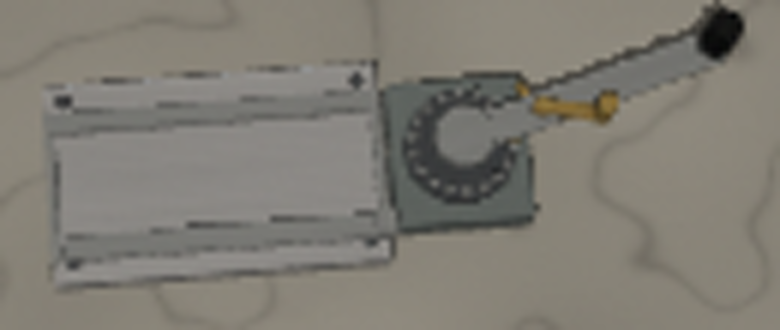

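View pics/scene2.png

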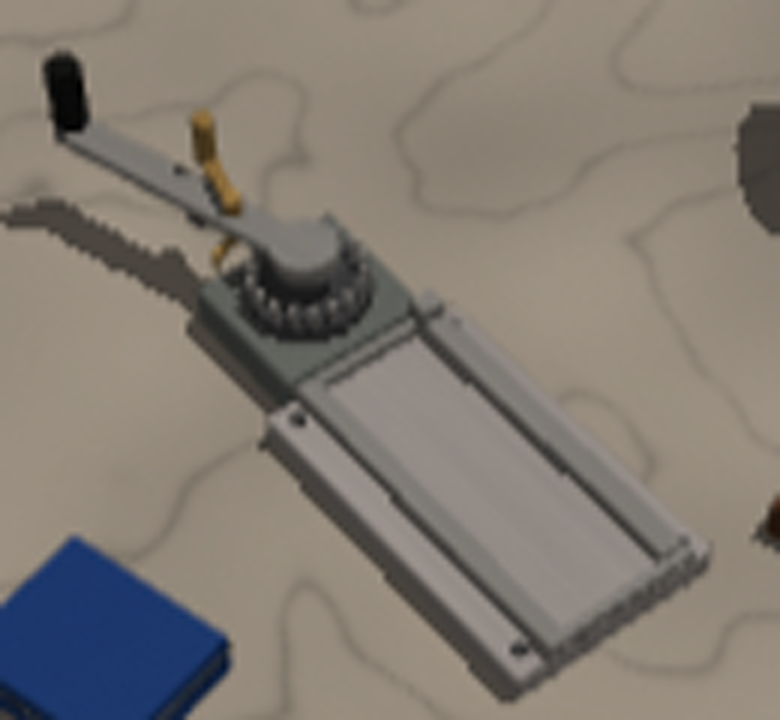

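Emit:
{"api": "servo_tool", "payload": {"series": "2 -2 -2 0 6 0;6 -4 -5 0 13 0;10 -6 -9 0 20 0;14 -8 -13 0 27 0;18 -10 -17 0 34 0;22 -10 -21 0 41 0;26 -10 -24.5 0 48 0;30 -10 -28 0 55 0;33.8 -10 -31.7 0 63.8 0;33.8 -10 -31.7 0 63.8 0"}}

```text
time: 2.15
position: [0.4506, 0.1477, 0.3291]
tool_rot: [-89.9, 0.0, -90.1]
wrist_force: [1.4, -0.5, 0.3]
finger_gap: 0.095
```

Run:
```python
from h import *
s=r.state();print(s["position"],s["tool_rot"])
im,i=snap("wrist","w3.png")
for l in ["cart1","stamp","pad"]:
    for d in r.look_for(l,"wrist")[:9]:
        print(l,round(d["p"],2),c2w(i,d["at"]).round(3),proj(i,c2w(i,d["at"]),"wrist").round(0))
```

```text
[0.45055563 0.14774977 0.32914856] [-8.99221848e+01  1.46835841e-02 -9.01184491e+01]
cart1 0.95 [0.315 0.307 0.023] [226.  66.]
cart1 0.9 [0.402 0.246 0.025] [282. 101.]
cart1 0.87 [0.329 0.4   0.027] [236.   8.]
cart1 0.78 [0.529 0.392 0.023] [367.  10.]
cart1 0.67 [0.493 0.273 0.027] [344.  83.]
stamp 0.71 [0.624 0.238 0.063] [438. 108.]
pad 0.82 [0.614 0.231 0.004] [419. 114.]
```

View pics/w3.png

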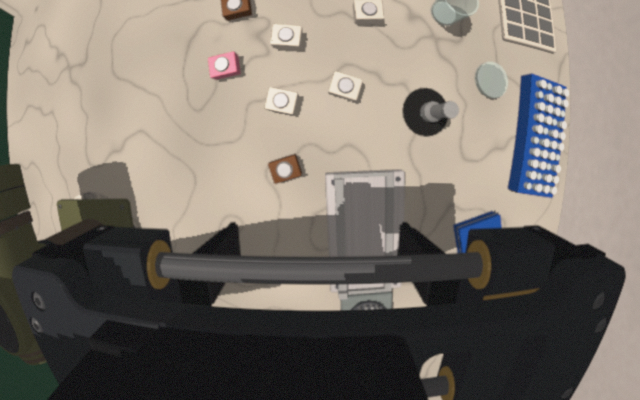

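```bash
cat >> h.py <<'E'
def ortho(im,i,name,c,half,z,mm=0.5):
    """plane z orthophoto: image right = world x, image up = world y"""
    n=int(2*half/(mm/1000));a=(np.arange(n)-n/2+.5)*mm/1000
    X,Y=np.meshgrid(c[0]+a,c[1]-a)
    P=np.stack([X,Y,np.full_like(X,z)],-1)@i["world_to_cam"][:3,:3].T+i["world_to_cam"][:3,3]
    if name=="wrist":
        rr=np.hypot(P[...,0],P[...,1]);th=np.arctan2(rr,P[...,2]);k=th/np.maximum(rr,1e-9)
    else: k=1/P[...,2]
    u=i["cx"]+i["fx"]*P[...,0]*k;v=i["cy"]+i["fy"]*P[...,1]*k
    return cv2.remap(im,u.astype(np.float32),v.astype(np.float32),cv2.INTER_CUBIC)
def o2w(px,c,half,mm=0.5):
    n=int(2*half/(mm/1000));return np.array([c[0]+(px[0]-n/2+.5)*mm/1000,c[1]-(px[1]-n/2+.5)*mm/1000])
E
python3 - <<'E'
from h import *
im,i=snap("wrist","w4.png")
os=[]
for c in [(0.40,0.25),(0.493,0.275),(0.53,0.395),(0.405,0.355)]:
    o=ortho(im,i,"wrist",c,0.05,0.026);os.append(o)
cv2.imwrite("pics/o4.png",np.hstack(os)[:,:,::-1])
E
```

```text
(no output)
```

View pics/o4.png

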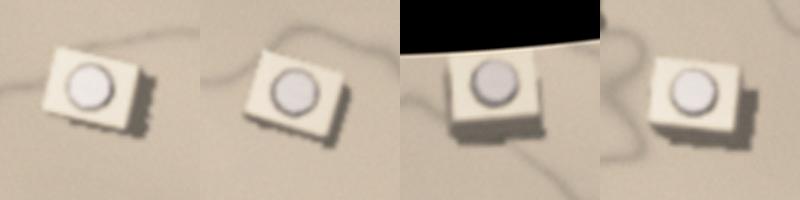

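Run:
```python
from h import *
rel([0.395,0.256,0.11],-104)
```

```text
rel cm [-10.59  21.88  -5.51] rot [ 1.0e-02  1.4e+01 -3.0e-02]
```

Emit:
{"api": "servo_tool", "payload": {"series": "-2 4 -1 0 3 0;-4 8 -2 0 6 0;-6 12 -3 0 9 0;-8 16 -4 0 12 0;-10 20 -5 0 14 0;-10.6 21.9 -5.5 0 14 0;-10.6 21.9 -5.5 0 14 0;-10.6 21.9 -5.5 0 14 0;-10.6 21.9 -5.5 0 14 0;-10.6 21.9 -5.5 0 14 0", "gripper": 6.5}}

```text
time: 3.4
position: [0.3965, 0.2567, 0.1119]
tool_rot: [-89.8, 0.2, -104.0]
wrist_force: [0.2, 0.1, -0.7]
finger_gap: 0.0648
```

```bash
cat >> h.py <<'E'
def cart(c,base=0.0,half=0.045,fn=None,cam="wrist",thr=None):
    """find the white cartridge's top face near c; returns centre, yaw of long side"""
    im=r.camera(cam);i=r.camera_info(cam)
    o=ortho(im,i,cam,c,half,base+0.026)
    if fn: cv2.imwrite("pics/"+fn,cv2.resize(o,None,fx=3,fy=3)[:,:,::-1])
    hsv=cv2.cvtColor(o,cv2.COLOR_RGB2HSV)
    g=o.min(axis=2)
    t=thr or cv2.threshold(g,0,255,cv2.THRESH_OTSU)[0]
    m=(g>t).astype(np.uint8)
    m=cv2.morphologyEx(m,cv2.MORPH_OPEN,np.ones((5,5)))
    cs,_=cv2.findContours(m,cv2.RETR_EXTERNAL,cv2.CHAIN_APPROX_NONE)
    best=None
    for k in cs:
        (x,y),(w,h),a=cv2.minAreaRect(k)
        if w<h: w,h=h,w;a+=90
        yaw=(-a+90)%180-90
        p=o2w((x,y),c,half)
        e=abs(w*.5-44)+abs(h*.5-34)
        if best is None or e<best[0]: best=(e,p.round(4),round(yaw,1),(round(w*.5,1),round(h*.5,1)))
    # seal circle
    cc=cv2.HoughCircles(cv2.cvtColor(o,cv2.COLOR_RGB2GRAY),cv2.HOUGH_GRADIENT,1.5,40,param1=80,param2=15,minRadius=17,maxRadius=23)
    return best,t
E
python3 - <<'E'
from h import *
s=r.state();print(s["position"],s["tool_rot"])
print(cart((0.395,0.256),fn="c5.png"))
E
```

```text
[0.39650752 0.2566638  0.11189154] [ -89.84807071    0.17091441 -104.00718429]
((98.0, array([0.395 , 0.2575]), 0.0, (89.5, 86.5)), 134.0)
```

View pics/c5.png

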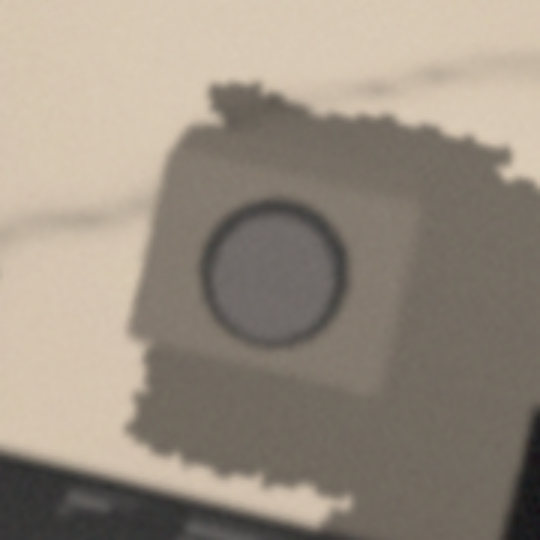

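Run:
```python
from h import *
rel([0.3958,0.2555,0.024],-103.7)
```

```text
rel cm [ 0.13  8.76 -0.05] rot [-0.13 -0.33 -0.16]
```

Emit:
{"api": "servo_tool", "payload": {"series": "0.1 2 0 -0.1 0 -0.2;0.1 4 0 -0.1 0 -0.2;0.1 6 0 -0.1 0 -0.2;0.1 7.5 0 -0.1 0 -0.2;0.1 8.5 0 -0.1 0 -0.2;0.1 8.8 0 -0.1 0 -0.2;0.1 8.8 0 -0.1 0 -0.2;0.1 8.8 0 -0.1 0 -0.2;0.1 8.8 0 -0.1 0 -0.2;0.1 8.8 0 -0.1 0 -0.2"}}

```text
time: 4.45
position: [0.3969, 0.2559, 0.0243]
tool_rot: [-89.9, 0.0, -104.0]
wrist_force: [-0.7, 0.3, -0.7]
finger_gap: 0.065
```

Emit:
{"api": "servo_tool", "payload": {"series": "0 0 0 0 0 0;0 0 0 0 0 0;0 0 0 0 0 0;0 0 0 0 0 0;0 0 0 0 0 0;0 0 0 0 0 0;0 0 0 0 0 0;0 -3 0 0 0 0;0 -6 0 0 0 0;0 -6 0 0 0 0", "gripper": 3.5}}

```text
time: 5.45
position: [0.3997, 0.2573, 0.0885]
tool_rot: [-89.5, 0.3, -104.0]
wrist_force: [-0.4, 0.5, -0.6]
finger_gap: 0.0441
```

Run:
```python
from h import *
rel([0.54,-0.10,0.24],-90)
```

```text
rel cm [ 31.19 -15.14  22.39] rot [ -0.5  -14.02  -0.25]
```

Emit:
{"api": "servo_tool", "payload": {"series": "2 -4 1.5 0 -2 0;5 -8 4 0 -4 0;9 -11 7 0 -6 0;13 -13 10 0 -8 0;17 -15 13 0 -10 0;21 -15 15.5 0 -12 0;25 -15 18 0 -14 0;28.5 -15 20.5 -0.5 -14 -0.2;31.2 -15.1 22.4 -0.5 -14 -0.2;31.2 -15.1 22.4 -0.5 -14 -0.2"}}

```text
time: 6.45
position: [0.5406, -0.1043, 0.2379]
tool_rot: [-90.1, 0.0, -90.3]
wrist_force: [0.3, 0.2, -1.0]
finger_gap: 0.0438
```

Run:
```python
from h import *
s=r.state();print(s["position"],s["tool_rot"])
im,i=snap("wrist","w6.png")
o=ortho(im,i,"wrist",(0.54,0.01),0.125,0.028);cv2.imwrite("pics/o6.png",cv2.resize(o[:,:,::-1],(600,600)))
o=ortho(im,i,"wrist",(0.54,0.01),0.125,0.020);cv2.imwrite("pics/o6b.png",cv2.resize(o[:,:,::-1],(600,600)))
```

```text
[ 0.5405776  -0.10426166  0.23788626] [-9.01017833e+01  4.48562441e-03 -9.03260901e+01]
```

View pics/o6.png

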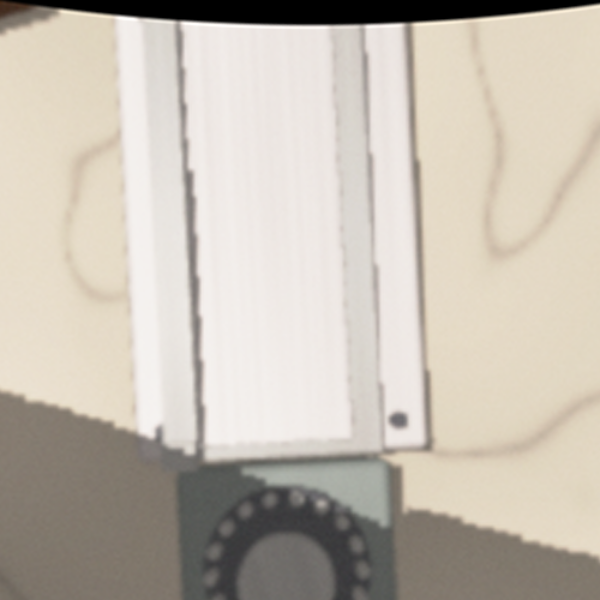

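View pics/w6.png

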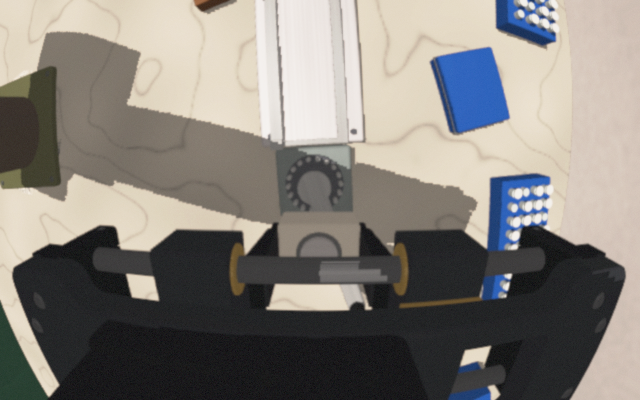

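Run:
```python
from h import *
i=r.camera_info("wrist")
# points from the two wrist pictures
for p,z in [((260,137),.02),((364,141),.02),((315,186),.065),((353,131),.02),((269,139),.028),((351,140),.028)]:
    print(p,toz(i,p,"wrist",z).round(4))
t=r.camera_info("top")
k=6.0
for p,z in [((45,90),.02),((372,63),.028),((393,262),.02),((58,290),.02),((460,135),.065),((722,33),.11),((605,103),.10)]:
    q=(280+(p[0]+.5)/k-.5,180+(p[1]+.5)/k-.5);print("top",p,toz(t,q,"top",z).round(4))
sc=r.camera_info("scene")
for p,z in [((300,255),.065),((64,62),.11),((203,118),.101),((272,440),.02),((510,695),.02),((708,550),.02),((432,292),.02)]:
    q=(250+(p[0]+.5)/k-.5,145+(p[1]+.5)/k-.5);print("scene",p,toz(sc,q,"scene",z).round(4))
```

```text
(260, 137) [ 0.4692 -0.0462  0.02  ]
(364, 141) [ 0.5951 -0.0519  0.02  ]
(315, 186) [ 0.5363 -0.0989  0.065 ]
(353, 131) [ 0.5816 -0.04    0.02  ]
(269, 139) [ 0.4815 -0.0487  0.028 ]
(351, 140) [ 0.5784 -0.0506  0.028 ]
top (45, 90) [0.5815 0.1501 0.02  ]
top (372, 63) [ 0.5908 -0.0499  0.028 ]
top (393, 262) [ 0.4687 -0.058   0.02  ]
top (58, 290) [0.4575 0.1435 0.02  ]
top (460, 135) [ 0.5354 -0.0979  0.065 ]
top (722, 33) [ 0.581  -0.2481  0.11  ]
top (605, 103) [ 0.5437 -0.1793  0.1   ]
scene (300, 255) [ 0.5382 -0.0994  0.065 ]
scene (64, 62) [ 0.584  -0.2515  0.11  ]
scene (203, 118) [ 0.5426 -0.1811  0.101 ]
scene (272, 440) [ 0.5989 -0.0373  0.02  ]
scene (510, 695) [0.591  0.1562 0.02  ]
scene (708, 550) [0.4629 0.1454 0.02  ]
scene (432, 292) [ 0.4755 -0.0714  0.02  ]
```

View pics/o6b.png

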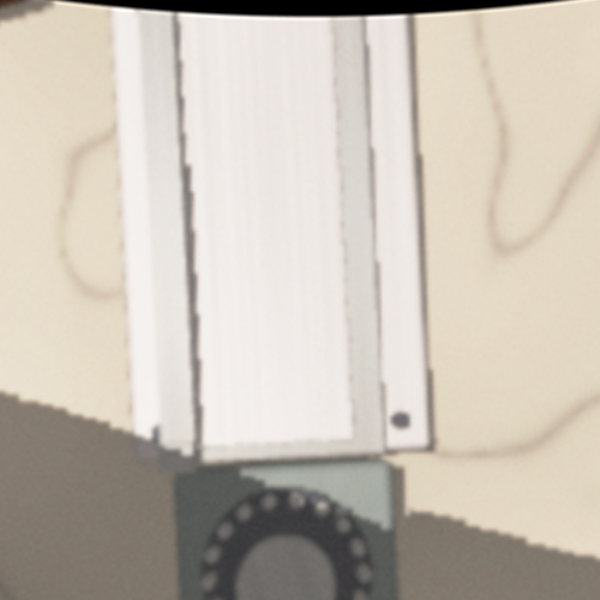

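```bash
cat >> h.py <<'E'
BED=np.array([0.528,0.049]);BY=3.1;AX=np.array([0.5365,-0.0987])
def bed(x,y):
    a=np.radians(BY);return BED+np.array([[np.cos(a),-np.sin(a)],[np.sin(a),np.cos(a)]])@np.array([x,y])
E
python3 - <<'E'
from h import *
p=bed(.005,-.060);print(p);rel([*p,0.07],-90+BY)
E
```

```text
[ 0.53623741 -0.01064181]
rel cm [-9.11 16.79 -0.36] rot [ 0.14 -3.34 -0.1 ]
```

Emit:
{"api": "servo_tool", "payload": {"series": "-2.5 1 0 0 -2 0;-5 4 0 0 -3.3 0;-8 8 -0.2 0 -3.3 0;-9.1 12 -0.4 0 -3.3 0;-9.1 15 -0.4 0.1 -3.3 -0.1;-9.1 16.8 -0.4 0.1 -3.3 -0.1;-9.1 16.8 -0.4 0.1 -3.3 -0.1;-9.1 16.8 -0.4 0.1 -3.3 -0.1;-9.1 16.8 -0.4 0.1 -3.3 -0.1;-9.1 16.8 -0.4 0.1 -3.3 -0.1"}}

```text
time: 7.5
position: [0.537, -0.0108, 0.0717]
tool_rot: [-89.9, -0.0, -86.9]
wrist_force: [0.9, -0.5, -1.3]
finger_gap: 0.0435
```

Run:
```python
from h import *
p=bed(.005,-.060);rel([*p,0.0445],-90+BY)
im,i=snap("wrist","w7.png")
```

```text
rel cm [-0.02  2.72 -0.08] rot [-0.13 -0.03  0.03]
```

View pics/w7.png

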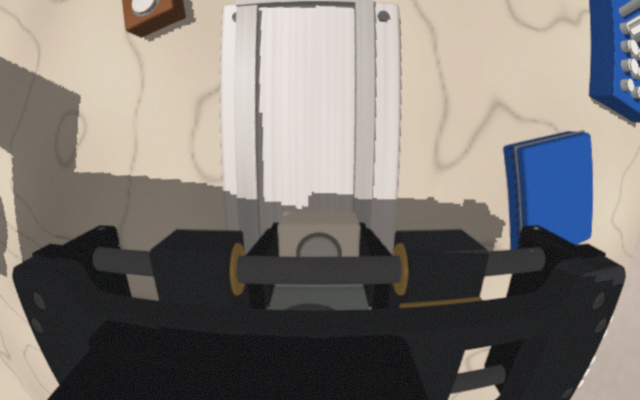

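Run:
```python
from h import *
i=r.camera_info("wrist");a=np.radians(BY)
Ri=np.array([[np.cos(a),np.sin(a)],[-np.sin(a),np.cos(a)]])
for p,z in [((263,100),.028),((356,100),.028),((259,30),.028),((355,30),.028),((222,150),.02),((399,150),.02),((224,6),.02),((398,6),.02),((260,150),.028),((357,150),.028)]:
    w=toz(i,p,"wrist",z);print(p,w.round(4),(Ri@(w[:2]-BED)*1000).round(1))
```

```text
(263, 100) [0.4975 0.0711 0.028 ] [-29.2  23.7]
(356, 100) [0.557  0.0739 0.028 ] [30.3 23.3]
(259, 30) [0.4918 0.1188 0.028 ] [-32.3  71.7]
(355, 30) [0.5541 0.1213 0.028 ] [30.  70.8]
(222, 150) [0.4684 0.0371 0.02  ] [-60.2  -8.6]
(399, 150) [0.5898 0.0433 0.02  ] [61.4 -9.1]
(224, 6) [0.4632 0.1413 0.02  ] [-59.8  95.7]
(398, 6) [0.5844 0.1465 0.02  ] [61.6 94.3]
(260, 150) [0.4969 0.0385 0.028 ] [-31.6  -8.8]
(357, 150) [0.5597 0.0416 0.028 ] [31.3 -9.1]
```

Emit:
{"api": "servo_tool", "payload": {"series": "0 0.6 -0.1 0 0 0;0 1.2 -0.15 0 0 0;0 1.8 -0.2 0 0 0;0 2.2 -0.2 0 0 0;0 2.5 -0.2 0 0 0;0 2.65 -0.2 0 0 0;0 2.75 -0.2 0 0 0;0 2.75 -0.2 0 0 0;0 2.75 -0.2 0 0 0;0 2.75 -0.2 0 0 0"}}

```text
time: 8.55
position: [0.5351, -0.011, 0.0444]
tool_rot: [-89.9, -0.0, -86.9]
wrist_force: [-1.7, 0.5, 3.1]
finger_gap: 0.0434
```

Run:
```python
from h import *
s=r.state();print(s["position"],s["tool_rot"],s["wrist_force"])
```

```text
[ 0.53514381 -0.01099666  0.04441589] [-8.98643846e+01 -2.64839799e-02 -8.69396674e+01] [-1.74328748  0.49722687  3.13690353]
```

Emit:
{"api": "servo_tool", "payload": {"series": "0 0 0 0 0 0;0 0 0 0 0 0;0 0 0 0 0 0;0 0 0 0 0 0;0 -1 0 0 0 0;0 -3 0 0 0 0;0 -6 0 0 0 0;0 -8 0 0 0 0;0 -8 0 0 0 0;0 -8 0 0 0 0", "gripper": 5.6}}

```text
time: 9.55
position: [0.5351, -0.011, 0.1248]
tool_rot: [-89.8, -0.0, -86.9]
wrist_force: [-0.9, -0.3, -0.0]
finger_gap: 0.0559
```

Run:
```python
from h import *
print(r.state()["position"])
im,i=snap("wrist","w8.png")
rel([0.490,0.278,0.11],-105)
```

```text
[ 0.53511667 -0.01097065  0.12478002]
rel cm [-29.09   1.35  -2.89] rot [-7.000e-02  1.806e+01  1.000e-02]
```

View pics/w8.png

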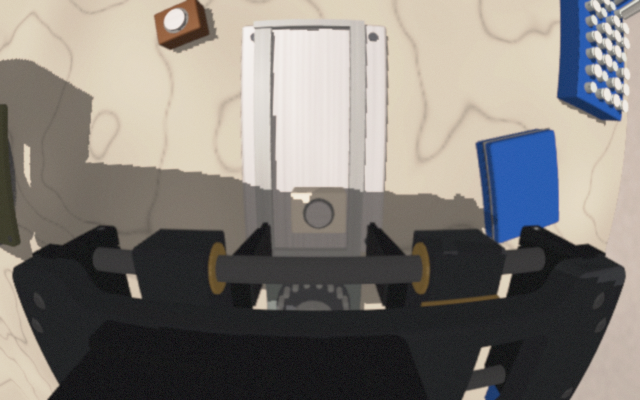

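Emit:
{"api": "servo_tool", "payload": {"series": "-3 0 -0.3 0 2 0;-7 0.3 -0.7 0 5 0;-11 0.6 -1.1 0 8 0;-15 1 -1.5 0 11 0;-19 1.2 -1.9 0 14 0;-23 1.3 -2.3 0 18 0;-27 1.3 -2.7 0 18 0;-29.1 1.3 -2.9 0 18 0;-29.1 1.3 -2.9 0 18 0;-29.1 1.3 -2.9 0 18 0", "gripper": 6.5}}

```text
time: 10.6
position: [0.4888, 0.2777, 0.1088]
tool_rot: [-90.0, -0.1, -104.9]
wrist_force: [-0.2, 0.4, 0.4]
finger_gap: 0.0647
```

```bash
cat >> h.py <<'E'
def look(c,fn,base=0.0,half=0.045):
    im=r.camera("wrist");i=r.camera_info("wrist")
    o=ortho(im,i,"wrist",c,half,base+0.030);g=cv2.cvtColor(o,cv2.COLOR_RGB2GRAY)
    cc=cv2.HoughCircles(cv2.medianBlur(g,5),cv2.HOUGH_GRADIENT,1,40,param1=60,param2=12,minRadius=18,maxRadius=24)
    v=o.copy()
    if cc is not None:
        for x,y,rad in cc[0][:3]:
            print("seal",o2w((x,y),c,half).round(4),"rad mm",rad*.5);cv2.circle(v,(int(x),int(y)),2,(255,0,0),-1)
    cv2.imwrite("pics/"+fn,cv2.resize(v,None,fx=2.5,fy=2.5)[:,:,::-1])
E
python3 - <<'E'
from h import *
s=r.state();print(s["position"],s["tool_rot"])
look((0.49,0.278),"c9.png")
E
```

```text
[0.48883962 0.27769008 0.10878013] [ -90.04866467   -0.12821061 -104.87596778]
seal [0.492  0.2775] rad mm 9.8
```

View pics/c9.png

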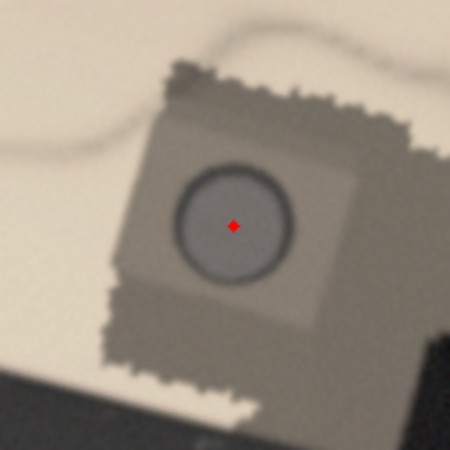

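Run:
```python
from h import *
rel([0.4915,0.2775,0.024],-107)
```

```text
rel cm [-0.1   8.51  0.22] rot [0.02 2.05 0.1 ]
```

Emit:
{"api": "servo_tool", "payload": {"series": "-0.1 2 0.2 0 1 0;-0.1 4 0.2 0 2 0;-0.1 6 0.2 0 2 0;-0.1 7.5 0.2 0 2 0;-0.1 8.2 0.2 0 2 0;-0.1 8.5 0.2 0 2 0;-0.1 8.5 0.2 0 2 0;-0.1 8.5 0.2 0 2 0;-0.1 8.5 0.2 0 2 0;-0.1 8.5 0.2 0 2 0"}}

```text
time: 11.65
position: [0.4918, 0.2778, 0.0249]
tool_rot: [-90.0, -0.1, -106.9]
wrist_force: [-0.9, -0.2, -0.6]
finger_gap: 0.0651
```

Emit:
{"api": "servo_tool", "payload": {"series": "0 0 0 0 0 0;0 0 0 0 0 0;0 0 0 0 0 0;0 0 0 0 0 0;0 0 0 0 0 0;0 0 0 0 0 0;0 -2 0 0 0 0;0 -5 0 0 0 0;0 -8 0 0 0 0;0 -8 0 0 0 0", "gripper": 3.5}}

```text
time: 12.65
position: [0.4948, 0.2792, 0.1097]
tool_rot: [-89.6, 0.3, -106.9]
wrist_force: [1.5, -0.0, 0.7]
finger_gap: 0.0439
```

Run:
```python
from h import *
p=bed(.004,-.020);print(p);rel([*p,0.08],-90+BY)
```

```text
[0.53307572 0.02924558]
rel cm [22.82  2.94 10.92] rot [ -0.48 -20.04  -0.21]
```

Emit:
{"api": "servo_tool", "payload": {"series": "4 0 2 0 -4 0;8 0 4 0 -8 0;12 0 6 0 -12 0;16 0 8 -0.2 -16 0;20 0 10 -0.4 -20 -0.2;22.8 1 10.9 -0.5 -20 -0.2;22.8 2.5 10.9 -0.5 -20 -0.2;22.8 2.9 10.9 -0.5 -20 -0.2;22.8 2.9 10.9 -0.5 -20 -0.2;22.8 2.9 10.9 -0.5 -20 -0.2"}}

```text
time: 13.65
position: [0.5327, 0.0305, 0.0801]
tool_rot: [-90.1, 0.0, -86.8]
wrist_force: [-0.3, 0.3, -0.4]
finger_gap: 0.0441
```

Run:
```python
from h import *
p=bed(.004,-.020);rel([*p,0.0450],-90+BY)
```

```text
rel cm [0.13 3.51 0.04] rot [ 0.05  0.05 -0.02]
```

Emit:
{"api": "servo_tool", "payload": {"series": "0.1 1 0 0 0 0;0.1 2 0 0 0 0;0.1 2.6 0 0 0 0;0.1 3 0 0 0 0;0.1 3.3 0 0 0 0;0.1 3.45 0 0 0 0;0.1 3.5 0 0 0 0;0.1 3.5 0 0 0 0;0.1 3.5 0 0 0 0;0.1 3.5 0 0 0 0"}}

```text
time: 14.65
position: [0.5329, 0.0295, 0.0453]
tool_rot: [-90.0, 0.0, -86.8]
wrist_force: [-0.1, -0.3, -1.9]
finger_gap: 0.0439
```

Emit:
{"api": "servo_tool", "payload": {"series": "0 0 0 0 0 0;0 0 0 0 0 0;0 0 0 0 0 0;0 0 0 0 0 0;0 -1 0 0 0 0;0 -3 0 0 0 0;0 -6 0 0 0 0;0 -8 0 0 0 0;0 -8 0 0 0 0;0 -8 0 0 0 0", "gripper": 5.6}}

```text
time: 15.65
position: [0.5331, 0.0295, 0.1257]
tool_rot: [-90.0, 0.0, -86.8]
wrist_force: [-0.6, 0.0, -1.0]
finger_gap: 0.0562
```

Run:
```python
from h import *
im,i=snap("wrist","w10.png")
rel([0.528,0.405,0.11],-90)
```

```text
rel cm [-37.52   1.47   1.64] rot [ 0.09  3.15 -0.02]
```

View pics/w10.png

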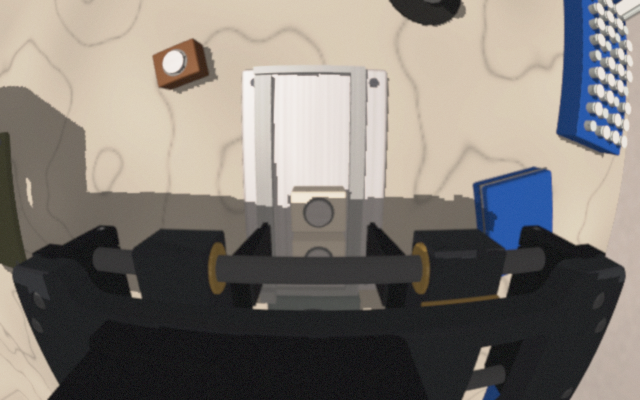

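Emit:
{"api": "servo_tool", "payload": {"series": "-4 0 0.2 0 1 0;-8.5 0 0.5 0 2 0;-13 0.5 0.7 0 3 0;-17.5 0.8 1 0 3.1 0;-22 1 1.2 0 3.1 0;-26.5 1.2 1.4 0 3.1 0;-31 1.4 1.6 0 3.1 0;-35 1.5 1.6 0 3.1 0;-37.5 1.5 1.6 0 3.1 0;-37.5 1.5 1.6 0 3.1 0", "gripper": 6.5}}

```text
time: 16.7
position: [0.5259, 0.4071, 0.1072]
tool_rot: [-90.3, -0.1, -89.7]
wrist_force: [-0.0, -0.5, 0.1]
finger_gap: 0.0648
```

Run:
```python
from h import *
s=r.state();print(s["position"],s["tool_rot"])
look((0.528,0.405),"c11.png")
```

```text
[0.52593793 0.40706442 0.10719923] [-9.02603523e+01 -5.12590548e-02 -8.97413569e+01]
seal [0.5285 0.4015] rad mm 9.8
```

View pics/c11.png

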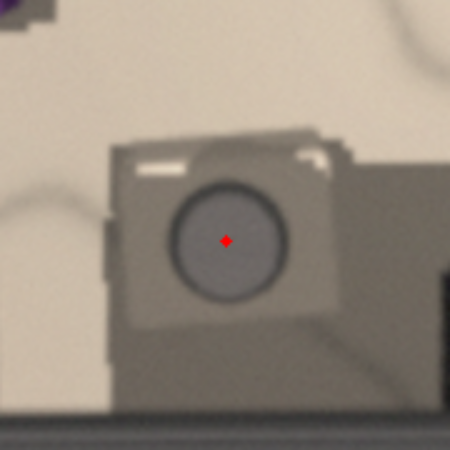

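Run:
```python
from h import *
rel([0.5283,0.4015,0.024],-85)
```

```text
rel cm [0.37 8.33 0.24] rot [ 0.27 -4.81  0.09]
```

Emit:
{"api": "servo_tool", "payload": {"series": "0.2 1.5 0.2 0.2 -2 0;0.4 3.5 0.2 0.2 -4.8 0;0.4 5.5 0.2 0.2 -4.8 0;0.4 7.2 0.2 0.2 -4.8 0;0.4 8 0.2 0.2 -4.8 0;0.4 8.3 0.2 0.2 -4.8 0;0.4 8.3 0.2 0.2 -4.8 0;0.4 8.3 0.2 0.2 -4.8 0;0.4 8.3 0.2 0.2 -4.8 0;0.4 8.3 0.2 0.2 -4.8 0"}}

```text
time: 17.75
position: [0.5283, 0.4016, 0.0252]
tool_rot: [-90.0, -0.1, -85.0]
wrist_force: [0.2, 0.0, 0.2]
finger_gap: 0.065
```

Emit:
{"api": "servo_tool", "payload": {"series": "0 0 0 0 0 0;0 0 0 0 0 0;0 0 0 0 0 0;0 0 0 0 0 0;0 0 0 0 0 0;0 0 0 0 0 0;0 -2 0 0 0 0;0 -5 0 0 0 0;0 -8 0 0 0 0;0 -8 0 0 0 0", "gripper": 3.5}}

```text
time: 18.75
position: [0.5311, 0.4035, 0.1107]
tool_rot: [-89.5, 0.2, -85.0]
wrist_force: [0.7, -0.2, -0.1]
finger_gap: 0.0436
```

Run:
```python
from h import *
p=bed(.004,.020);print(p);rel([*p,0.08],-90+BY)
```

```text
[0.53091257 0.06918705]
rel cm [33.31  2.93 -2.96] rot [-0.48  1.9  -0.2 ]
```

Emit:
{"api": "servo_tool", "payload": {"series": "4 0 -0.4 0 1 0;8.5 0 -0.8 0 1.9 0;13 0 -1.2 0 1.9 0;17.5 0 -1.6 -0.2 1.9 0;22 0 -2 -0.4 1.9 -0.2;26.5 0 -2.4 -0.5 1.9 -0.2;31 0.5 -2.8 -0.5 1.9 -0.2;33.3 1.5 -3 -0.5 1.9 -0.2;33.3 2.7 -3 -0.5 1.9 -0.2;33.3 2.9 -3 -0.5 1.9 -0.2"}}

```text
time: 19.75
position: [0.5285, 0.069, 0.0774]
tool_rot: [-90.3, 0.0, -87.0]
wrist_force: [-0.1, -0.6, -1.8]
finger_gap: 0.0441
```

Run:
```python
from h import *
p=bed(.004,.020);rel([*p,0.0453],-90+BY)
```

```text
rel cm [0.   3.21 0.25] rot [ 0.3  -0.08 -0.04]
```

Emit:
{"api": "servo_tool", "payload": {"series": "0 0.5 0.2 0.3 0 0;0 1.2 0.25 0.3 0 0;0 2 0.25 0.3 0 0;0 2.6 0.25 0.3 0 0;0 3 0.25 0.3 0 0;0 3.15 0.25 0.3 0 0;0 3.2 0.25 0.3 0 0;0 3.2 0.25 0.3 0 0;0 3.2 0.25 0.3 0 0;0 3.2 0.25 0.3 0 0"}}

```text
time: 20.75
position: [0.531, 0.0691, 0.0456]
tool_rot: [-90.0, 0.0, -87.0]
wrist_force: [0.4, 0.5, -0.7]
finger_gap: 0.0438
```

Emit:
{"api": "servo_tool", "payload": {"series": "0 0 0 0 0 0;0 0 0 0 0 0;0 0 0 0 0 0;0 0 0 0 0 0;0 -1 0 0 0 0;0 -3 0 0 0 0;0 -6 0 0 0 0;0 -8 0 0 0 0;0 -8 0 0 0 0;0 -8 0 0 0 0", "gripper": 5.6}}

```text
time: 21.75
position: [0.5312, 0.0691, 0.126]
tool_rot: [-89.9, 0.0, -87.0]
wrist_force: [-0.3, 0.6, -0.9]
finger_gap: 0.0559
```

Run:
```python
from h import *
im,i=snap("wrist","w12.png")
rel([0.402,0.360,0.11],-94)
```

```text
rel cm [-29.73   1.51 -11.29] rot [ 0.04  7.02 -0.03]
```

View pics/w12.png

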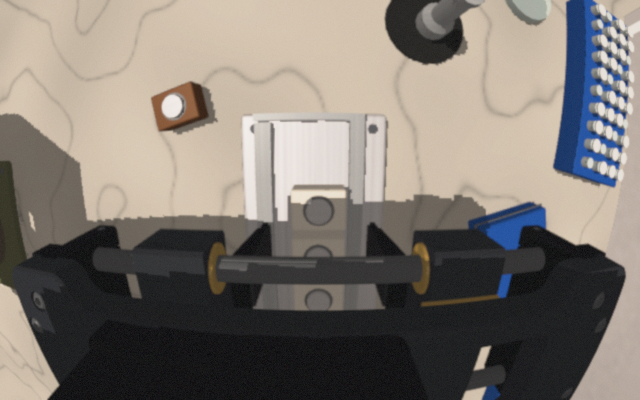

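Emit:
{"api": "servo_tool", "payload": {"series": "-4 0 -1.5 0 1 0;-8 0 -3 0 2 0;-12 0.5 -4.5 0 4 0;-16 0.8 -6 0 6 0;-20 1 -7.6 0 7 0;-24 1.2 -9.2 0 7 0;-28 1.4 -10.8 0 7 0;-29.7 1.5 -11.3 0 7 0;-29.7 1.5 -11.3 0 7 0;-29.7 1.5 -11.3 0 7 0", "gripper": 6.5}}

```text
time: 22.8
position: [0.401, 0.3591, 0.1084]
tool_rot: [-90.2, -0.1, -93.9]
wrist_force: [-0.6, -0.5, 0.3]
finger_gap: 0.0647
```

Run:
```python
from h import *
s=r.state();print(s["position"],s["tool_rot"])
look((0.402,0.360),"c13.png")
```

```text
[0.40104966 0.35907063 0.10842053] [-90.15632598  -0.09840382 -93.92889006]
seal [0.4035 0.3595] rad mm 11.15
```

View pics/c13.png

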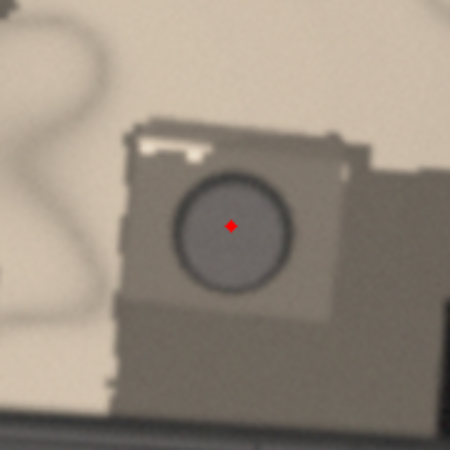

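Run:
```python
from h import *
rel([0.4035,0.3584,0.024],-96)
```

```text
rel cm [0.01 8.48 0.22] rot [0.13 2.   0.07]
```

Emit:
{"api": "servo_tool", "payload": {"series": "0 1.5 0.2 0.1 1 0;0 3.5 0.2 0.1 2 0;0 5.5 0.2 0.1 2 0;0 7.2 0.2 0.1 2 0;0 8.1 0.2 0.1 2 0;0 8.4 0.2 0.1 2 0;0 8.4 0.2 0.1 2 0;0 8.4 0.2 0.1 2 0;0 8.4 0.2 0.1 2 0;0 8.4 0.2 0.1 2 0"}}

```text
time: 23.85
position: [0.4038, 0.3589, 0.0256]
tool_rot: [-90.0, -0.0, -96.0]
wrist_force: [0.6, -0.4, 0.6]
finger_gap: 0.0651
```

Emit:
{"api": "servo_tool", "payload": {"series": "0 0 0 0 0 0;0 0 0 0 0 0;0 0 0 0 0 0;0 0 0 0 0 0;0 0 0 0 0 0;0 0 0 0 0 0;0 -2 0 0 0 0;0 -5 0 0 0 0;0 -8 0 0 0 0;0 -8 0 0 0 0", "gripper": 3.5}}

```text
time: 24.85
position: [0.4064, 0.3609, 0.1103]
tool_rot: [-89.6, 0.3, -96.0]
wrist_force: [0.3, 1.1, -0.9]
finger_gap: 0.0437
```

Run:
```python
from h import *
p=bed(.004,.060);print(p);rel([*p,0.08],-90+BY)
```

```text
[0.52874942 0.10912852]
rel cm [23.78  3.01 14.77] rot [-0.45 -9.09 -0.29]
```

Emit:
{"api": "servo_tool", "payload": {"series": "3 0 2 0 -2 0;6.5 0 4 0 -4 0;10 0 6 0 -6 0;13.5 0 8 -0.2 -8 0;17 0 10.5 -0.4 -9 -0.2;20.5 0 12.5 -0.4 -9 -0.3;23.8 0.5 14.8 -0.4 -9 -0.3;23.8 2 14.8 -0.4 -9 -0.3;23.8 2.9 14.8 -0.4 -9 -0.3;23.8 2.9 14.8 -0.4 -9 -0.3"}}

```text
time: 25.85
position: [0.5263, 0.1093, 0.0777]
tool_rot: [-90.3, -0.0, -87.0]
wrist_force: [-0.9, 0.3, -0.4]
finger_gap: 0.0438
```

Run:
```python
from h import *
p=bed(.004,.060);rel([*p,0.0457],-90+BY)
```

```text
rel cm [0.03 3.2  0.26] rot [ 0.3  -0.06  0.01]
```

Emit:
{"api": "servo_tool", "payload": {"series": "0 0.5 0.2 0.3 0 0;0 1.2 0.25 0.3 0 0;0 2 0.25 0.3 0 0;0 2.6 0.25 0.3 0 0;0 3 0.25 0.3 0 0;0 3.15 0.25 0.3 0 0;0 3.2 0.25 0.3 0 0;0 3.2 0.25 0.3 0 0;0 3.2 0.25 0.3 0 0;0 3.2 0.25 0.3 0 0"}}

```text
time: 26.85
position: [0.5288, 0.1093, 0.046]
tool_rot: [-90.0, -0.0, -87.0]
wrist_force: [0.5, -0.1, -1.2]
finger_gap: 0.0439
```

Emit:
{"api": "servo_tool", "payload": {"series": "0 0 0 0 0 0;0 0 0 0 0 0;0 0 0 0 0 0;0 0 0 0 0 0;0 -1 0 0 0 0;0 -3 0 0 0 0;0 -6 0 0 0 0;0 -9 0 0 0 0;0 -12 0 0 0 0;0 -12 0 0 0 0", "gripper": 5.6}}

```text
time: 27.85
position: [0.5321, 0.1097, 0.1723]
tool_rot: [-89.4, 0.0, -87.0]
wrist_force: [0.3, 0.9, 1.1]
finger_gap: 0.0558
```

Run:
```python
from h import *
s=r.state();print(s["position"])
im,i=snap("wrist","w14.png")
im,i=snap("top","t14.png",(270,170,420,240),5)
```

```text
[0.53206432 0.1097298  0.17231178]
```

View pics/w14.png

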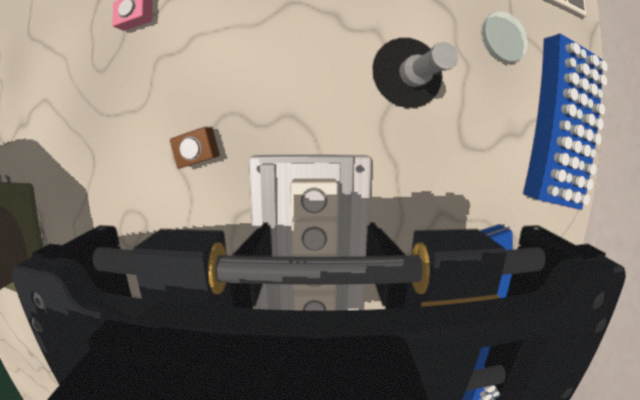

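View pics/t14.png

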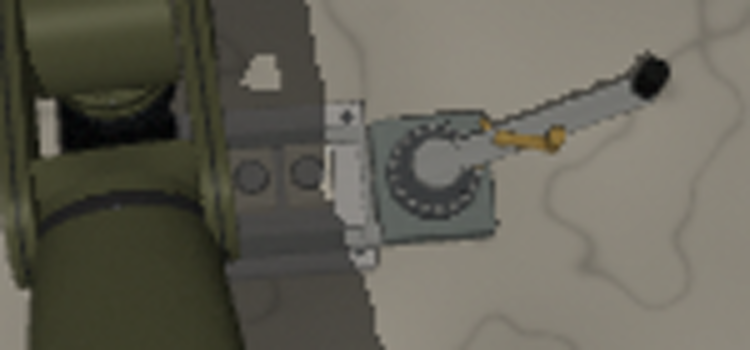

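Run:
```python
from h import *
rel([0.505,-0.177,0.14],-87)
```

```text
rel cm [28.47  2.7  -3.95] rot [-0.16  0.04  0.  ]
```

Emit:
{"api": "servo_tool", "payload": {"series": "3 0 -0.4 0 0 0;7 0 -0.9 0 0 0;11 0 -1.4 0 0 0;15 0.5 -2 -0.2 0 0;19 1 -2.6 -0.2 0 0;23 1.5 -3.2 -0.2 0 0;26.5 2.2 -3.7 -0.2 0 0;28.5 2.7 -4 -0.2 0 0;28.5 2.7 -4 -0.2 0 0;28.5 2.7 -4 -0.2 0 0", "gripper": 0}}

```text
time: 28.95
position: [0.5035, -0.1768, 0.1384]
tool_rot: [-90.2, 0.1, -87.0]
wrist_force: [0.0, 0.1, 0.2]
finger_gap: 0.0005
```

Run:
```python
from h import *
im,i=snap("wrist","w15.png")
rel([0.507,-0.177,0.092],-87);rel([0.553,-0.177,0.092],-87)
print(proj(i,(.543,-.18,.101),"wrist"),proj(i,(*AX,.065),"wrist"),proj(i,(.5825,-.25,.11),"wrist"))
```

```text
rel cm [0.08 4.7  0.31] rot [ 0.13  0.04 -0.08]
rel cm [0.32 4.68 4.91] rot [ 0.13  0.04 -0.08]
[375.33981605 236.21295513] [367.42813776 114.44001698] [416.23501193 327.73371231]
```

View pics/w15.png

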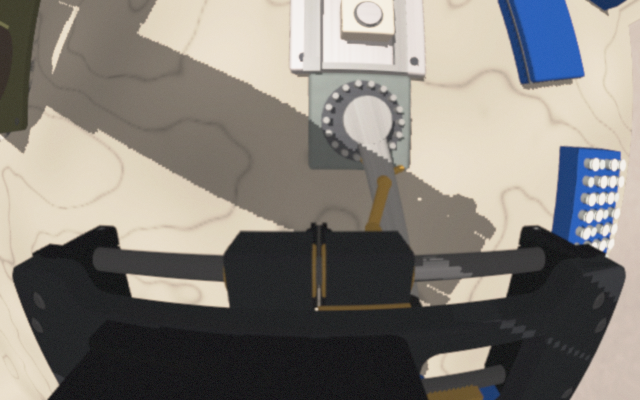

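Emit:
{"api": "servo_tool", "payload": {"series": "0 1.5 0.2 0 0 0;0 3 0.2 0 0 0;0 4.2 0.2 0 0 0;0 4.6 0.2 0 0 0;0 4.6 0.2 0 0 0;0 4.6 0.8 0 0 0;0 4.6 1.3 0 0 0;0 4.6 1.8 0 0 0;0.1 4.6 2.3 0 0 0;0.1 4.6 2.8 0 0 0"}}

```text
time: 30.0
position: [0.5323, -0.1763, 0.0932]
tool_rot: [-90.2, 0.0, -86.9]
wrist_force: [-1.8, -0.6, 0.6]
finger_gap: 0.0006
```

Emit:
{"api": "servo_tool", "payload": {"series": "0 0 0.3 0 0 0;0 0 0.6 0 0 0;0 0 0.9 0 0 0;0 0 1.2 0 0 0;0 0 1.5 0 0 0;0 0 1.8 0 0 0;0 0 2.1 0 0 0;0 0 2.3 0 0 0;0 0 2.4 0 0 0;0 0 2.4 0 0 0"}}

```text
time: 31.0
position: [0.5564, -0.175, 0.0932]
tool_rot: [-90.1, 0.0, -86.9]
wrist_force: [-0.4, -0.4, 0.1]
finger_gap: 0.0005
```

Run:
```python
from h import *
s=r.state();print(s["position"],s["wrist_force"])
im,i=snap("scene","s16.png",(250,130,350,230),6)
im,i=snap("top","t16.png",(320,160,420,230),6)
```

```text
[ 0.55640896 -0.1749527   0.09316033] [-0.42343463 -0.43370485  0.09941133]
```

View pics/s16.png

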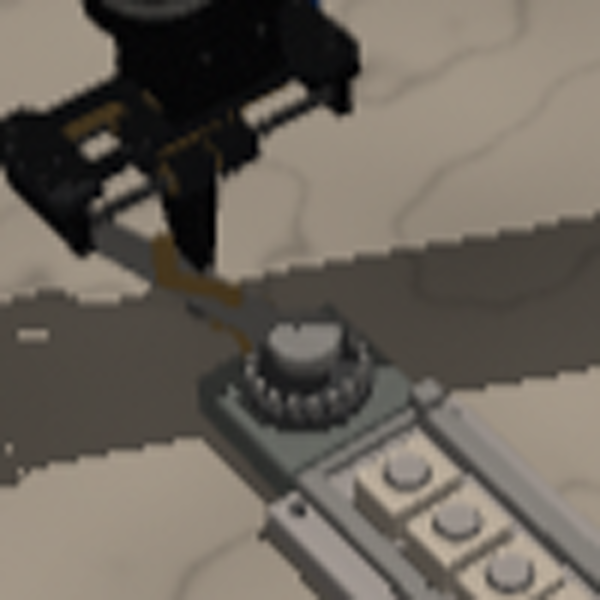

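Run:
```python
from h import *
rel([0.553,-0.177,0.165],-87)
rel([0.5825,-0.250,0.165],-73)
```

```text
rel cm [ 0.18 -7.19 -0.35] rot [ 0.16  0.05 -0.04]
rel cm [ 7.63 -7.2   2.21] rot [  0.15 -13.95  -0.06]
```

Emit:
{"api": "servo_tool", "payload": {"series": "0.1 -1.5 -0.2 0 0 0;0.2 -4 -0.3 0 0 0;0.2 -6 -0.3 0 -2 0;1.5 -7.2 0 0 -4 0;3.5 -7.2 0.8 0 -7 0;5.5 -7.2 1.5 0 -10 0;7 -7.2 2 0 -14 0;7.6 -7.2 2.2 0 -14 0;7.6 -7.2 2.2 0 -14 0;7.6 -7.2 2.2 0 -14 0"}}

```text
time: 32.1
position: [0.5822, -0.2493, 0.1653]
tool_rot: [-90.1, 0.1, -73.0]
wrist_force: [0.6, 0.2, -0.7]
finger_gap: 0.0005
```

Run:
```python
from h import *
s=r.state();print(s["position"],s["tool_rot"])
im,i=snap("wrist","w17.png")
im,i=snap("top","t17.png",(320,160,420,230),6)
print(proj(r.camera_info("wrist"),(.5825,-.25,.11),"wrist"))
```

```text
[ 0.58222508 -0.24931279  0.16528697] [-90.13800276   0.09156897 -72.99870919]
[317.79940678 222.08331918]
```

View pics/w17.png

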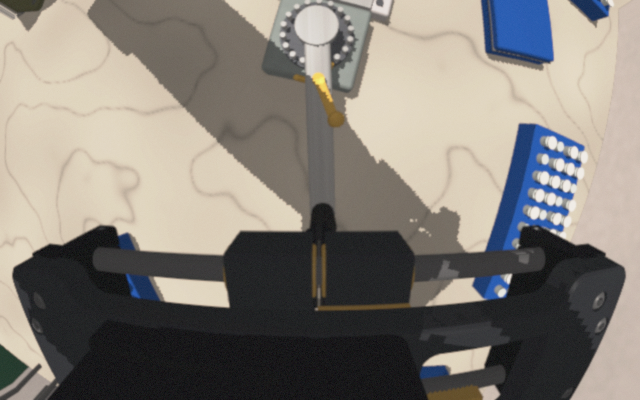

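View pics/t17.png

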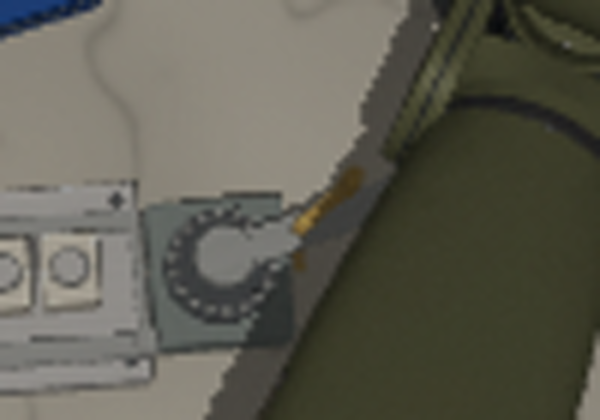

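Run:
```python
from h import *
i=r.camera_info("wrist")
p=toz(i,(322,217),"wrist",.11);print(p);d=p[:2]-AX;print(np.hypot(*d),np.degrees(np.arctan2(d[0],-d[1]))-BY)
p=toz(i,(316,25),"wrist",.065);print(p)
p=AX+.16*np.array([np.sin(np.radians(17.2)),-np.cos(np.radians(17.2))]);print(p)
rel([*p,.088],-73)
```

```text
[ 0.58424296 -0.24550353  0.11      ]
0.15437184409901641 14.915392771024889
[ 0.53544587 -0.10260729  0.065     ]
[ 0.58381329 -0.25154454]
rel cm [0.3  7.71 0.1 ] rot [ 0.15  0.05 -0.09]
```

Emit:
{"api": "servo_tool", "payload": {"series": "0 0 0.2 0.1 0 0;0 0 0.2 0.1 0 0;0 0 0.2 0.1 0 0;0.1 1 0.2 0.1 0 0;0.1 3 0.2 0.1 0 0;0.1 5 0.2 0.1 0 0;0.1 6.5 0.2 0.1 0 0;0.1 7.4 0.2 0.1 0 0;0.1 7.7 0.2 0.1 0 0;0.1 7.7 0.2 0.1 0 0", "gripper": 5}}

```text
time: 33.2
position: [0.5842, -0.2494, 0.0879]
tool_rot: [-90.1, 0.1, -73.0]
wrist_force: [0.4, 0.1, 0.0]
finger_gap: 0.05
```

Emit:
{"api": "servo_tool", "payload": {"series": "0 0 0 0 0 0;0 0 0 0 0 0;0 0 0 0 0 0;0 0 0 0 0 0;0 0 0 0 0 0;0 0 0 0 0 0;0 0 0 0 0 0;0 0 0 0 0 0;0 0 0 0 0 0;0 0 0 0 0 0", "gripper": 1.5}}

```text
time: 34.2
position: [0.5846, -0.2495, 0.0883]
tool_rot: [-90.0, 0.1, -73.0]
wrist_force: [0.9, 0.6, 1.9]
finger_gap: 0.0197
```

```bash
cat >> h.py <<'E'
AX=np.array([0.5365,-0.100])
def hang(s=None):
    s=s or r.state();d=s["position"][:2]-AX
    a=np.degrees(np.arctan2(d[0],-d[1]))-BY
    F=s["wrist_force"];t=np.array([-d[1],d[0]])/np.hypot(*d)
    print("R",np.hypot(*d).round(4),"ang",a.round(1),"yaw-ang",(s["tool_rot"][2]+90-BY).round(1),"Ft",(F[:2]@t).round(1),"F",F.round(1),"z",s["position"][2].round(4),"t",s["time"])
E
python3 - <<'E'
from h import *
hang()
E
```

```text
R 0.157 ang 14.7 yaw-ang 13.9 Ft 1.1 F [0.9 0.6 1.9] z 0.0883 t 34.2
```

Emit:
{"api": "servo_tool", "payload": {"series": "-0.06 0 -1.39 0 5 0;-0.24 0 -2.78 0 10 0;-0.55 0 -4.14 0 15 0;-0.96 0 -5.47 0 20 0;-1.5 0 -6.76 0 25 0;-2.14 0 -8 0 30 0;-2.89 0 -9.18 0 35 0;-3.74 0 -10.28 0 40 0;-4 0 -10.6 0 41.5 0;-4 0 -10.6 0 41.5 0"}}

```text
time: 35.2
position: [0.4705, -0.2431, 0.0883]
tool_rot: [-90.1, -0.1, -114.4]
wrist_force: [-1.7, -5.2, 0.7]
finger_gap: 0.0195
```

Run:
```python
from h import *
hang()
im,i=snap("wrist","w18.png")
```

```text
R 0.1576 ang -27.9 yaw-ang -27.5 Ft 0.6 F [-1.7 -5.2  0.7] z 0.0883 t 35.2
```

View pics/w18.png

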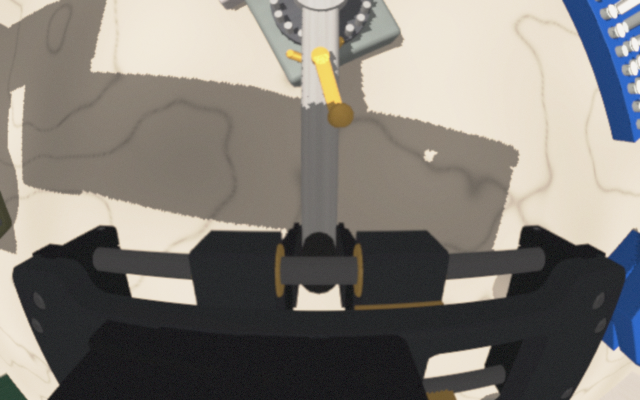

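Emit:
{"api": "servo_tool", "payload": {"series": "-0.09 0 1.65 0 -6 0;-0.35 0 3.29 0 -12 0;-0.77 0 4.88 0 -18 0;-1.36 0 6.43 0 -24 0;-2.11 0 7.9 0 -30 0;-3.02 0 9.28 0 -36 0;-4.06 0 10.58 0 -42 0;-5.22 0 11.74 0 -48 0;-6.5 0 12.78 0 -54 0;-6.5 0 12.78 0 -54 0"}}

```text
time: 36.25
position: [0.6143, -0.2355, 0.0882]
tool_rot: [-90.2, 0.2, -60.1]
wrist_force: [-3.9, 1.6, 5.8]
finger_gap: 0.0193
```

Run:
```python
from h import *
hang()
```

```text
R 0.1562 ang 26.8 yaw-ang 26.8 Ft -2.6 F [-3.9  1.6  5.8] z 0.0882 t 36.25
```

Emit:
{"api": "servo_tool", "payload": {"series": "-0.09 0 -1.65 0 6 0;-0.35 0 -3.29 0 12 0;-0.77 0 -4.88 0 18 0;-1.36 0 -6.43 0 24 0;-2.11 0 -7.9 0 30 0;-3.02 0 -9.28 0 36 0;-4.06 0 -10.58 0 42 0;-5.22 0 -11.74 0 48 0;-6.5 0 -12.78 0 54 0;-6.5 0 -12.78 0 54 0"}}

```text
time: 37.25
position: [0.4696, -0.2423, 0.0883]
tool_rot: [-90.4, -0.1, -114.1]
wrist_force: [-2.4, -2.1, -1.5]
finger_gap: 0.0197
```

Run:
```python
from h import *
hang()
im,i=snap("top","t19.png",(270,170,370,240),6)
```

```text
R 0.1573 ang -28.3 yaw-ang -27.2 Ft -1.2 F [-2.4 -2.1 -1.5] z 0.0883 t 37.25
```

View pics/t19.png

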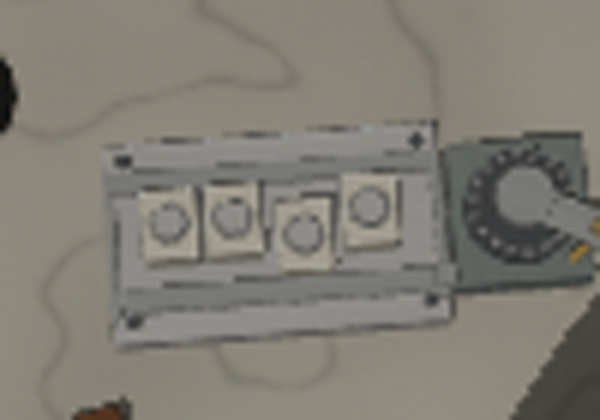

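Emit:
{"api": "servo_tool", "payload": {"series": "-0.09 0 1.65 0 -6 0;-0.35 0 3.29 0 -12 0;-0.77 0 4.88 0 -18 0;-1.36 0 6.43 0 -24 0;-2.11 0 7.9 0 -30 0;-3.02 0 9.28 0 -36 0;-4.06 0 10.58 0 -42 0;-5.22 0 11.74 0 -48 0;-6.5 0 12.78 0 -54 0;-6.5 0 12.78 0 -54 0"}}

```text
time: 38.3
position: [0.6154, -0.2347, 0.0882]
tool_rot: [-90.3, 0.3, -59.6]
wrist_force: [-2.3, 0.1, 5.1]
finger_gap: 0.0193
```

Emit:
{"api": "servo_tool", "payload": {"series": "-0.09 0 -1.65 0 6 0;-0.35 0 -3.29 0 12 0;-0.77 0 -4.88 0 18 0;-1.36 0 -6.43 0 24 0;-2.11 0 -7.9 0 30 0;-3.02 0 -9.28 0 36 0;-4.06 0 -10.58 0 42 0;-5.22 0 -11.74 0 48 0;-6.5 0 -12.78 0 54 0;-6.5 0 -12.78 0 54 0"}}

```text
time: 39.3
position: [0.4711, -0.243, 0.0882]
tool_rot: [-90.5, -0.1, -113.5]
wrist_force: [-3.4, -2.9, -4.0]
finger_gap: 0.0194
```

Run:
```python
from h import *
hang()
im,i=snap("top","t20.png",(270,170,370,240),6)
```

```text
R 0.1573 ang -27.7 yaw-ang -26.6 Ft -1.8 F [-3.4 -2.9 -4. ] z 0.0882 t 39.3
```

View pics/t20.png

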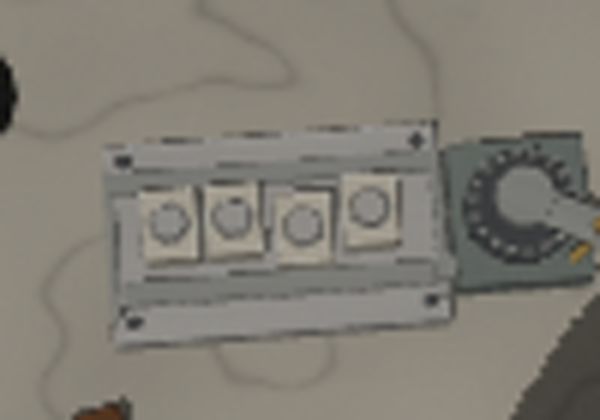

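Emit:
{"api": "servo_tool", "payload": {"series": "-0.09 0 1.65 0 -6 0;-0.35 0 3.29 0 -12 0;-0.77 0 4.88 0 -18 0;-1.36 0 6.43 0 -24 0;-2.11 0 7.9 0 -30 0;-3.02 0 9.28 0 -36 0;-4.06 0 10.58 0 -42 0;-5.22 0 11.74 0 -48 0;-6.5 0 12.78 0 -54 0;-6.5 0 12.78 0 -54 0"}}

```text
time: 40.35
position: [0.6157, -0.2344, 0.0881]
tool_rot: [-90.6, 0.4, -59.0]
wrist_force: [-6.4, -0.9, 7.5]
finger_gap: 0.0194
```

Emit:
{"api": "servo_tool", "payload": {"series": "-0.09 0 -1.65 0 6 0;-0.35 0 -3.29 0 12 0;-0.77 0 -4.88 0 18 0;-1.36 0 -6.43 0 24 0;-2.11 0 -7.9 0 30 0;-3.02 0 -9.28 0 36 0;-4.06 0 -10.58 0 42 0;-5.22 0 -11.74 0 48 0;-6.5 0 -12.78 0 54 0;-6.5 0 -12.78 0 54 0"}}

```text
time: 41.35
position: [0.4718, -0.2432, 0.0882]
tool_rot: [-90.8, -0.1, -112.8]
wrist_force: [0.8, 2.0, -8.8]
finger_gap: 0.0196
```

Run:
```python
from h import *
hang()
im,i=snap("top","t21.png",(270,170,370,240),6)
```

```text
R 0.1571 ang -27.4 yaw-ang -25.9 Ft -0.0 F [ 0.8  2.  -8.8] z 0.0882 t 41.35
```

View pics/t21.png

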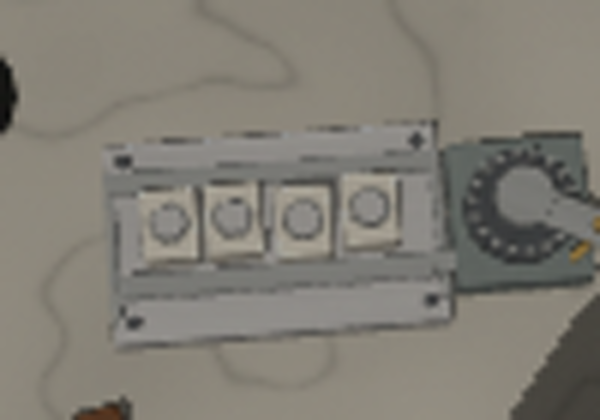

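Emit:
{"api": "servo_tool", "payload": {"series": "-0.09 0 1.65 0.7 -6 0;-0.35 0 3.29 0.7 -12 0;-0.77 0 4.88 0.7 -18 0;-1.36 0 6.43 0.7 -24 0;-2.11 0 7.9 0.7 -30 0;-3.02 0 9.28 0.7 -36 0;-4.06 0 10.58 0.7 -42 0;-5.22 0 11.74 0.7 -48 0;-6.5 0 12.78 0.7 -54 0;-6.5 0 12.78 0.7 -54 0"}}

```text
time: 42.4
position: [0.6156, -0.2342, 0.0881]
tool_rot: [-90.4, 0.3, -58.2]
wrist_force: [-10.2, -2.6, 8.5]
finger_gap: 0.0194
```

Emit:
{"api": "servo_tool", "payload": {"series": "-0.09 0 -1.65 0.3 6 0;-0.35 0 -3.29 0.3 12 0;-0.77 0 -4.88 0.3 18 0;-1.36 0 -6.43 0.3 24 0;-2.11 0 -7.9 0.3 30 0;-3.02 0 -9.28 0.3 36 0;-4.06 0 -10.58 0.3 42 0;-5.22 0 -11.74 0.3 48 0;-6.5 0 -12.78 0.3 54 0;-6.5 0 -12.78 0.3 54 0"}}

```text
time: 43.4
position: [0.4728, -0.2439, 0.0883]
tool_rot: [-90.3, 0.3, -112.2]
wrist_force: [2.6, 6.1, -7.4]
finger_gap: 0.0195
```

Run:
```python
from h import *
hang()
im,i=snap("top","t22.png",(270,170,370,240),6)
```

```text
R 0.1574 ang -27.0 yaw-ang -25.3 Ft -0.1 F [ 2.6  6.1 -7.4] z 0.0883 t 43.4
```

View pics/t22.png

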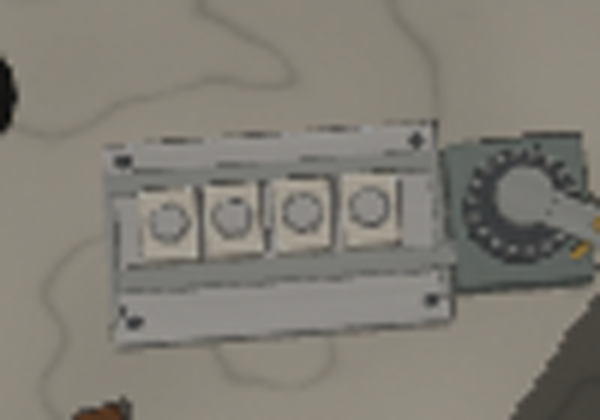

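Emit:
{"api": "servo_tool", "payload": {"series": "-0.02 0 0.83 0 -3 0;-0.09 0 1.65 0 -6 0;-0.19 0 2.47 0 -9 0;-0.35 0 3.29 0 -12 0;-0.54 0 4.09 0 -15 0;-0.77 0 4.88 0 -18 0;-1.05 0 5.66 0 -21 0;-1.36 0 6.43 0 -24 0;-1.72 0 7.17 0 -27 0;-1.72 0 7.17 0 -27 0"}}

```text
time: 44.45
position: [0.5476, -0.2565, 0.0883]
tool_rot: [-90.2, 0.3, -84.8]
wrist_force: [-0.2, -4.9, -1.4]
finger_gap: 0.0196
```

Run:
```python
from h import *
hang()
```

```text
R 0.1569 ang 1.0 yaw-ang 2.1 Ft -0.5 F [-0.2 -4.9 -1.4] z 0.0883 t 44.45
```

Emit:
{"api": "servo_tool", "payload": {"series": "-0.02 0 0.83 0 -3 0;-0.09 0 1.65 0 -6 0;-0.19 0 2.47 0 -9 0;-0.35 0 3.29 0 -12 0;-0.54 0 4.09 0 -15 0;-0.54 0 4.09 0 -15 0;-0.54 0 4.09 0 -15 0;-0.54 0 4.09 0 -15 0;-0.54 0 4.09 0 -15 0;-0.54 0 4.09 0 -15 0"}}

```text
time: 45.45
position: [0.5879, -0.2478, 0.0883]
tool_rot: [-90.1, 0.3, -69.8]
wrist_force: [-1.1, -2.1, -2.2]
finger_gap: 0.0196
```

Run:
```python
from h import *
hang()
im,i=snap("top","t23.png",(270,170,370,240),6)
im,i=snap("scene","s23.png",(290,160,390,260),6)
```

```text
R 0.1565 ang 16.1 yaw-ang 17.1 Ft -1.7 F [-1.1 -2.1 -2.2] z 0.0883 t 45.45
```

View pics/t23.png

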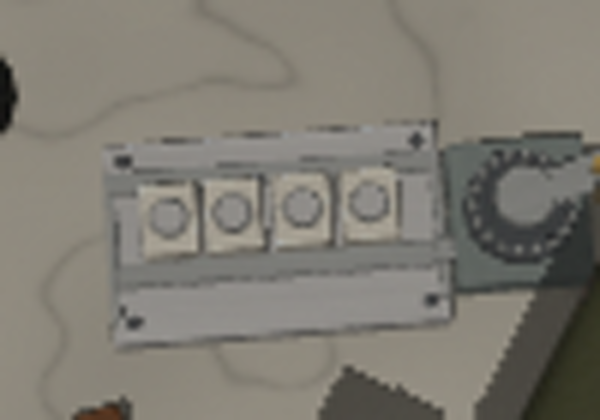

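View pics/s23.png

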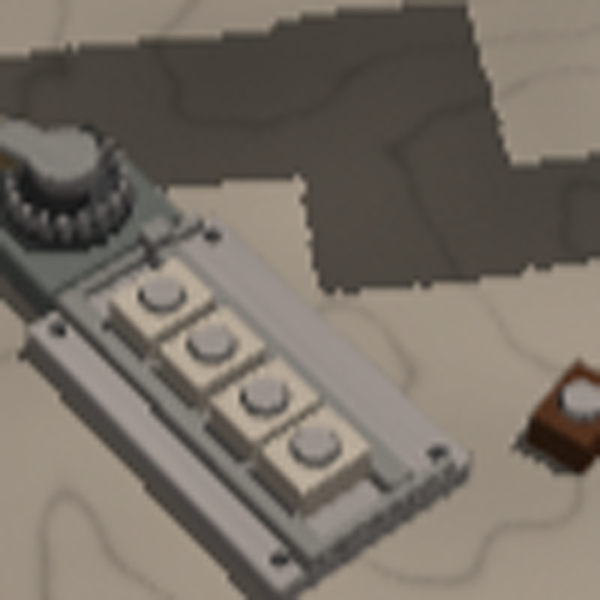

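Cartridges moving with the jaw, not yet at the fence. Continue.

Emit:
{"api": "servo_tool", "payload": {"series": "-0.02 0 0.83 0 -3 0;-0.09 0 1.65 0 -6 0;-0.19 0 2.47 0 -9 0;-0.26 0 2.85 0 -10.4 0;-0.26 0 2.85 0 -10.4 0;-0.26 0 2.85 0 -10.4 0;-0.26 0 2.85 0 -10.4 0;-0.26 0 2.85 0 -10.4 0;-0.26 0 2.85 0 -10.4 0;-0.26 0 2.85 0 -10.4 0"}}

```text
time: 46.55
position: [0.6131, -0.236, 0.0883]
tool_rot: [-90.1, 0.3, -59.4]
wrist_force: [-3.1, -3.1, 0.2]
finger_gap: 0.0196
```

Run:
```python
from h import *
hang()
```

```text
R 0.156 ang 26.3 yaw-ang 27.5 Ft -4.3 F [-3.1 -3.1  0.2] z 0.0883 t 46.55
```

Emit:
{"api": "servo_tool", "payload": {"series": "-0.09 0 -1.65 0 6 0;-0.35 0 -3.29 0 12 0;-0.77 0 -4.88 0 18 0;-1.36 0 -6.43 0 24 0;-2.11 0 -7.9 0 30 0;-3.02 0 -9.28 0 36 0;-4.06 0 -10.58 0 42 0;-5.22 0 -11.74 0 48 0;-6.3 0 -12.62 0 53 0;-6.3 0 -12.62 0 53 0"}}

```text
time: 47.55
position: [0.472, -0.2435, 0.0883]
tool_rot: [-90.3, 0.3, -112.6]
wrist_force: [1.4, 5.2, -4.6]
finger_gap: 0.0196
```

Run:
```python
from h import *
hang()
im,i=snap("top","t24.png",(270,170,370,240),6)
```

```text
R 0.1574 ang -27.3 yaw-ang -25.7 Ft -0.9 F [ 1.4  5.2 -4.6] z 0.0883 t 47.55
```

View pics/t24.png

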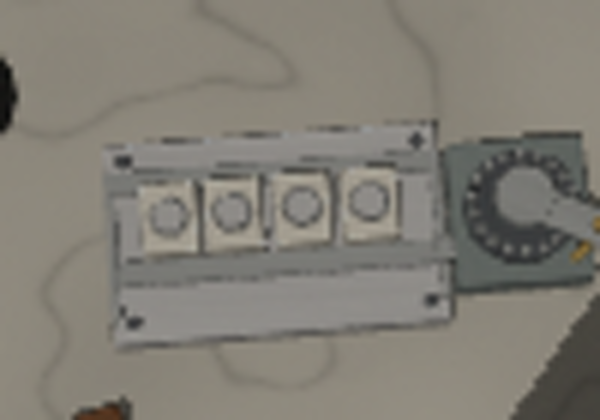

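Emit:
{"api": "servo_tool", "payload": {"series": "-0.02 0 0.83 0 -3 0;-0.09 0 1.65 0 -6 0;-0.19 0 2.47 0 -9 0;-0.35 0 3.29 0 -12 0;-0.54 0 4.09 0 -15 0;-0.77 0 4.88 0 -18 0;-1.05 0 5.66 0 -21 0;-1.36 0 6.43 0 -24 0;-1.72 0 7.17 0 -27 0;-1.72 0 7.17 0 -27 0"}}

```text
time: 48.6
position: [0.5451, -0.2563, 0.0882]
tool_rot: [-90.3, 0.4, -85.3]
wrist_force: [-3.1, -3.8, -0.7]
finger_gap: 0.0194
```

Run:
```python
from h import *
hang()
```

```text
R 0.1565 ang 0.0 yaw-ang 1.6 Ft -3.3 F [-3.1 -3.8 -0.7] z 0.0882 t 48.6
```

Emit:
{"api": "servo_tool", "payload": {"series": "-0.01 0 0.41 0 -1.5 0;-0.02 0 0.83 0 -3 0;-0.05 0 1.24 0 -4.5 0;-0.09 0 1.65 0 -6 0;-0.13 0 2.06 0 -7.5 0;-0.19 0 2.47 0 -9 0;-0.27 0 2.88 0 -10.5 0;-0.35 0 3.29 0 -12 0;-0.35 0 3.29 0 -12 0;-0.35 0 3.29 0 -12 0"}}

```text
time: 49.6
position: [0.5763, -0.2511, 0.0881]
tool_rot: [-90.4, 0.4, -73.2]
wrist_force: [-9.1, -4.8, 2.8]
finger_gap: 0.0194
```

Run:
```python
from h import *
hang()
im,i=snap("top","t25.png",(270,170,370,240),6)
```

```text
R 0.1562 ang 11.6 yaw-ang 13.7 Ft -10.0 F [-9.1 -4.8  2.8] z 0.0881 t 49.6
```

View pics/t25.png

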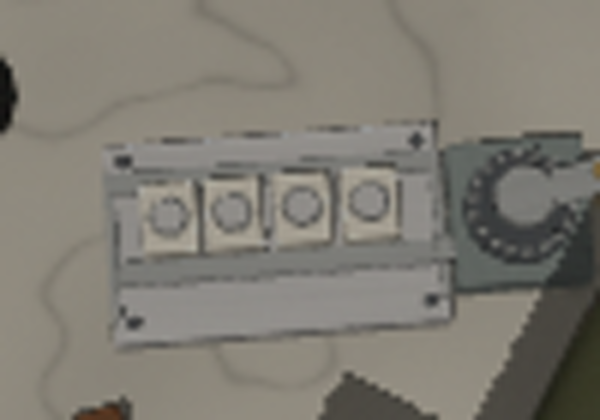

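Emit:
{"api": "servo_tool", "payload": {"series": "0 0 0.15 0 -0.5 0;0 0 0.3 0 -1 0;0 0 0.45 0 -1.6 0;-0.01 0 0.6 0 -2.2 0;-0.02 0 0.75 0 -2.7 0;-0.02 0 0.9 0 -3.2 0;-0.03 0 1.05 0 -3.8 0;-0.04 0 1.2 0 -4.3 0;-0.05 0 1.35 0 -4.9 0;-0.06 0 1.5 0 -5.4 0"}}

```text
time: 50.65
position: [0.5871, -0.2477, 0.0881]
tool_rot: [-90.9, 0.6, -67.8]
wrist_force: [-17.8, -6.3, 6.5]
finger_gap: 0.0194
```

Run:
```python
from h import *
hang()
```

```text
R 0.1562 ang 15.8 yaw-ang 19.1 Ft -18.9 F [-17.8  -6.3   6.5] z 0.0881 t 50.65
```

Emit:
{"api": "servo_tool", "payload": {"series": "0 0 0.1 0 0 0;0 0 0.2 0 0 0;0 0 0.3 0 0 0;0 0 0.4 0 0 0;0 0 0.5 0 0 0;0 0 0.6 0 0 0;0 0 0.7 0 0 0;0 0 0.8 0 0 0;0 0 0.8 0 0 0;0 0 0.8 0 0 0"}}

```text
time: 51.65
position: [0.595, -0.2447, 0.0882]
tool_rot: [-90.8, 0.5, -67.8]
wrist_force: [-1.4, -1.7, 0.3]
finger_gap: 0.0194
```

Run:
```python
from h import *
hang()
im,i=snap("top","t26.png",(270,170,370,240),6)
```

```text
R 0.1561 ang 18.9 yaw-ang 19.1 Ft -2.0 F [-1.4 -1.7  0.3] z 0.0882 t 51.65
```

View pics/t26.png

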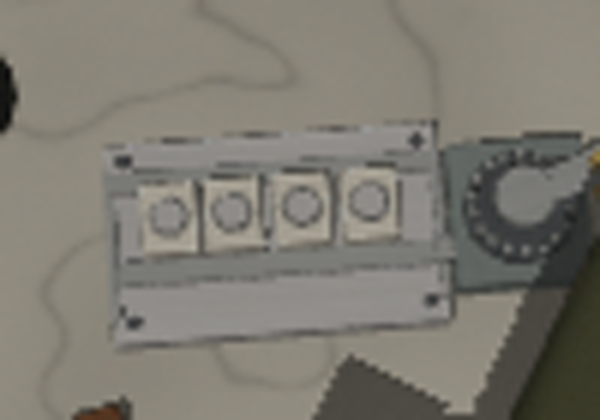

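Emit:
{"api": "servo_tool", "payload": {"series": "0 0 0.2 0 -0.7 0;-0.01 0 0.4 0 -1.4 0;-0.01 0 0.6 0 -2.1 0;-0.02 0 0.8 0 -2.9 0;-0.03 0 1 0 -3.6 0;-0.04 0 1.2 0 -4.3 0;-0.06 0 1.4 0 -5 0;-0.08 0 1.6 0 -5.8 0;-0.1 0 1.8 0 -6.5 0;-0.1 0 1.8 0 -6.5 0"}}

```text
time: 52.7
position: [0.6109, -0.2371, 0.0881]
tool_rot: [-90.8, 0.7, -61.2]
wrist_force: [-6.0, -1.2, 4.2]
finger_gap: 0.0195
```

Run:
```python
from h import *
hang()
im,i=snap("top","t27.png",(270,170,370,240),6)
```

```text
R 0.156 ang 25.4 yaw-ang 25.7 Ft -5.8 F [-6.  -1.2  4.2] z 0.0881 t 52.7
```

View pics/t27.png

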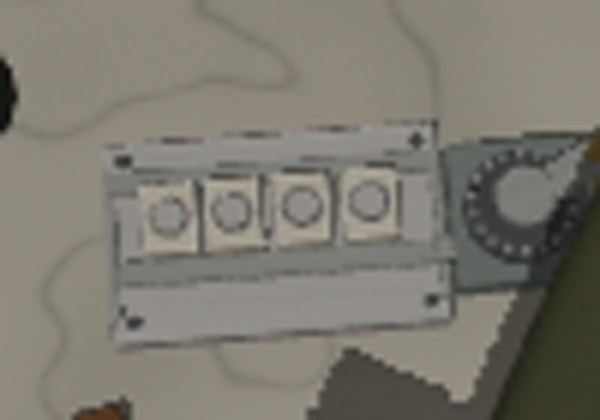

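Run:
```python
import cv2,numpy as np
L={n:cv2.imread(f"pics/t{n}.png",0).astype(np.float32) for n in [19,20,21,22,23,24,25,26,27]}
ref=L[27]
for name,(x0,x1,y0,y1) in {"jaw":(130,400,245,300),"carts":(140,400,170,245),"fence":(110,435,125,165),"wheel":(460,530,145,260)}.items():
    print(name)
    for n in L:
        (dx,dy),resp=cv2.phaseCorrelate(ref[y0:y1,x0:x1],L[n][y0:y1,x0:x1],cv2.createHanningWindow((x1-x0,y1-y0),cv2.CV_32F))
        d=np.abs(ref-L[n])[y0:y1,x0:x1].mean()
        print(n,round(dx,2),round(dy,2),"diff",d.round(2))
```

```text
jaw
19 -0.3 0.07 diff 20.05
20 -0.52 4.99 diff 17.86
21 -0.42 -0.03 diff 15.92
22 0.07 5.81 diff 10.75
23 -0.06 -0.1 diff 3.56
24 0.05 0.08 diff 1.64
25 -0.0 -0.01 diff 0.91
26 0.02 0.03 diff 0.39
27 -0.0 0.0 diff 0.0
carts
19 -0.11 6.26 diff 15.57
20 -0.02 6.25 diff 15.75
21 -0.19 6.42 diff 16.09
22 -0.01 6.29 diff 14.26
23 0.01 0.52 diff 4.76
24 0.05 0.46 diff 1.66
25 -0.04 0.52 diff 0.79
26 0.0 0.51 diff 0.43
27 -0.0 0.5 diff 0.0
fence
19 0.05 0.04 diff 2.2
20 0.1 -0.01 diff 2.15
21 -0.1 -0.06 diff 2.1
22 -0.03 0.02 diff 2.08
23 0.02 -0.01 diff 0.74
24 -0.01 -0.07 diff 1.71
25 -0.01 0.08 diff 0.4
26 0.03 -0.08 diff 0.37
27 -0.0 -0.0 diff 0.0
wheel
19 0.1 0.11 diff 4.64
20 0.17 0.1 diff 5.13
21 0.01 0.21 diff 5.35
22 -0.07 -0.18 diff 5.37
23 0.12 -5.43 diff 6.38
24 0.07 0.1 diff 1.44
25 0.13 -0.04 diff 4.12
26 -0.05 -0.01 diff 1.35
27 0.0 0.0 diff 0.0
```

Emit:
{"api": "servo_tool", "payload": {"series": "-0.09 0 -1.65 0.7 6 0;-0.35 0 -3.29 0.7 12 0;-0.77 0 -4.88 0.7 18 0;-1.36 0 -6.43 0.7 24 0;-2.11 0 -7.9 0.7 30 0;-3.02 0 -9.28 0.7 36 0;-4.06 0 -10.58 0.7 42 0;-5.22 0 -11.74 0.7 48 0;-6 0 -12.4 0.7 51.7 0;-6 0 -12.4 0.7 51.7 0"}}

```text
time: 53.75
position: [0.4715, -0.2429, 0.0883]
tool_rot: [-90.6, 0.1, -113.0]
wrist_force: [-1.2, -1.3, -9.6]
finger_gap: 0.0195
```

Run:
```python
from h import *
hang();print(r.state()["tool_rot"])
im,i=snap("top","t28.png",(270,170,370,240),6)
```

```text
R 0.157 ang -27.6 yaw-ang -26.1 Ft -0.6 F [-1.2 -1.3 -9.6] z 0.0883 t 53.75
[-9.06013608e+01  9.66976255e-02 -1.12967540e+02]
```

Emit:
{"api": "servo_tool", "payload": {"series": "-0.02 0 0.83 0 -3 0;-0.09 0 1.65 0 -6 0;-0.19 0 2.47 0 -9 0;-0.35 0 3.29 0 -12 0;-0.54 0 4.09 0 -15 0;-0.77 0 4.88 0 -18 0;-1.05 0 5.66 0 -21 0;-1.36 0 6.43 0 -24 0;-1.36 0 6.43 0 -24 0;-1.36 0 6.43 0 -24 0"}}

```text
time: 54.8
position: [0.5335, -0.2567, 0.088]
tool_rot: [-91.1, 0.3, -88.7]
wrist_force: [-15.6, -3.2, 6.4]
finger_gap: 0.0197
```

Run:
```python
from h import *
hang()
```

```text
R 0.1567 ang -4.2 yaw-ang -1.8 Ft -15.6 F [-15.6  -3.2   6.4] z 0.088 t 54.8
```

Emit:
{"api": "servo_tool", "payload": {"series": "0 0 0.15 0 -0.5 0;0 0 0.3 0 -1 0;0 0 0.45 0 -1.6 0;-0.01 0 0.6 0 -2.2 0;-0.02 0 0.75 0 -2.7 0;-0.02 0 0.9 0 -3.2 0;-0.03 0 1.05 0 -3.8 0;-0.04 0 1.2 0 -4.3 0;-0.05 0 1.35 0 -4.9 0;-0.06 0 1.5 0 -5.4 0"}}

```text
time: 55.8
position: [0.5488, -0.2559, 0.088]
tool_rot: [-91.0, 0.4, -83.3]
wrist_force: [-3.4, -0.7, 1.9]
finger_gap: 0.0195
```

Run:
```python
from h import *
hang()
```

```text
R 0.1564 ang 1.4 yaw-ang 3.6 Ft -3.5 F [-3.4 -0.7  1.9] z 0.088 t 55.8
```

Emit:
{"api": "servo_tool", "payload": {"series": "0 0 0 0 0 0;0 0 0 0 0 0;0 0 0 0 0 0;0 -1 0 0 0 0;0 -3.5 0 0 0 0;0 -7 0 0 0 0;0 -10 0 0 0 0;0 -13 0 0 0 0;0 -13 0 0 0 0;0 -13 0 0 0 0", "gripper": 5}}

```text
time: 56.8
position: [0.5517, -0.2567, 0.2194]
tool_rot: [-90.9, 0.3, -83.3]
wrist_force: [-0.8, 0.8, -0.5]
finger_gap: 0.0498
```

Run:
```python
from h import *
s=r.state();print(s["position"],s["tool_rot"],s["wrist_force"])
im,i=snap("wrist","w29.png")
im,i=snap("top","t29.png",(270,170,370,240),6)
a=cv2.imread("pics/t28.png",0).astype(np.float32);b=cv2.imread("pics/t29.png",0).astype(np.float32)
print(np.abs(a-b)[245:300,130:400].mean(),np.abs(a-b)[125:165,110:435].mean())
c=cv2.imread("pics/t24.png",0).astype(np.float32);print(np.abs(a-c)[245:300,130:400].mean(),np.abs(a-c)[125:165,110:435].mean())
```

```text
[ 0.55167839 -0.2566733   0.21939114] [-90.89527319   0.29718788 -83.28090127] [-0.75729035  0.80560788 -0.45713381]
1.5739394 1.736
0.38518518 0.35423076
```

View pics/w29.png

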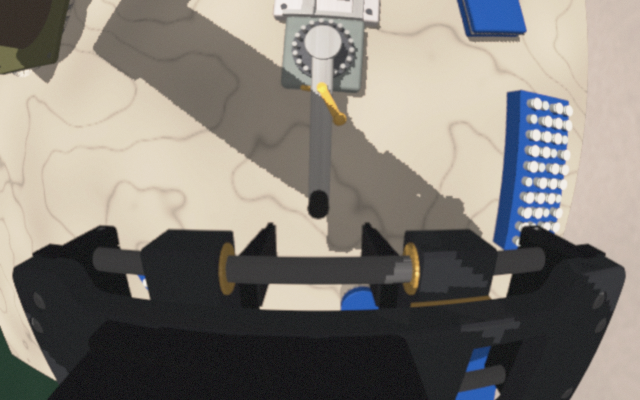

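Run:
```python
from h import *
rel([0.615,0.20,0.22],-87)
```

```text
rel cm [-44.54  -0.21  11.74] rot [ 1.13  3.72 -0.42]
```

Emit:
{"api": "servo_tool", "payload": {"series": "-3 -0.2 0.8 0 1 0;-7.5 -0.2 2 0 2 0;-12 -0.2 3.2 0.5 3 0;-16.5 -0.2 4.4 1 3.7 -0.2;-21 -0.2 5.6 1.1 3.7 -0.4;-25.5 -0.2 6.8 1.1 3.7 -0.4;-30 -0.2 8 1.1 3.7 -0.4;-34.5 -0.2 9.2 1.1 3.7 -0.4;-39 -0.2 10.4 1.1 3.7 -0.4;-43 -0.2 11.4 1.1 3.7 -0.4"}}

```text
time: 57.9
position: [0.6124, 0.1864, 0.2174]
tool_rot: [-90.2, -0.0, -86.9]
wrist_force: [0.6, -1.0, 0.3]
finger_gap: 0.0497
```

Run:
```python
from h import *
s=r.state();print(s["position"],s["tool_rot"])
im,i=snap("wrist","w30.png")
```

```text
[0.61237557 0.18643932 0.21739948] [-9.02363571e+01 -4.21281984e-04 -8.69385886e+01]
```

View pics/w30.png

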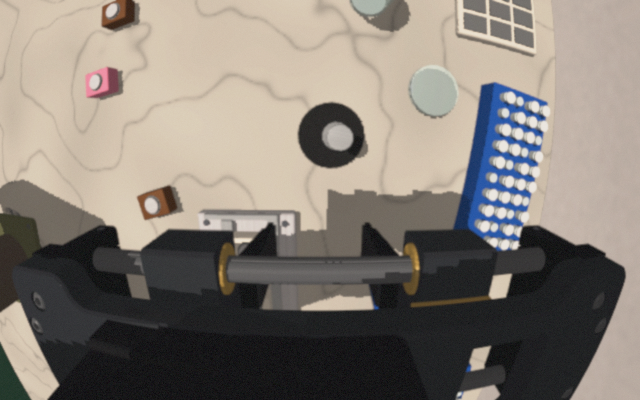

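Run:
```python
from h import *
im=r.camera("wrist");i=r.camera_info("wrist")
print("pad",toz(i,(332,135),"wrist",.004),"head",toz(i,(339.5,137),"wrist",.092))
c=(.618,.248)
o1=ortho(im,i,"wrist",c,.06,.004);o2=ortho(im,i,"wrist",c,.06,.092)
cv2.imwrite("pics/o31.png",cv2.resize(np.hstack([o1,o2]),None,fx=1.6,fy=1.6)[:,:,::-1])
```

```text
pad [0.62464509 0.24645743 0.004     ] head [0.62800499 0.24682139 0.092     ]
```

View pics/o31.png

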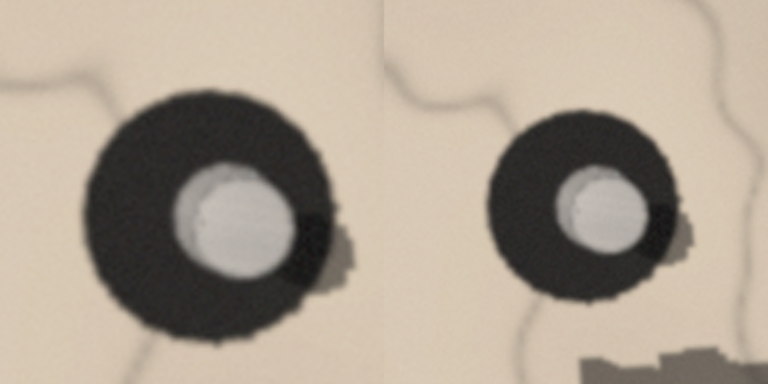

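Run:
```python
from h import *
print(r.state()["position"],r.state()["qd"].round(1))
for k in range(2):
    i=r.camera_info("wrist");im=r.camera("wrist");
    print(r.state()["position"])
c=(.62,.245)
for z,lo,hi in [(.004,36,43),(.092,10,14)]:
    o=ortho(im,i,"wrist",c,.06,z);g=cv2.medianBlur(cv2.cvtColor(o,cv2.COLOR_RGB2GRAY),5)
    cc=cv2.HoughCircles(g,cv2.HOUGH_GRADIENT,1,100,param1=80,param2=15,minRadius=lo*2,maxRadius=hi*2)
    print(z,[(o2w(q[:2],c,.06).round(4),q[2]/2) for q in cc[0]])
    if z<.01:
        m=(g<70).astype(np.uint8);cs,_=cv2.findContours(m,cv2.RETR_EXTERNAL,cv2.CHAIN_APPROX_NONE);k=max(cs,key=cv2.contourArea);(p,rad)=cv2.minEnclosingCircle(k);print("pad enc",o2w(p,c,.06),rad/2)
```

```text
[0.61231411 0.18857235 0.21725753] [-3.6 -1.3  1.6 -2.7  0.8 -2.2]
[0.61230973 0.18630928 0.21732155]
[0.61241936 0.18483412 0.21755852]
0.004 [(array([0.6235, 0.2445], dtype=float32), np.float32(39.05))]
pad enc [0.62391326 0.24360112] 38.79960250854492
0.092 [(array([0.626 , 0.2465], dtype=float32), np.float32(13.7))]
```

Run:
```python
from h import *
rel([0.625,0.245,0.17],-87)
```

```text
rel cm [-5.94  4.75  1.6 ] rot [0.24 0.13 0.04]
```

Emit:
{"api": "servo_tool", "payload": {"series": "-2 1 0.5 0.2 0.1 0;-4 2.5 1 0.2 0.1 0;-5.5 4 1.5 0.2 0.1 0;-5.9 4.7 1.6 0.2 0.1 0;-5.9 4.7 1.6 0.2 0.1 0;-5.9 4.7 1.6 0.2 0.1 0;-5.9 4.7 1.6 0.2 0.1 0;-5.9 4.7 1.6 0.2 0.1 0;-5.9 4.7 1.6 0.2 0.1 0;-5.9 4.7 1.6 0.2 0.1 0"}}

```text
time: 59.1
position: [0.6251, 0.2444, 0.171]
tool_rot: [-90.0, -0.0, -87.0]
wrist_force: [0.8, -0.2, 0.6]
finger_gap: 0.0497
```

```bash
cat >> h.py <<'E'
def stamplook(c,fn,zh=.092):
    i=r.camera_info("wrist");im=r.camera("wrist")
    vs=[]
    for z,lo,hi in [(.004,37,42),(zh,10,14)]:
        o=ortho(im,i,"wrist",c,.06,z);g=cv2.medianBlur(cv2.cvtColor(o,cv2.COLOR_RGB2GRAY),5)
        cc=cv2.HoughCircles(g,cv2.HOUGH_GRADIENT,1,100,param1=80,param2=12,minRadius=lo*2,maxRadius=hi*2)
        v=o.copy()
        if cc is not None:
            q=cc[0][0];print(z,o2w(q[:2],c,.06).round(4),q[2]/2);cv2.circle(v,(int(q[0]),int(q[1])),int(q[2]),(255,0,0),1)
        vs.append(v)
    cv2.imwrite("pics/"+fn,cv2.resize(np.hstack(vs),None,fx=1.6,fy=1.6)[:,:,::-1])
E
python3 - <<'E'
from h import *
s=r.state();print(s["position"],s["tool_rot"])
stamplook((.625,.245),"o32.png")
print(r.state()["position"])
E
```

```text
[0.62514981 0.24439984 0.17096462] [-8.99988241e+01 -2.98064164e-02 -8.69809605e+01]
0.004 [0.624  0.2445] 39.05
0.092 [0.6275 0.2585] 12.45
[0.62510164 0.24448952 0.17081455]
```

View pics/o32.png

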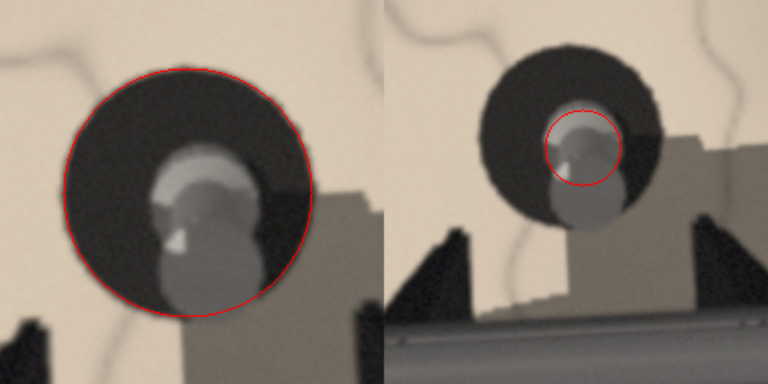

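Run:
```python
from h import *
rel([0.6286,0.2447,0.054],-87)
```

```text
rel cm [-1.000e-02  1.168e+01  3.500e-01] rot [0.01 0.03 0.03]
```

Emit:
{"api": "servo_tool", "payload": {"series": "0 1 0.35 0 0 0;0 3 0.35 0 0 0;0 5 0.35 0 0 0;0 7 0.35 0 0 0;0 9 0.35 0 0 0;0 10.5 0.35 0 0 0;0 11.4 0.35 0 0 0;0 11.7 0.35 0 0 0;0 11.7 0.35 0 0 0;0 11.7 0.35 0 0 0"}}

```text
time: 60.15
position: [0.6294, 0.2449, 0.055]
tool_rot: [-89.9, -0.0, -87.0]
wrist_force: [0.3, -0.1, -0.2]
finger_gap: 0.0503
```

Emit:
{"api": "servo_tool", "payload": {"series": "0 0 0 0 0 0;0 0 0 0 0 0;0 0 0 0 0 0;0 0 0 0 0 0;0 0 0 0 0 0;0 0 0 0 0 0;0 0 0 0 0 0;0 0 0 0 0 0;0 0 0 0 0 0;0 0 0 0 0 0", "gripper": 1.5}}

```text
time: 61.15
position: [0.6295, 0.2449, 0.0552]
tool_rot: [-89.9, 0.0, -87.0]
wrist_force: [-2.2, 0.2, 3.4]
finger_gap: 0.023
```

Run:
```python
from h import *
s=r.state();print(s["position"],s["tool_rot"],s["wrist_force"])
im,i=snap("wrist","w33.png")
```

```text
[0.62948858 0.24490146 0.05522971] [-8.98899669e+01  9.49770987e-05 -8.69778084e+01] [-2.17224629  0.17275096  3.44335396]
```

View pics/w33.png

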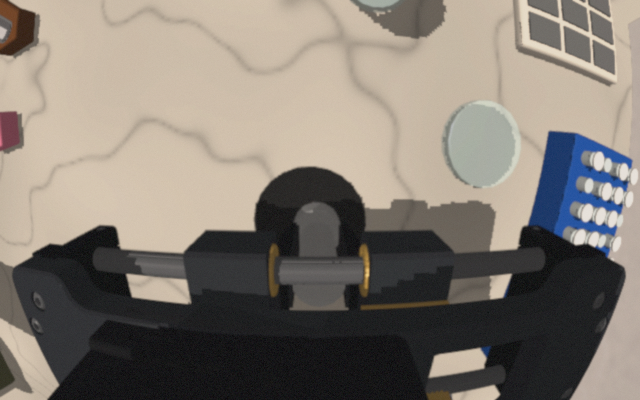

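Emit:
{"api": "servo_tool", "payload": {"series": "0 0 0 0 0 0;0 0 0 0 0 0;0 0 0 0 0 0;0 0.1 -0.05 0 0 0;0 0.3 -0.05 0 0 0;0 0.5 -0.05 -0.1 0 0;0 0.55 -0.05 -0.1 0 0;0 0.55 -0.05 -0.1 0 0;0 0.55 -0.05 -0.1 0 0;0 0.55 -0.05 -0.1 0 0", "gripper": 4}}

```text
time: 62.2
position: [0.6291, 0.2449, 0.0498]
tool_rot: [-90.0, 0.0, -87.0]
wrist_force: [-0.2, 0.0, 0.2]
finger_gap: 0.0401
```

Emit:
{"api": "servo_tool", "payload": {"series": "0 0 0 0 0 0;0 0 0 0 0 0;0 0 0 0 0 0;0 0 0 0 0 0;0 0 0 0 0 0;0 0 0 0 0 0;0 0 0 0 0 0;0 0 0 0 0 0;0 0 0 0 0 0;0 0 0 0 0 0", "gripper": 1.5}}

```text
time: 63.2
position: [0.6291, 0.2449, 0.0499]
tool_rot: [-90.0, 0.0, -87.0]
wrist_force: [-1.0, 0.3, 1.2]
finger_gap: 0.023
```

Emit:
{"api": "servo_tool", "payload": {"series": "0 0 0 0 0 0;0 0 0 0 0 0;0 0 0 0 0 0;0 -0.5 -0.03 0 0 0;0 -1.5 -0.03 0 0 0;0 -2.5 -0.03 0 0 0;0 -3 -0.03 0 0 0;0 -3 -0.03 0 0 0;0 -3 -0.03 0 0 0;0 -3 -0.03 0 0 0", "gripper": 4}}

```text
time: 64.2
position: [0.6284, 0.2448, 0.0795]
tool_rot: [-90.0, -0.0, -87.0]
wrist_force: [1.1, -0.5, -0.1]
finger_gap: 0.0398
```

Run:
```python
from h import *
s=r.state();print(s["position"],s["tool_rot"],s["wrist_force"])
im,i=snap("wrist","w34.png",(220,140,420,320),4)
im,i=snap("scene","s34.png",(280,220,420,340),5)
```

```text
[0.62842988 0.24479919 0.07947054] [-9.00234517e+01 -7.84286520e-03 -8.69731789e+01] [ 1.07943203 -0.45033194 -0.06076936]
```

View pics/w34.png

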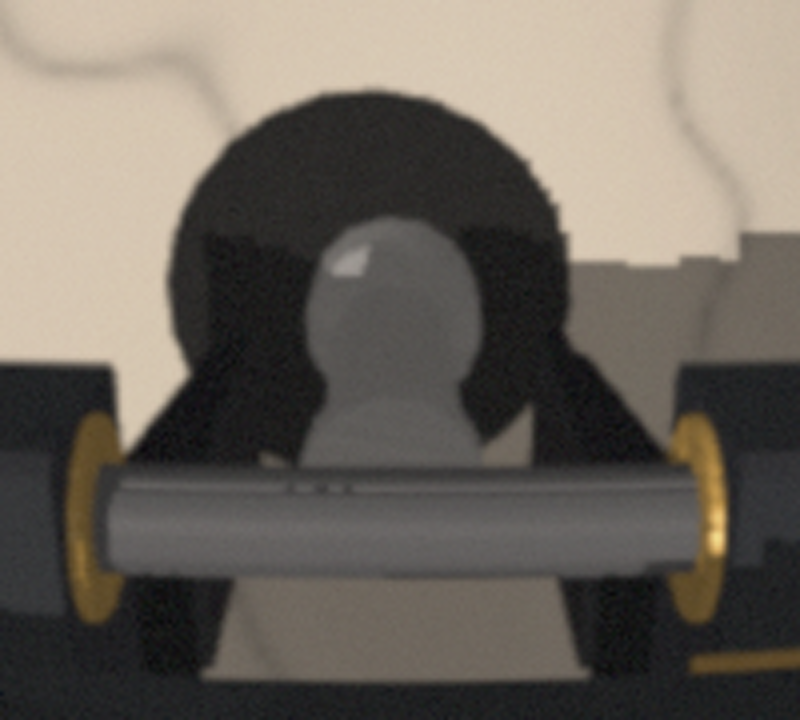

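View pics/s34.png

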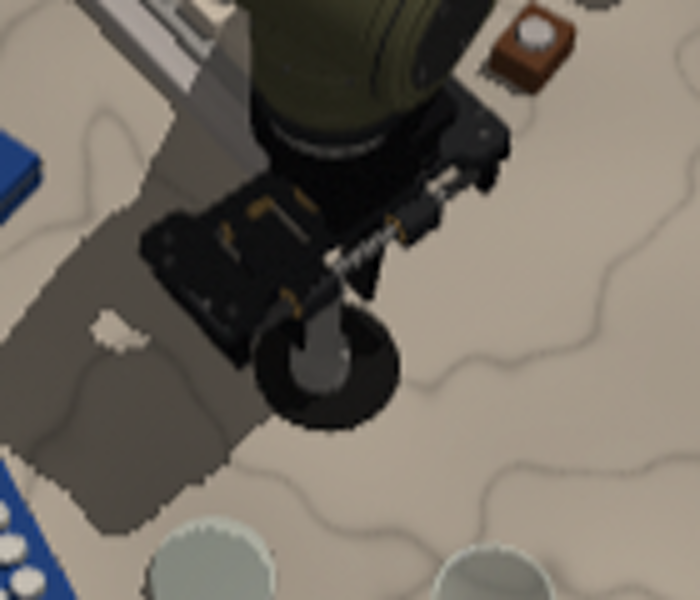

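Emit:
{"api": "servo_tool", "payload": {"series": "0 0 0 0 0 0;0 0 0 0 0 0;0 0 0 0 0 0;0 0 0 0 0 0;0 0 0 0 0 0;0 0 0 0 0 0;0 0 0 0 0 0;0 0 0 0 0 0;0 0 0 0 0 0;0 0 0 0 0 0", "gripper": 1.5}}

```text
time: 65.3
position: [0.6282, 0.2448, 0.079]
tool_rot: [-90.1, -0.0, -87.0]
wrist_force: [0.1, 0.8, -2.3]
finger_gap: 0.0229
```

Run:
```python
from h import *
s=r.state();print(s["position"],s["tool_rot"],s["wrist_force"],s["finger_gap"])
```

```text
[0.62817573 0.24475526 0.07899981] [-9.00653362e+01 -1.53671407e-02 -8.69754420e+01] [ 0.149152    0.77084301 -2.30781797] 0.022922239524603386
```

Run:
```python
from h import *
rel([0.535,-0.02,0.24],-87)
```

```text
rel cm [ 25.95 -16.08 -10.72] rot [0.07 0.02 0.02]
```

Emit:
{"api": "servo_tool", "payload": {"series": "0 -1 0 0 0 0;0 -3.5 0 0 0 0;0.5 -7 -0.2 0 0 0;3.5 -10 -1.5 0 0 0;7 -13 -3 0 0 0;11 -15.5 -4.5 0 0 0;15 -16 -6.2 0 0 0;19 -16 -8 0 0 0;22.5 -16 -9.5 0 0 0;26 -16 -10.7 0 0 0"}}

```text
time: 66.3
position: [0.5343, -0.0218, 0.2403]
tool_rot: [-90.0, -0.0, -87.0]
wrist_force: [-0.5, -1.1, -4.1]
finger_gap: 0.0226
```

Emit:
{"api": "servo_tool", "payload": {"series": "0 0 0 0 0 0;0 0 0 0 0 0;0 0 0 0 0 0;0 0 0 0 0 0;0 0 0 0 0 0;0 0 0 0 0 0;0 0 0 0 0 0;0 0 0 0 0 0;0 0 0 0 0 0;0 0 0 0 0 0"}}

```text
time: 67.3
position: [0.5343, -0.0219, 0.2403]
tool_rot: [-90.0, -0.0, -87.0]
wrist_force: [0.2, -0.5, -2.6]
finger_gap: 0.023
```

Run:
```python
from h import *
s=r.state();print(s["position"],s["tool_rot"],s["wrist_force"])
i=r.camera_info("wrist");im=r.camera("wrist");print(r.state()["position"])
cv2.imwrite("pics/w35.png",im[:,:,::-1])
c=bed(.008,0.0)
o=ortho(im,i,"wrist",c,.11,.050,.4);cv2.imwrite("pics/o35.png",o[:,:,::-1])
# grey: hough
g=cv2.medianBlur(cv2.cvtColor(o,cv2.COLOR_RGB2GRAY),3)
cc=cv2.HoughCircles(g,cv2.HOUGH_GRADIENT,1,60,param1=60,param2=12,minRadius=22,maxRadius=29)
a=np.radians(BY);Ri=np.array([[np.cos(a),np.sin(a)],[-np.sin(a),np.cos(a)]])
for q in cc[0]:
    w=o2w(q[:2],c,.11,.4);print(w.round(4),(Ri@(w-BED)*1000).round(1),q[2]*.4)
```

```text
[ 0.53428391 -0.0218638   0.24026436] [-8.99906502e+01 -3.27408470e-02 -8.69770277e+01] [ 0.1948331  -0.53290938 -2.62115708]
[ 0.53430299 -0.02190613  0.24028319]
[0.5332 0.1078] [ 8.4 58.5] 9.8
[0.5356 0.071 ] [ 8.8 21.6] 10.92
[0.536  0.0286] [  6.9 -20.8] 10.92
[ 0.5388 -0.011 ] [  7.5 -60.5] 11.36
```

View pics/w35.png

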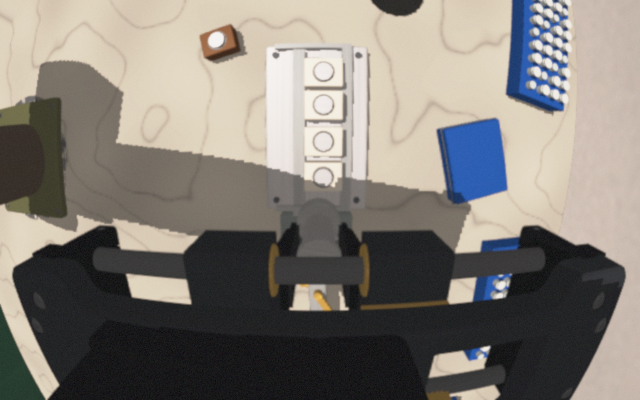

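View pics/o35.png

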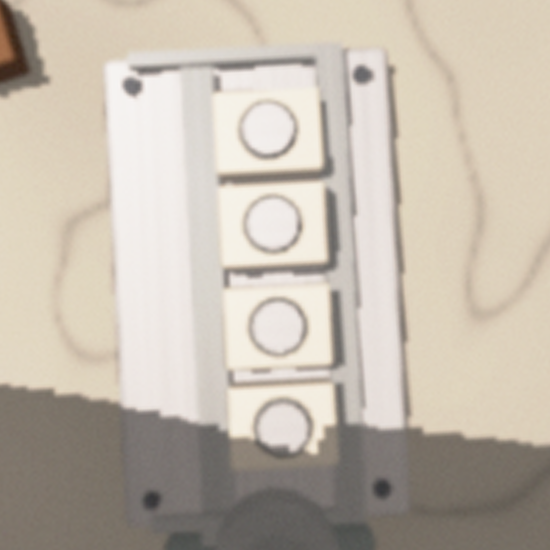

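Run:
```python
from h import *
s=r.state();i=r.camera_info("wrist");Rt=R.from_euler('xyz',s["tool_rot"],degrees=True)
for d,rad in [(.055,.016),(.075,.016)]:
    p=[proj(i,s["position"]+Rt.apply([rad*np.cos(t),d,rad*np.sin(t)]),"wrist") for t in np.linspace(0,6.28,13)]
    p=np.array(p);print(d,p[:,0].min().round(1),p[:,0].max().round(1),p[:,1].min().round(1),p[:,1].max().round(1))
im,_=snap("wrist","w36.png",(260,160,380,260),6)
im,_=snap("scene","s36.png",(260,130,400,250),5)
rel([0.5393,-0.0115,.15],-87)
```

```text
0.055 295.2 340.0 199.0 241.8
0.075 297.1 338.3 193.0 232.7
rel cm [-1.02  9.03  0.55] rot [-0.01  0.02  0.03]
```

View pics/w36.png

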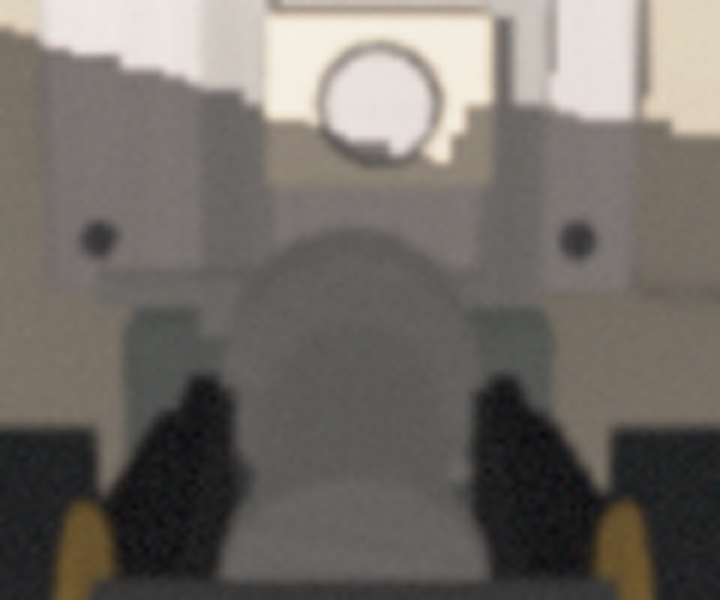

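View pics/s36.png

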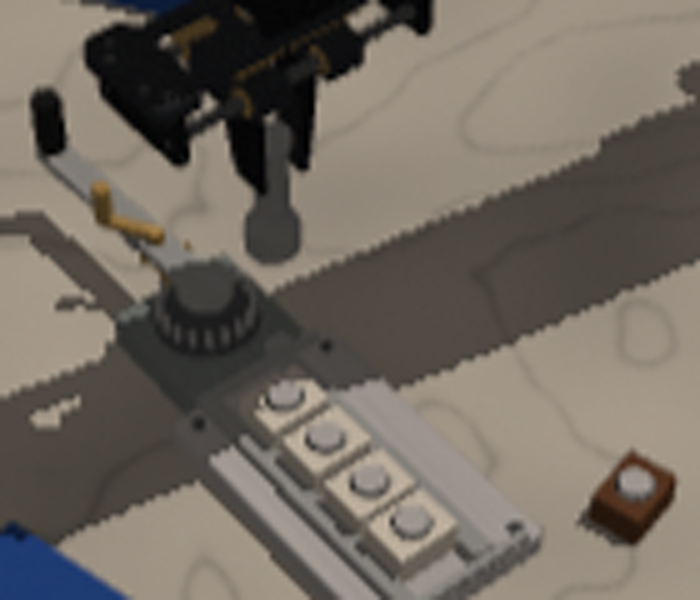

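Run:
```python
from h import *
s=r.state();i=r.camera_info("wrist");Rt=R.from_euler('xyz',s["tool_rot"],degrees=True)
for d,rad in [(.075,.016),(.055,.016),(.047,.010),(-.001,.010),(-.001,.012),(-.013,.012)]:
  for off in (0,.002,.004):
    p=np.array([proj(i,s["position"]+Rt.apply([rad*np.cos(t)+off,d,rad*np.sin(t)]),"wrist") for t in np.linspace(0,6.28,37)])
    print(d,off,"x",p[:,0].min().round(1),p[:,0].max().round(1),"y",p[:,1].min().round(1),p[:,1].max().round(1))
```

```text
0.075 0 x 297.1 338.3 y 193.0 232.7
0.075 0.002 x 297.1 338.2 y 195.6 235.1
0.075 0.004 x 297.1 338.2 y 198.1 237.5
0.055 0 x 295.2 340.0 y 199.0 241.8
0.055 0.002 x 295.2 340.0 y 201.8 244.4
0.055 0.004 x 295.3 339.9 y 204.5 246.9
0.047 0 x 303.0 332.1 y 210.3 237.9
0.047 0.002 x 303.1 332.0 y 213.1 240.6
0.047 0.004 x 303.1 332.0 y 215.9 243.3
-0.001 0 x 298.8 335.8 y 234.1 268.0
-0.001 0.002 x 298.9 335.7 y 237.6 271.2
-0.001 0.004 x 299.0 335.6 y 241.1 274.4
-0.001 0 x 295.1 339.4 y 230.5 271.2
-0.001 0.002 x 295.2 339.4 y 234.1 274.4
-0.001 0.004 x 295.3 339.3 y 237.6 277.6
-0.013 0 x 293.4 340.9 y 238.5 281.4
-0.013 0.002 x 293.6 340.8 y 242.3 284.8
-0.013 0.004 x 293.7 340.7 y 246.0 288.1
```

Run:
```python
from h import *
s=r.state();i=r.camera_info("scene");P=s["position"]
for tilt in (-2,0,2,4):
  for z in (-.0,-.03,-.065):
    q=proj(i,P+[0,np.tan(np.radians(tilt))*z,z],"scene");print(tilt,z,((q-[260,130]+.5)*5-.5).round(1))
im,_=snap("scene","s37.png",(300,140,330,190),16)
i=r.camera_info("top");im,_=snap("top","t37.png",(300,150,360,220),8)
for z in (-.0,-.065): print(((proj(i,P+[0,0,z],"top")-[300,150]+.5)*8-.5).round(1))
```

```text
-2 -0.0 [267.4 152.1]
-2 -0.03 [270.2 192.4]
-2 -0.065 [273.2 237.7]
0 -0.0 [267.4 152.1]
0 -0.03 [269.1 191.3]
0 -0.065 [270.9 235.3]
2 -0.0 [267.4 152.1]
2 -0.03 [268.  190.2]
2 -0.065 [268.6 232.9]
4 -0.0 [267.4 152.1]
4 -0.03 [266.9 189.1]
4 -0.065 [266.3 230.6]
[297.6 324.1]
[291.5 365.4]
```

View pics/s37.png

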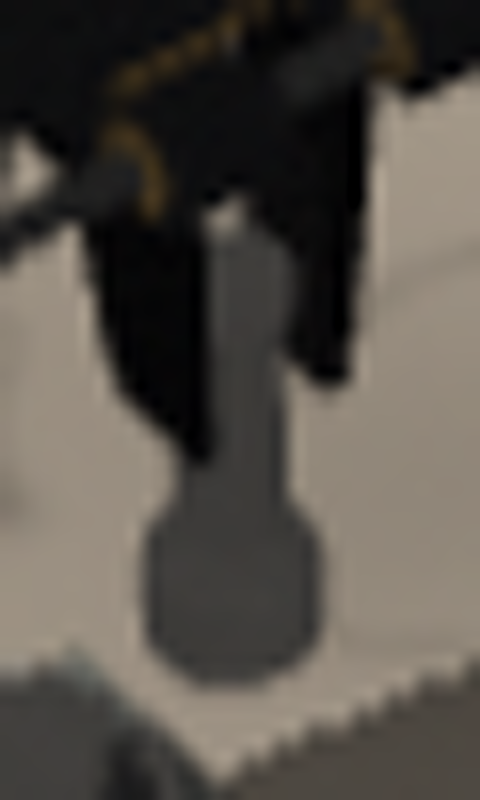

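Emit:
{"api": "servo_tool", "payload": {"series": "-0.3 1 0.2 0 0 0.5;-0.6 3 0.4 0 0 1;-0.9 5 0.5 0 0 1.5;-1.1 7 0.5 0 0 2;-1.1 8.5 0.5 0 0 2;-1.1 9 0.5 0 0 2;-1.1 9 0.5 0 0 2;-1.1 9 0.5 0 0 2;-1.1 9 0.5 0 0 2;-1.1 9 0.5 0 0 2"}}

```text
time: 68.55
position: [0.5394, -0.0108, 0.1514]
tool_rot: [-89.9, 1.9, -87.0]
wrist_force: [-1.0, 0.0, -2.3]
finger_gap: 0.0229
```

```bash
cat >> h.py <<'E'
def predfoot(name,d,off=0,rad=.016):
    s=r.state();i=r.camera_info(name);Rt=R.from_euler('xyz',s["tool_rot"],degrees=True)
    p=np.array([proj(i,s["position"]+Rt.apply([rad*np.cos(t)+off,d,rad*np.sin(t)]),name) for t in np.linspace(0,6.28,37)])
    return p
E
python3 - <<'E'
from h import *
s=r.state();print(s["position"],s["tool_rot"],s["wrist_force"])
im,_=snap("wrist","w38.png",(260,160,380,260),6)
im,_=snap("scene","s38.png",(280,140,350,210),9)
p=predfoot("wrist",.075,0);print(p.min(0),p.max(0))
E
```

```text
[ 0.53939179 -0.01077997  0.15144523] [-89.8756482    1.94520563 -86.97282184] [-0.98297422  0.02711488 -2.29673203]
[297.04893875 192.99842695] [338.29550675 232.69255599]
```

View pics/w38.png

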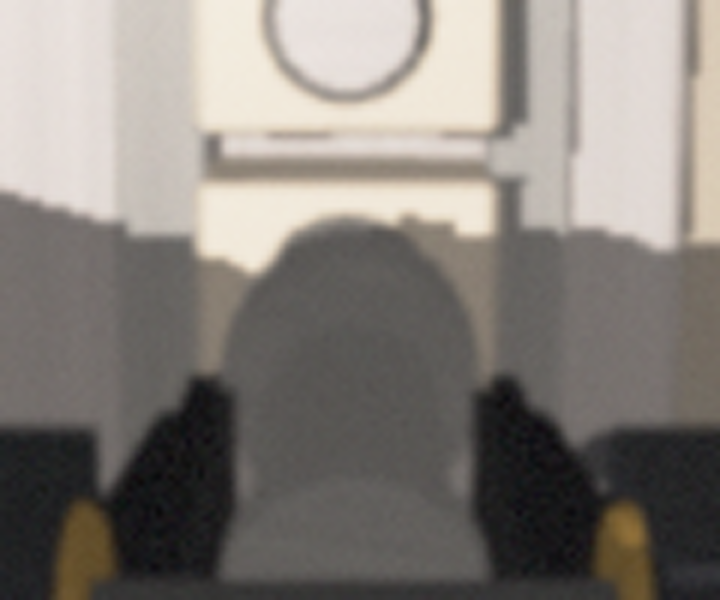

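View pics/s38.png

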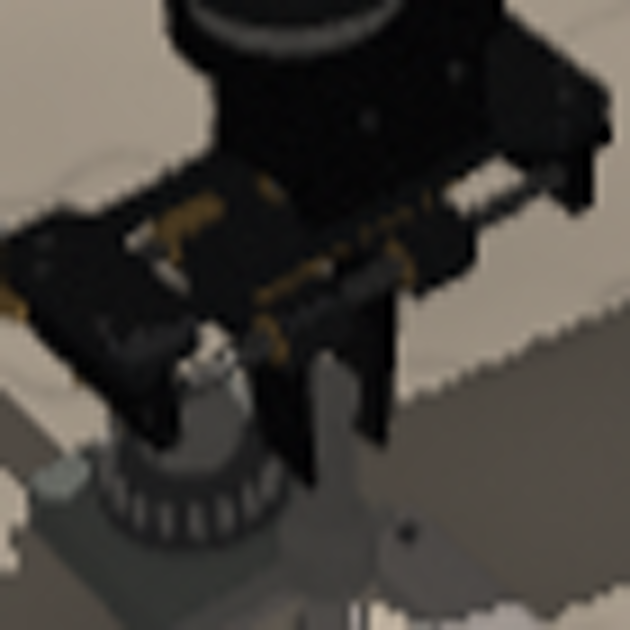

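Emit:
{"api": "servo_tool", "payload": {"series": "0.1 0 0 0 0 0;0.12 0.4 0 0 0 0;0.13 0.8 0 0 0 0;0.14 1.2 0 0 0 0;0.16 1.6 0 0 0 0;0.17 1.9 0 0 0 0;0.18 2.1 0 0 0 0;0.18 2.2 0 0 0 0;0.18 2.2 0 0 0 0;0.18 2.2 0 0 0 0"}}

```text
time: 69.65
position: [0.5393, -0.0118, 0.1291]
tool_rot: [-89.9, 2.0, -87.0]
wrist_force: [-0.2, -0.2, -1.5]
finger_gap: 0.0226
```

Run:
```python
from h import *
s=r.state();print(s["position"],s["tool_rot"],s["wrist_force"])
im,_=snap("wrist","w39.png",(240,140,400,260),5)
im,_=snap("top","t39.png",(270,170,370,240),6)
```

```text
[ 0.53932132 -0.01180494  0.12914918] [-89.89734148   1.95015686 -86.97356177] [-0.18144145 -0.2290553  -1.51928759]
```

View pics/w39.png

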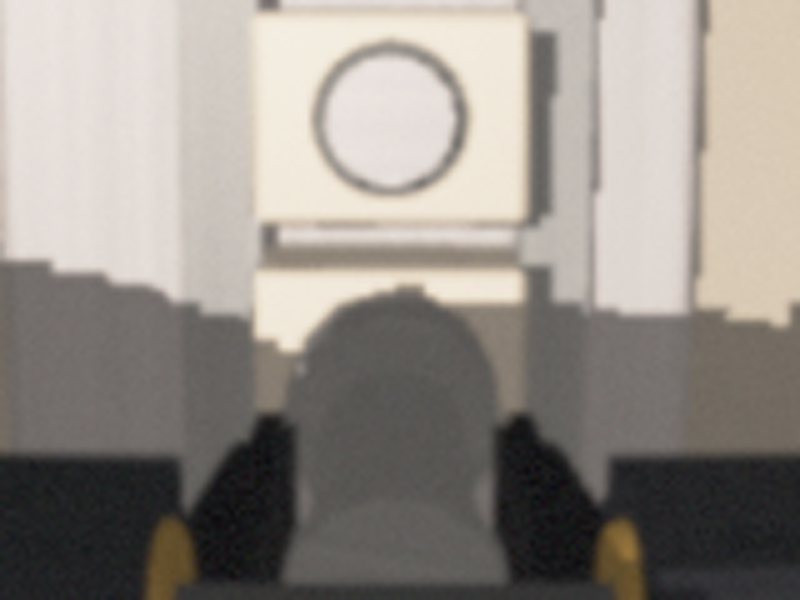

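View pics/t39.png

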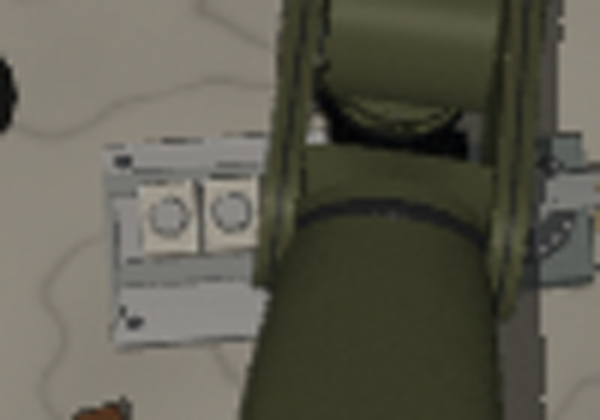

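Emit:
{"api": "servo_tool", "payload": {"series": "-0.1 0 0 0 0 0;-0.1 0.05 0 0 0 0;-0.1 0.1 0 0 0 0;-0.09 0.15 0 0 0 0;-0.09 0.2 0 0 0 0;-0.09 0.25 0 0 0 0;-0.09 0.3 0 0 0 0;-0.09 0.35 0 0 0 0;-0.09 0.35 0 0 0 0;-0.09 0.35 0 0 0 0"}}

```text
time: 70.75
position: [0.5393, -0.0108, 0.1258]
tool_rot: [-89.9, 1.9, -87.0]
wrist_force: [0.3, 0.5, -1.9]
finger_gap: 0.023
```

Emit:
{"api": "servo_tool", "payload": {"series": "0 0.04 0 0 0 0;0 0.08 0 0 0 0;0 0.12 0 0 0 0;0.01 0.16 0 0 0 0;0.01 0.2 0 0 0 0;0.01 0.24 0 0 0 0;0.01 0.28 0 0 0 0;0.01 0.32 0 0 0 0;0.01 0.32 0 0 0 0;0.01 0.32 0 0 0 0"}}

```text
time: 71.75
position: [0.5396, -0.0108, 0.1227]
tool_rot: [-89.8, 1.9, -87.0]
wrist_force: [-0.5, 1.1, 4.7]
finger_gap: 0.0231
```

Run:
```python
from h import *
s=r.state();print(s["position"],s["tool_rot"],s["wrist_force"],s["moment"])
im,_=snap("wrist","w40.png",(240,140,400,260),5)
im,_=snap("scene","s40.png",(280,140,350,210),9)
```

```text
[ 0.53958775 -0.01080596  0.12274569] [-89.84867107   1.94326314 -86.97482455] [-0.50318681  1.14678216  4.70041409] [-0.03427384  0.18412573 -0.01715777]
```

View pics/w40.png

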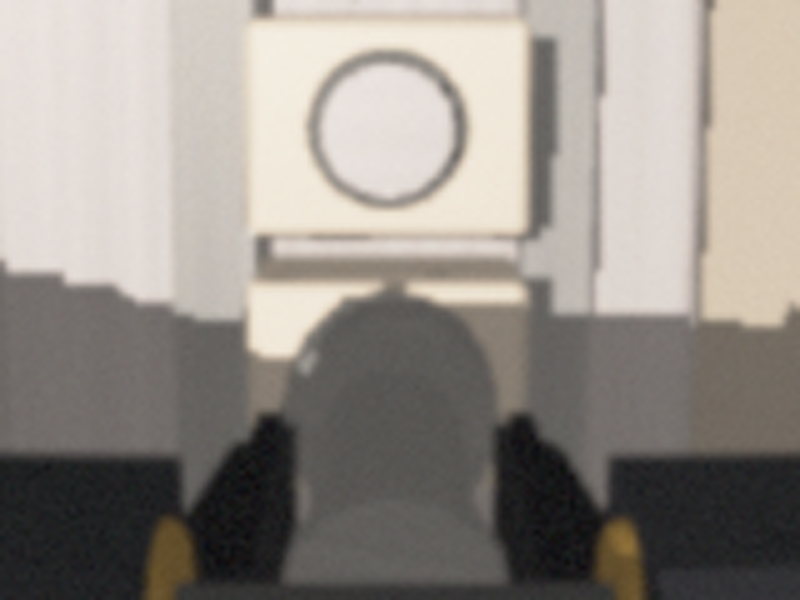

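Emit:
{"api": "servo_tool", "payload": {"series": "0 0.03 0 0 0 0;0 0.06 0 0 0 0;0 0.09 0 0 0 0;0 0.12 0 0 0 0;0 0.15 0 0 0 0;0.01 0.18 0 0 0 0;0.01 0.21 0 0 0 0;0.01 0.24 0 0 0 0;0.01 0.24 0 0 0 0;0.01 0.24 0 0 0 0"}}

```text
time: 72.85
position: [0.5398, -0.0108, 0.121]
tool_rot: [-89.8, 1.9, -87.0]
wrist_force: [-1.9, 0.8, 7.8]
finger_gap: 0.0227
```

Emit:
{"api": "servo_tool", "payload": {"series": "0 0.02 0 0 0 0;0 0.04 0 0 0 0;0 0.06 0 0 0 0;0 0.08 0 0 0 0;0 0.1 0 0 0 0;0 0.1 0 0 0 0;0 0.1 0 0 0 0;0 0.1 0 0 0 0;0 0.1 0 0 0 0;0 0.1 0 0 0 0"}}

```text
time: 73.85
position: [0.54, -0.0108, 0.121]
tool_rot: [-89.8, 1.9, -87.0]
wrist_force: [-2.1, 0.7, 8.5]
finger_gap: 0.0227
```

Emit:
{"api": "servo_tool", "payload": {"series": "0 0.05 0 0 0 0;0 0.1 0 0 0 0;0 0.13 0 0 0 0;0 0.16 0 0 0 0;0 0.19 0 0 0 0;0 0.22 0 0 0 0;0.01 0.25 0 0 0 0;0.01 0.25 0 0 0 0;0.01 0.25 0 0 0 0;0.01 0.25 0 0 0 0"}}

```text
time: 74.85
position: [0.5406, -0.0109, 0.121]
tool_rot: [-89.8, 1.9, -87.0]
wrist_force: [-4.6, 0.7, 16.6]
finger_gap: 0.0229
```

Run:
```python
from h import *
s=r.state();print(s["position"],s["tool_rot"],s["wrist_force"],s["moment"])
im,_=snap("wrist","w41.png",(240,140,400,260),5)
```

```text
[ 0.54055216 -0.01093448  0.12099439] [-89.77959905   1.9269839  -86.95855224] [-4.645524    0.73340451 16.61172059] [ 0.01937056  1.17427715 -0.01490673]
```

View pics/w41.png

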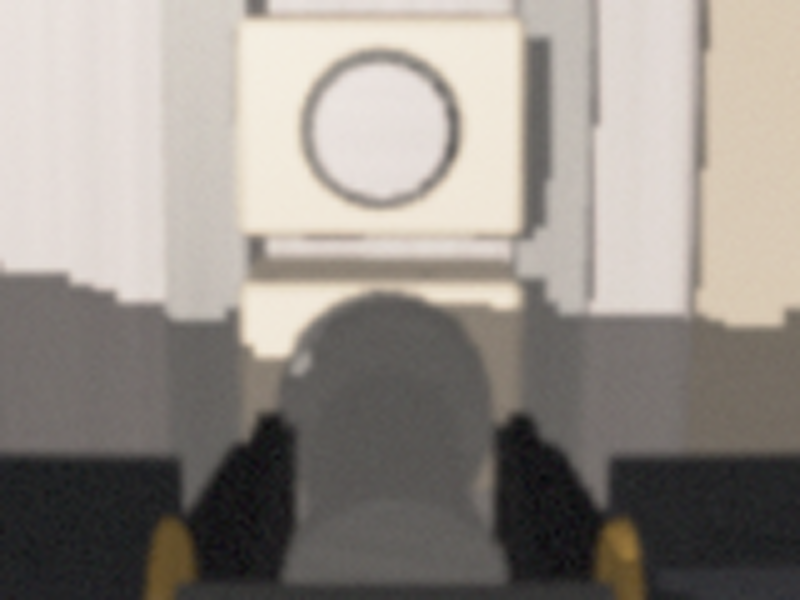

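Emit:
{"api": "servo_tool", "payload": {"series": "0.01 0.15 0 0 0 0;0 0.05 -0.03 0 0 0;0 0 -0.05 0 0 0;0 -0.05 -0.05 0 0 0;0 -0.1 -0.05 0 0 0;-0.01 -0.2 -0.05 0 0 0;-0.02 -0.5 -0.05 0 0 0;-0.04 -1 -0.05 0 0 0;-0.06 -1.6 -0.05 0 0 0;-0.08 -2.2 -0.05 0 0 0"}}

```text
time: 75.9
position: [0.54, -0.0109, 0.1435]
tool_rot: [-89.8, 1.9, -87.0]
wrist_force: [-0.4, -0.1, -2.4]
finger_gap: 0.0228
```

Run:
```python
from h import *
s=r.state();print(s["position"],s["tool_rot"],s["wrist_force"])
i=r.camera_info("wrist");im,_=snap("wrist","w42.png",(230,120,410,260),4.4)
o=ortho(im,i,"wrist",bed(.008,-.02),.06,.050,.4);cv2.imwrite("pics/o42.png",cv2.resize(o,None,fx=2,fy=2)[:,:,::-1])
```

```text
[ 0.5400238  -0.01091654  0.1435408 ] [-89.76985071   1.92559266 -86.95878369] [-0.36500335 -0.08651463 -2.3583598 ]
```

View pics/w42.png

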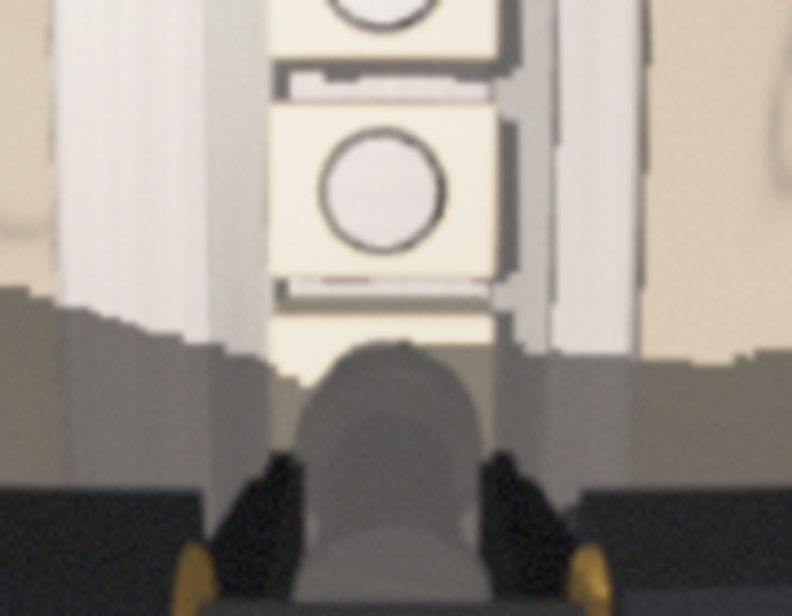

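```bash
cat >> h.py <<'E'
def relp(pos):
    s=r.state();Rt=R.from_euler('xyz',s["tool_rot"],degrees=True)
    print("shift",(Rt.inv().apply(np.asarray(pos)-s["position"])*100).round(2))
E
python3 - <<'E'
from h import *
relp([.5373,.0297,.145]);relp([.5373,.0297,.128])
E
```

```text
shift [-4.08  0.13 -0.14]
shift [-4.02  1.83 -0.15]
```

View pics/o42.png

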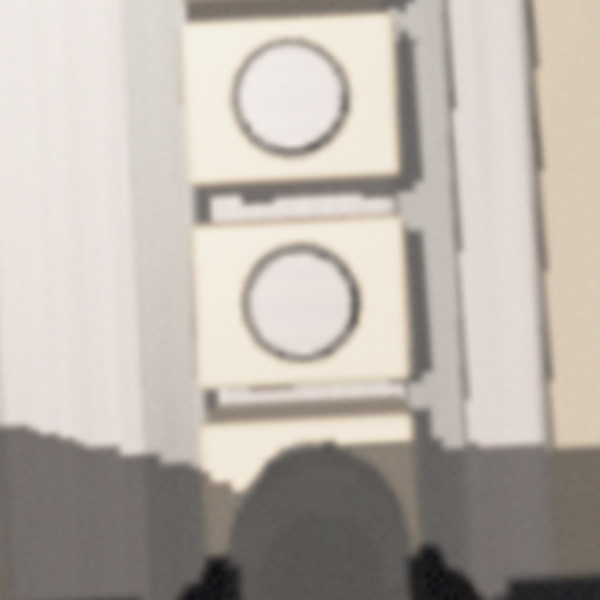

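Emit:
{"api": "servo_tool", "payload": {"series": "-1 0 0 0 0 0;-2.5 0.1 -0.1 0 0 0;-3.7 0.1 -0.1 0 0 0;-4.08 0.1 -0.15 0 0 0;-4.08 0.1 -0.15 0 0 0;-4.07 0.5 -0.15 0 0 0;-4.05 1 -0.15 0 0 0;-4.03 1.5 -0.15 0 0 0;-4.02 1.8 -0.15 0 0 0;-4.02 1.8 -0.15 0 0 0"}}

```text
time: 76.95
position: [0.5367, 0.0294, 0.1273]
tool_rot: [-89.7, 1.9, -87.0]
wrist_force: [-0.5, -0.4, -2.5]
finger_gap: 0.0229
```

Run:
```python
from h import *
s=r.state();print(s["position"],s["tool_rot"],s["wrist_force"])
im,_=snap("wrist","w43.png",(240,140,400,260),5)
relp([.5373,.0297,.122])
```

```text
[0.536725   0.0294363  0.12727893] [-89.73991012   1.91197238 -86.98090201] [-0.46144454 -0.38386905 -2.48915937]
shift [-0.    0.58  0.03]
```

View pics/w43.png

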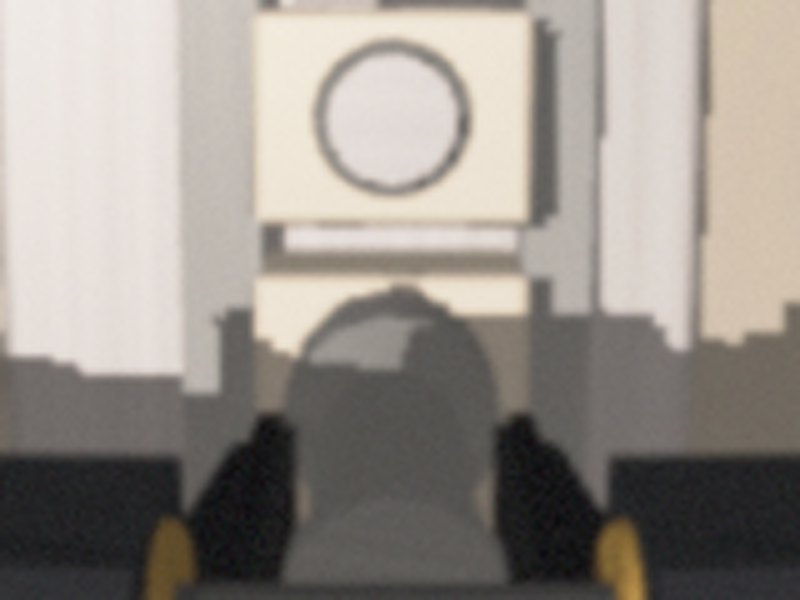

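Emit:
{"api": "servo_tool", "payload": {"series": "0 0.05 0.01 -0.1 0 0;0 0.1 0.02 -0.2 0 0;0 0.15 0.02 -0.2 0 0;0 0.19 0.02 -0.2 0 0;0 0.23 0.02 -0.2 0 0;0.01 0.27 0.02 -0.2 0 0;0.01 0.31 0.02 -0.2 0 0;0.01 0.35 0.02 -0.2 0 0;0.01 0.39 0.02 -0.2 0 0;0.01 0.43 0.02 -0.2 0 0"}}

```text
time: 78.0
position: [0.5377, 0.0295, 0.1245]
tool_rot: [-89.8, 1.9, -87.0]
wrist_force: [-1.7, 0.5, 4.3]
finger_gap: 0.0223
```

Emit:
{"api": "servo_tool", "payload": {"series": "0 0.04 0 0 0 0;0 0.08 0 0 0 0;0 0.11 0 0 0 0;0 0.14 0 0 0 0;0 0.17 0 0 0 0;0.01 0.2 0 0 0 0;0.01 0.23 0 0 0 0;0.01 0.26 0 0 0 0;0.01 0.29 0 0 0 0;0.01 0.29 0 0 0 0"}}

```text
time: 79.0
position: [0.5378, 0.0295, 0.1216]
tool_rot: [-89.8, 1.9, -87.0]
wrist_force: [-1.3, 1.2, 3.3]
finger_gap: 0.0229
```

Emit:
{"api": "servo_tool", "payload": {"series": "0 0.04 0 0 0 0;0 0.08 0 0 0 0;0 0.11 0 0 0 0;0 0.14 0 0 0 0;0 0.16 0 0 0 0;0.01 0.18 0 0 0 0;0.01 0.18 0 0 0 0;0.01 0.18 0 0 0 0;0.01 0.18 0 0 0 0;0.01 0.18 0 0 0 0"}}

```text
time: 80.0
position: [0.5381, 0.0295, 0.121]
tool_rot: [-89.8, 1.9, -87.0]
wrist_force: [-4.1, -0.5, 10.2]
finger_gap: 0.0228
```

Run:
```python
from h import *
s=r.state();print(s["position"],s["tool_rot"],s["wrist_force"],s["moment"])
```

```text
[0.53814672 0.02949504 0.12102711] [-89.79022283   1.90323428 -86.96433668] [-4.13573872 -0.47018707 10.18958497] [-0.01860585  0.86909048 -0.02519643]
```

Emit:
{"api": "servo_tool", "payload": {"series": "0 0.08 -0.02 0 0 0;0 0.12 -0.04 0 0 0;0 0.16 -0.05 0 0 0;0 0.19 -0.05 0 0 0;0 0.22 -0.05 0 0 0;0.01 0.22 -0.05 0 0 0;0.01 0.22 -0.05 0 0 0;0.01 0.22 -0.05 0 0 0;0.01 0.22 -0.05 0 0 0;0.01 0.22 -0.05 0 0 0"}}

```text
time: 81.0
position: [0.5384, 0.0295, 0.121]
tool_rot: [-89.7, 1.9, -87.0]
wrist_force: [-5.2, -0.2, 13.0]
finger_gap: 0.0227
```

Emit:
{"api": "servo_tool", "payload": {"series": "0.01 0.15 0 0 0 0;0 0.05 -0.03 0 0 0;0 0 -0.05 0 0 0;0 -0.05 -0.05 0 0 0;0 -0.1 -0.05 0 0 0;-0.01 -0.2 -0.05 0 0 0;-0.02 -0.5 -0.05 0 0 0;-0.04 -1 -0.05 0 0 0;-0.06 -1.6 -0.05 0 0 0;-0.08 -2.2 -0.05 0 0 0"}}

```text
time: 82.0
position: [0.5379, 0.0295, 0.1436]
tool_rot: [-89.7, 1.9, -87.0]
wrist_force: [-0.7, 0.1, -2.0]
finger_gap: 0.0229
```

Run:
```python
from h import *
s=r.state();print(s["position"],s["tool_rot"],s["wrist_force"])
im,_=snap("wrist","w44.png",(240,140,400,260),5)
relp([.5355,.0710,.144]);relp([.5355,.0710,.1272])
```

```text
[0.5378884  0.02948053 0.14361846] [-89.6950537    1.89573746 -86.95641889] [-0.70203582  0.14485213 -2.0330888 ]
shift [-4.16  0.23 -0.1 ]
shift [-4.1   1.91 -0.11]
```

View pics/w44.png

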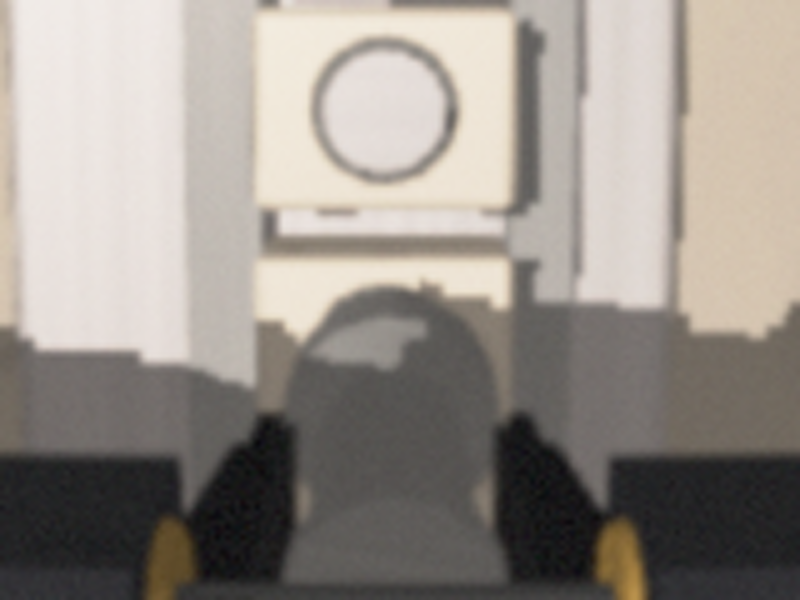

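Emit:
{"api": "servo_tool", "payload": {"series": "-1 0 0 -0.1 0 0;-2.5 0.1 -0.1 -0.2 0 0;-3.7 0.1 -0.1 -0.3 0 0;-4.13 0.15 -0.1 -0.3 0 0;-4.13 0.15 -0.1 -0.3 0 0;-4.12 0.6 -0.1 -0.3 0 0;-4.1 1.1 -0.1 -0.3 0 0;-4.08 1.5 -0.1 -0.3 0 0;-4.07 1.75 -0.1 -0.3 0 0;-4.07 1.75 -0.1 -0.3 0 0"}}

```text
time: 83.05
position: [0.5352, 0.0703, 0.128]
tool_rot: [-90.0, 1.9, -87.0]
wrist_force: [-0.0, -0.1, -2.9]
finger_gap: 0.0228
```

Run:
```python
from h import *
s=r.state();print(s["position"],s["tool_rot"],s["wrist_force"])
im,_=snap("wrist","w45.png",(240,140,400,260),5)
relp([.5353,.0709,.122])
```

```text
[0.53517386 0.07033319 0.12803834] [-89.95030654   1.88482542 -86.97879612] [-0.04951557 -0.09982978 -2.88501666]
shift [-0.03  0.65 -0.01]
```

View pics/w45.png

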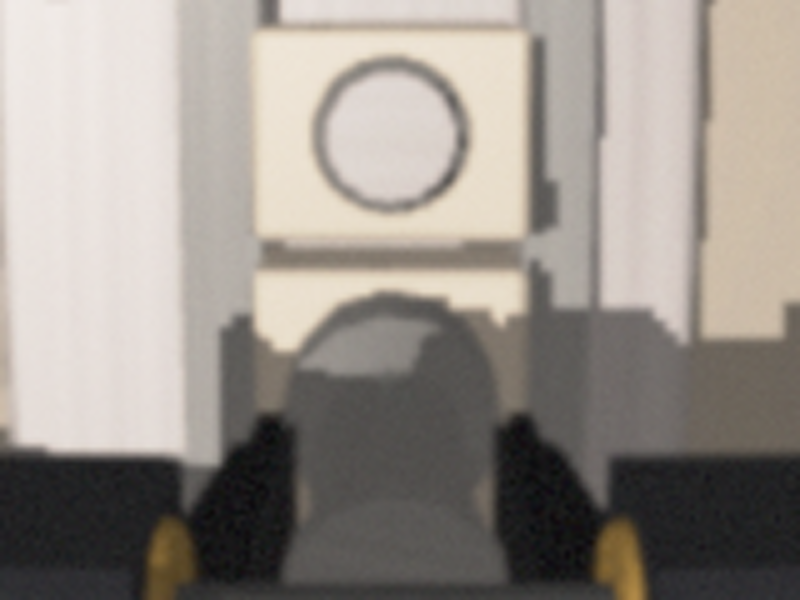

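Emit:
{"api": "servo_tool", "payload": {"series": "-0.02 0.05 0 0 0 0;-0.03 0.1 0 0 0 0;-0.03 0.15 0 0 0 0;-0.03 0.2 0 0 0 0;-0.03 0.24 0 0 0 0;-0.03 0.28 0 0 0 0;-0.03 0.32 0 0 0 0;-0.03 0.36 0 0 0 0;-0.03 0.4 0 0 0 0;-0.03 0.44 0 0 0 0"}}

```text
time: 84.1
position: [0.5358, 0.0709, 0.125]
tool_rot: [-89.9, 1.9, -87.0]
wrist_force: [-2.0, -0.1, 3.2]
finger_gap: 0.0226
```

Emit:
{"api": "servo_tool", "payload": {"series": "0 0.04 0 0 0 0;0 0.08 0 0 0 0;0 0.12 0 0 0 0;0 0.15 0 0 0 0;0 0.18 0 0 0 0;0.01 0.21 0 0 0 0;0.01 0.24 0 0 0 0;0.01 0.27 0 0 0 0;0.01 0.3 0 0 0 0;0.01 0.33 0 0 0 0"}}

```text
time: 85.1
position: [0.5359, 0.0709, 0.1217]
tool_rot: [-89.9, 1.9, -87.0]
wrist_force: [-0.8, 0.2, 4.3]
finger_gap: 0.023
```

Emit:
{"api": "servo_tool", "payload": {"series": "0 0.06 -0.02 0 0 0;0 0.09 -0.03 0 0 0;0 0.12 -0.03 0 0 0;0 0.15 -0.03 0 0 0;0 0.18 -0.03 0 0 0;0.01 0.2 -0.03 0 0 0;0.01 0.22 -0.03 0 0 0;0.01 0.22 -0.03 0 0 0;0.01 0.22 -0.03 0 0 0;0.01 0.22 -0.03 0 0 0"}}

```text
time: 86.1
position: [0.5362, 0.0709, 0.121]
tool_rot: [-89.8, 1.9, -87.0]
wrist_force: [-2.9, 0.3, 10.1]
finger_gap: 0.0227
```

Emit:
{"api": "servo_tool", "payload": {"series": "0 0.08 -0.02 0 0 0;0 0.12 -0.04 0 0 0;0 0.16 -0.05 0 0 0;0 0.19 -0.05 0 0 0;0 0.22 -0.05 0 0 0;0.01 0.24 -0.05 0 0 0;0.01 0.24 -0.05 0 0 0;0.01 0.24 -0.05 0 0 0;0.01 0.24 -0.05 0 0 0;0.01 0.24 -0.05 0 0 0"}}

```text
time: 87.1
position: [0.5364, 0.071, 0.121]
tool_rot: [-89.7, 1.9, -87.0]
wrist_force: [-6.2, 0.1, 13.6]
finger_gap: 0.023
```

Emit:
{"api": "servo_tool", "payload": {"series": "0.01 0.15 0 0 0 0;0 0.05 -0.03 0 0 0;0 0 -0.05 0 0 0;0 -0.05 -0.05 0 0 0;0 -0.1 -0.05 0 0 0;-0.01 -0.2 -0.05 0 0 0;-0.02 -0.5 -0.05 0 0 0;-0.04 -1 -0.05 0 0 0;-0.06 -1.6 -0.05 0 0 0;-0.08 -2.2 -0.05 0 0 0"}}

```text
time: 88.1
position: [0.536, 0.071, 0.1436]
tool_rot: [-89.7, 1.9, -87.0]
wrist_force: [0.5, -0.0, -3.2]
finger_gap: 0.0226
```

Run:
```python
from h import *
s=r.state();print(s["position"],s["tool_rot"],s["wrist_force"])
i=r.camera_info("wrist");im,_=snap("wrist","w46.png",(240,140,400,260),5)
o=ortho(im,i,"wrist",bed(.008,.058),.05,.050,.4);cv2.imwrite("pics/o46.png",cv2.resize(o,None,fx=2,fy=2)[:,:,::-1])
print(bed(.008,.058))
relp([.5331,.1083,.144])
```

```text
[0.53597202 0.07101482 0.14359735] [-89.68335685   1.89482633 -86.95509028] [ 0.46093887 -0.03283993 -3.24913326]
[0.53285172 0.10734776]
shift [-3.73  0.22 -0.17]
```

View pics/o46.png

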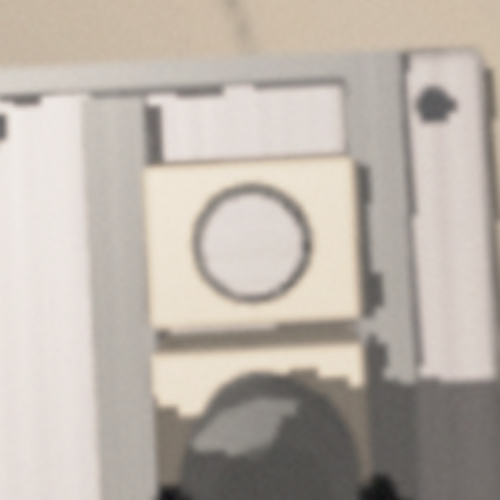

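Emit:
{"api": "servo_tool", "payload": {"series": "-1 0 0 -0.1 0 0;-2.5 0.1 -0.1 -0.2 0 0;-3.5 0.1 -0.15 -0.3 0 0;-3.84 0.15 -0.15 -0.3 0 0;-3.84 0.15 -0.15 -0.3 0 0;-3.83 0.6 -0.15 -0.3 0 0;-3.81 1.1 -0.15 -0.3 0 0;-3.8 1.5 -0.15 -0.3 0 0;-3.79 1.75 -0.15 -0.3 0 0;-3.79 1.75 -0.15 -0.3 0 0"}}

```text
time: 89.15
position: [0.5329, 0.1091, 0.1279]
tool_rot: [-89.9, 1.9, -87.0]
wrist_force: [-0.1, -0.5, -2.1]
finger_gap: 0.0227
```

Run:
```python
from h import *
s=r.state();print(s["position"],s["tool_rot"],s["wrist_force"])
im,_=snap("wrist","w47.png",(240,140,400,260),5)
relp([.5332,.1094,.122])
```

```text
[0.5329167  0.10910996 0.12793402] [-89.93581369   1.88732327 -86.97447561] [-0.09010603 -0.45466035 -2.07549207]
shift [-0.    0.63  0.  ]
```

View pics/w47.png

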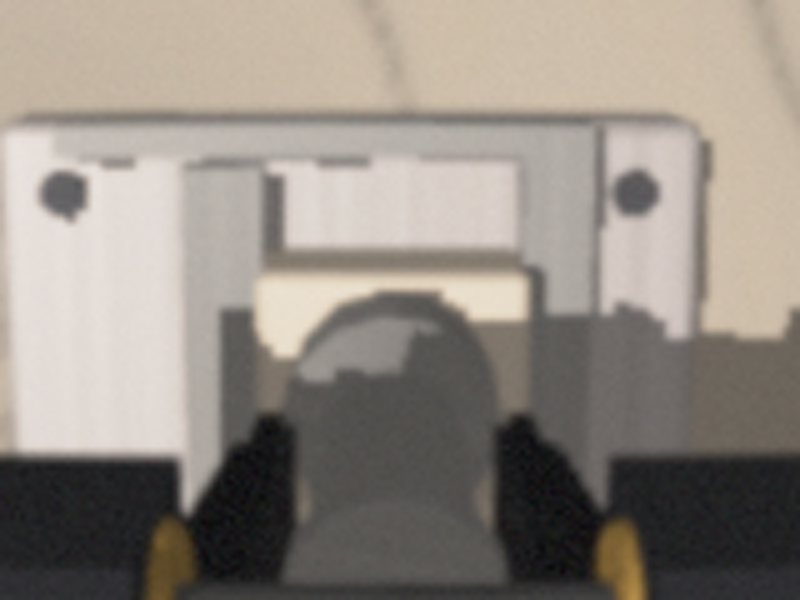

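Aligned as with the others (cart edge row 270, foot rim row 293). Press.

Emit:
{"api": "servo_tool", "payload": {"series": "0 0.05 0 0 0 0;0 0.1 0 0 0 0;0 0.15 0 0 0 0;0 0.2 0 0 0 0;0 0.24 0 0 0 0;0 0.28 0 0 0 0;0 0.32 0 0 0 0;0 0.36 0 0 0 0;0 0.4 0 0 0 0;0 0.44 0 0 0 0"}}

```text
time: 90.2
position: [0.5336, 0.1094, 0.125]
tool_rot: [-89.8, 1.9, -87.0]
wrist_force: [-1.4, -0.6, 4.1]
finger_gap: 0.0225
```

Emit:
{"api": "servo_tool", "payload": {"series": "0 0.04 0 0 0 0;0 0.08 0 0 0 0;0 0.12 0 0 0 0;0 0.15 0 0 0 0;0 0.18 0 0 0 0;0.01 0.21 0 0 0 0;0.01 0.24 0 0 0 0;0.01 0.27 0 0 0 0;0.01 0.3 0 0 0 0;0.01 0.33 0 0 0 0"}}

```text
time: 91.2
position: [0.5337, 0.1095, 0.1217]
tool_rot: [-89.8, 1.9, -87.0]
wrist_force: [-1.4, 0.8, 4.9]
finger_gap: 0.0229
```

Emit:
{"api": "servo_tool", "payload": {"series": "0 0.06 -0.02 0 0 0;0 0.09 -0.03 0 0 0;0 0.12 -0.03 0 0 0;0 0.15 -0.03 0 0 0;0 0.18 -0.03 0 0 0;0.01 0.2 -0.03 0 0 0;0.01 0.22 -0.03 0 0 0;0.01 0.22 -0.03 0 0 0;0.01 0.22 -0.03 0 0 0;0.01 0.22 -0.03 0 0 0"}}

```text
time: 92.2
position: [0.5339, 0.1095, 0.121]
tool_rot: [-89.8, 1.9, -87.0]
wrist_force: [-4.4, 0.4, 10.4]
finger_gap: 0.0227
```

Emit:
{"api": "servo_tool", "payload": {"series": "0 0.08 -0.02 0 0 0;0 0.12 -0.04 0 0 0;0 0.16 -0.05 0 0 0;0 0.19 -0.05 0 0 0;0 0.22 -0.05 0 0 0;0.01 0.24 -0.05 0 0 0;0.01 0.24 -0.05 0 0 0;0.01 0.24 -0.05 0 0 0;0.01 0.24 -0.05 0 0 0;0.01 0.24 -0.05 0 0 0"}}

```text
time: 93.2
position: [0.5342, 0.1096, 0.121]
tool_rot: [-89.7, 1.9, -87.0]
wrist_force: [-6.3, -1.4, 14.5]
finger_gap: 0.023
```

Emit:
{"api": "servo_tool", "payload": {"series": "0.01 0.15 0 0 0 0;0 0.05 -0.03 0 0 0;0 0 -0.05 0 0 0;0 -0.05 -0.05 0 0 0;0 -0.1 -0.05 0 0 0;-0.01 -0.2 -0.05 0 0 0;-0.02 -0.5 -0.05 0 0 0;-0.04 -1 -0.05 0 0 0;-0.07 -2 -0.05 0 0 0;-0.12 -3.5 -0.05 0 0 0"}}

```text
time: 94.2
position: [0.533, 0.1096, 0.1562]
tool_rot: [-89.8, 1.9, -87.0]
wrist_force: [0.2, -0.2, -2.8]
finger_gap: 0.0227
```

Run:
```python
from h import *
s=r.state();print(s["position"],s["tool_rot"])
relp([.537,-.05,.21]);
```

```text
[0.53300962 0.10957038 0.1561737 ] [-89.77663645   1.91832335 -86.95649781]
shift [15.77 -5.92 -0.43]
```

Emit:
{"api": "servo_tool", "payload": {"series": "1 -1.5 0 0 0 0;3.5 -3 -0.1 0 0 0;6.5 -4.5 -0.2 0 0 0;9.5 -5.5 -0.3 0 0 0;12.5 -5.9 -0.4 0 0 0;14.8 -5.9 -0.4 0 0 0;15.8 -5.9 -0.4 0 0 0;15.8 -5.9 -0.4 0 0 0;15.8 -5.9 -0.4 0 0 0;15.8 -5.9 -0.4 0 0 0"}}

```text
time: 95.2
position: [0.5372, -0.0494, 0.2099]
tool_rot: [-89.8, 1.9, -86.9]
wrist_force: [-0.9, -0.5, -2.7]
finger_gap: 0.023
```

Run:
```python
from h import *
s=r.state();print(s["position"],s["tool_rot"])
im,_=snap("wrist","w48.png",(230,20,410,240),3.5)
im,_=snap("scene","s48.png",(290,160,390,260),6)
relp([.6238,.2445,.16]);relp([.6238,.2445,.085])
```

```text
[ 0.53718107 -0.04941623  0.20987006] [-89.78375553   1.94274428 -86.89669744]
shift [-28.69   5.98  10.23]
shift [-28.44  13.48  10.2 ]
```

View pics/w48.png

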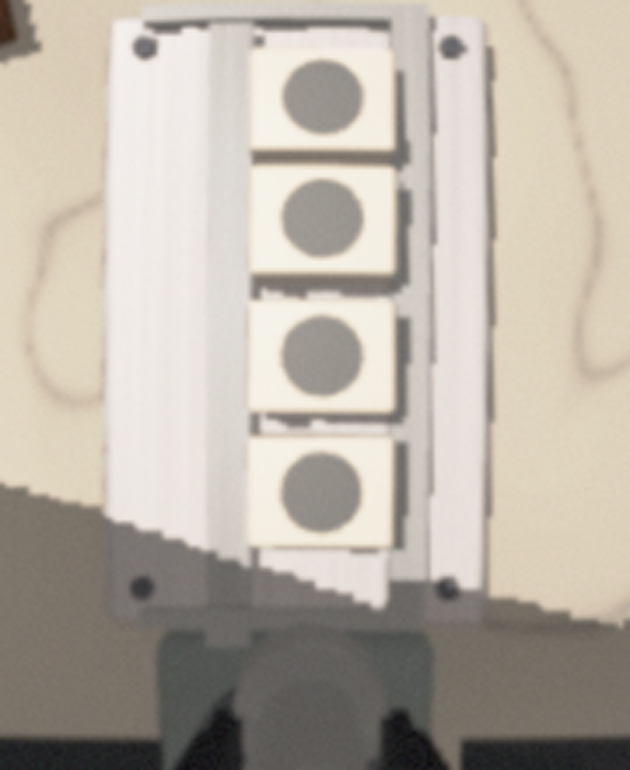

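View pics/s48.png

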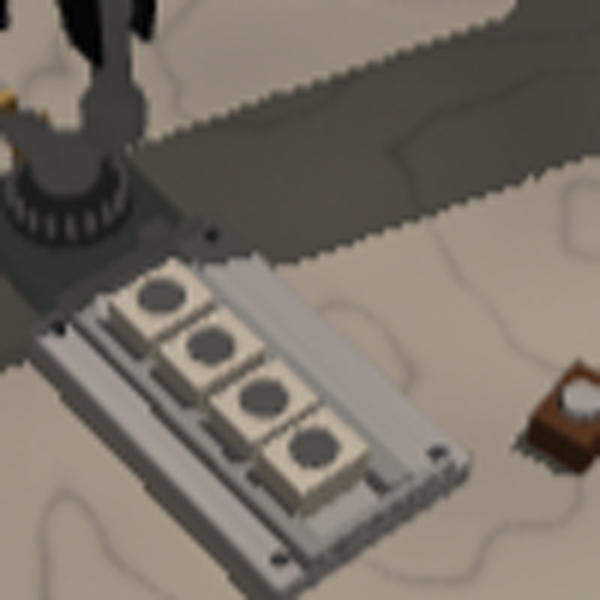

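Emit:
{"api": "servo_tool", "payload": {"series": "-3 0 1 0 0 0;-7 0 2.5 0 0 0;-11 0 4 0 0 0;-15 0.5 5.5 0 0 0;-19 1 7 0 0 0;-22.5 2.5 8.5 0 0 0;-26 4 9.5 0 0 0;-28.7 5.5 10.2 0 0 0;-28.7 5.9 10.2 0 0 0;-28.7 5.9 10.2 0 0 0"}}

```text
time: 96.3
position: [0.6224, 0.2453, 0.1592]
tool_rot: [-90.0, 1.9, -86.8]
wrist_force: [-0.0, -0.3, -3.1]
finger_gap: 0.0229
```

Emit:
{"api": "servo_tool", "payload": {"series": "0 0 0 0 0 0;0 0 0 0 0 0;0 0 0 0 0 0;0 0 0 0 0 0;0 0 0 0 0 0;0 0 0 0 0 0;0 0 0 0 0 0;0 0 0 0 0 0;0 0 0 0 0 0;0 0 0 0 0 0"}}

```text
time: 97.3
position: [0.6224, 0.2453, 0.1591]
tool_rot: [-90.0, 1.9, -86.8]
wrist_force: [-0.2, -0.2, -2.8]
finger_gap: 0.0224
```

Run:
```python
from h import *
s=r.state();print(s["position"],s["tool_rot"])
i=r.camera_info("wrist");im=r.camera("wrist")
c=(.624,.2445);o=ortho(im,i,"wrist",c,.06,.004);cv2.imwrite("pics/o49.png",cv2.resize(o,(600,600))[:,:,::-1])
p=predfoot("wrist",.075,0);print(p.min(0),p.max(0))
snap("wrist","w49.png",(220,120,420,270),4)
```

```text
[0.62237668 0.24532747 0.159123  ] [-89.96275157   1.85935315 -86.75237741]
[297.0284925  192.99330469] [338.27245774 232.68533128]
```

View pics/o49.png

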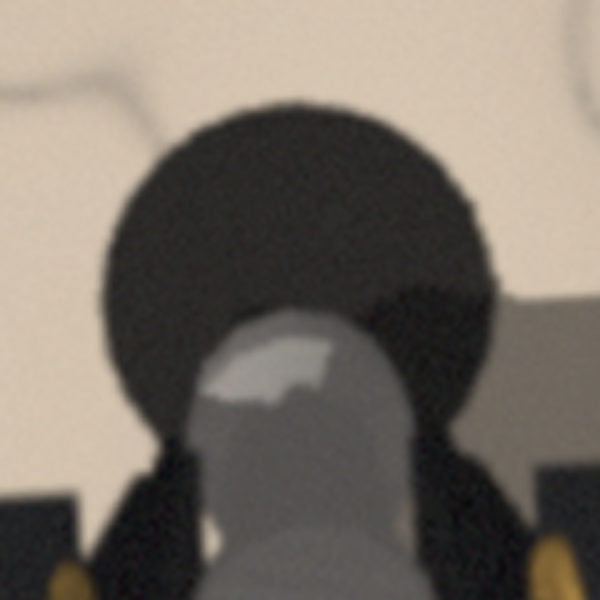

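View pics/w49.png

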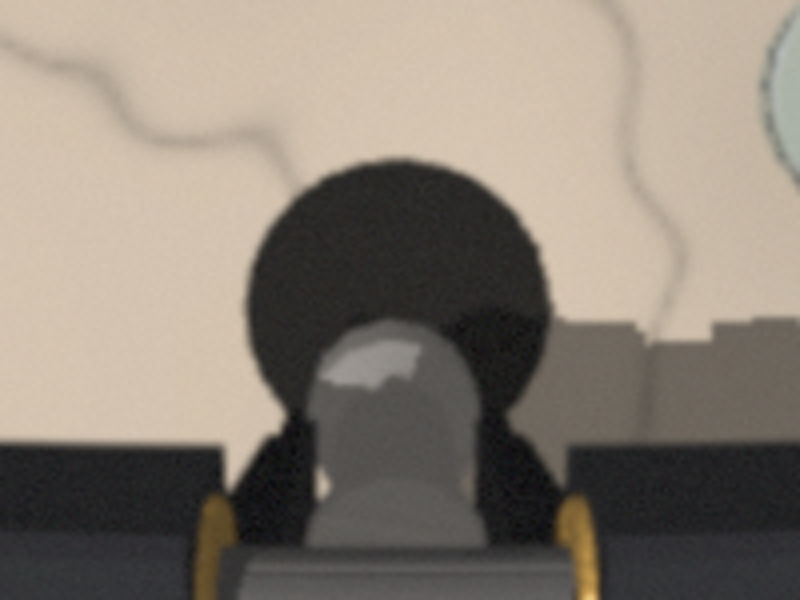

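Emit:
{"api": "servo_tool", "payload": {"series": "0.03 1 0.05 0 0 0.5;0.06 2 0.05 0 0 1;0.1 3 0.05 0 0 1;0.13 4 0.05 0 0 1;0.16 5 0.05 0 0 1;0.19 6 0.05 0 0 1;0.22 6.8 0.05 0 0 1;0.23 7.2 0.05 0 0 1;0.23 7.3 0.05 0 0 1;0.23 7.3 0.05 0 0 1"}}

```text
time: 98.4
position: [0.6231, 0.2455, 0.0862]
tool_rot: [-89.9, 2.9, -86.7]
wrist_force: [0.8, 0.1, -2.8]
finger_gap: 0.0231
```

Run:
```python
from h import *
s=r.state();print(s["position"],s["tool_rot"],s["wrist_force"])
i=r.camera_info("wrist");im=r.camera("wrist")
c=(.624,.2445);o=ortho(im,i,"wrist",c,.06,.010);cv2.imwrite("pics/o50.png",cv2.resize(o,(600,600))[:,:,::-1])
snap("scene","s50.png",(310,250,380,320),9)
```

```text
[0.62308069 0.24552121 0.08622835] [-89.94582648   2.86441566 -86.7447956 ] [ 0.78784025  0.11009678 -2.7879987 ]
```

View pics/o50.png

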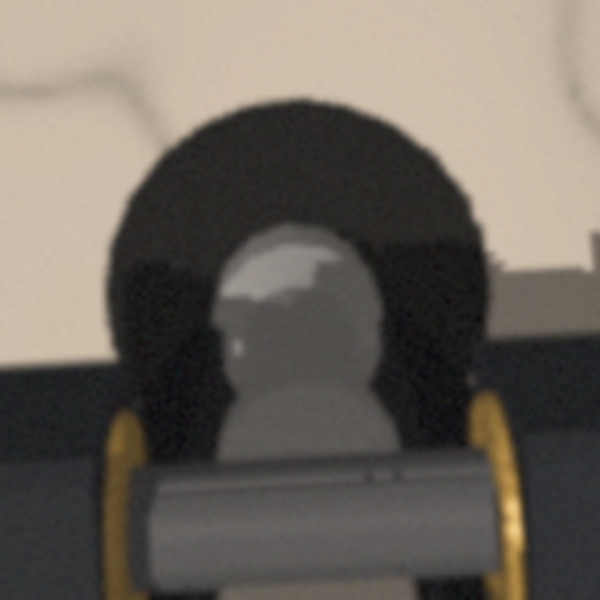

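View pics/s50.png

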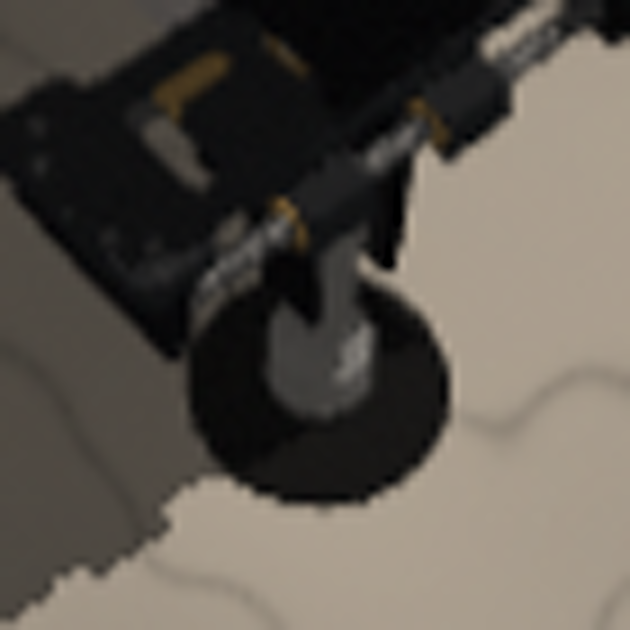

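Emit:
{"api": "servo_tool", "payload": {"series": "0 0.1 0 0 0 0;0.01 0.2 0 0 0 0;0.02 0.3 0 0 0 0;0.02 0.4 0 0 0 0;0.02 0.5 0 0 0 0;0.03 0.57 0 0 0 0;0.03 0.63 0 0 0 0;0.03 0.68 0 0 0 0;0.03 0.72 0 0 0 0;0.03 0.72 0 0 0 0"}}

```text
time: 99.5
position: [0.6233, 0.2456, 0.0795]
tool_rot: [-89.9, 2.9, -86.7]
wrist_force: [-0.6, -0.5, -3.2]
finger_gap: 0.0227
```

Run:
```python
from h import *
s=r.state();print(s["position"],s["tool_rot"],s["wrist_force"])
```

```text
[0.62334613 0.24564546 0.07952927] [-89.90149374   2.87400365 -86.74565147] [-0.59961308 -0.50718004 -3.19729546]
```

Emit:
{"api": "servo_tool", "payload": {"series": "0 0.02 0 0 0 0;0 0.04 0 0 0 0;0 0.06 0 0 0 0;0 0.08 0 0 0 0;0 0.1 0 0 0 0;0 0.12 0 0 0 0;0 0.12 0 0 0 0;0 0.12 0 0 0 0;0 0.12 0 0 0 0;0 0.12 0 0 0 0"}}

```text
time: 100.5
position: [0.6237, 0.2458, 0.0791]
tool_rot: [-89.8, 2.9, -86.7]
wrist_force: [-1.7, -0.0, 5.0]
finger_gap: 0.0226
```

Emit:
{"api": "servo_tool", "payload": {"series": "0 0.05 0 0 0 0;0 0.02 0 0 0 0;0 0 0 0 0 0;0 0 0 0 0 0;0 0 0 0 0 0;0 0 0 0 0 0;0 0 0 0 0 0;0 0 0 0 0 0;0 0 0 0 0 0;0 0 0 0 0 0", "gripper": 4.2}}

```text
time: 101.5
position: [0.6237, 0.2459, 0.0792]
tool_rot: [-89.8, 2.9, -86.7]
wrist_force: [-0.4, 0.7, -0.3]
finger_gap: 0.042
```

Emit:
{"api": "servo_tool", "payload": {"series": "-0.02 -0.5 0 0 0 0;-0.05 -1.2 0 0 0 0;-0.1 -2.2 0 0 0 0;-0.15 -3.5 0 0 0 0;-0.22 -5 0 0 0 0;-0.3 -7 0 0 0 0;-0.4 -9 0 0 0 0;-0.48 -11 0 0 0 0;-0.5 -12 0 0 0 0;-0.5 -12 0 0 0 0"}}

```text
time: 102.5
position: [0.6247, 0.2451, 0.2026]
tool_rot: [-89.6, 3.0, -86.7]
wrist_force: [0.8, 0.3, 0.6]
finger_gap: 0.042
```

Run:
```python
from h import *
s=r.state();print(s["position"],s["tool_rot"],s["wrist_force"])
i=r.camera_info("wrist");im=r.camera("wrist")
c=(.624,.2445);o=ortho(im,i,"wrist",c,.06,.004);o2=ortho(im,i,"wrist",c,.06,.092);cv2.imwrite("pics/o51.png",cv2.resize(np.hstack([o,o2]),(800,400))[:,:,::-1])
snap("scene","s51.png",(310,250,380,320),9)
```

```text
[0.62473178 0.24512909 0.20257418] [-89.56554471   2.95434562 -86.73054605] [0.80722422 0.2639888  0.6173277 ]
```

View pics/o51.png

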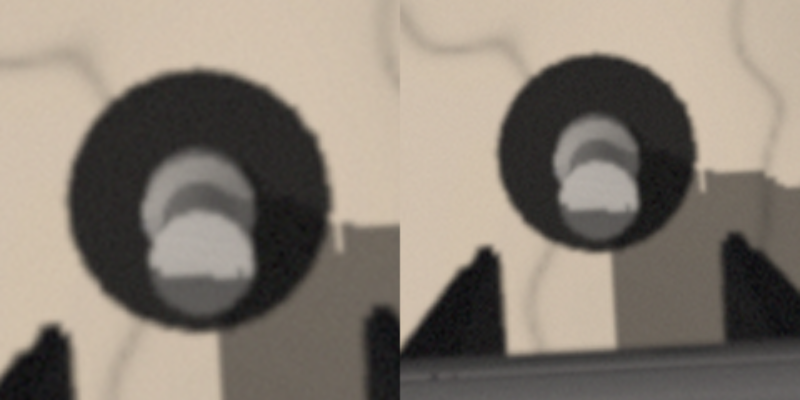

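View pics/s51.png

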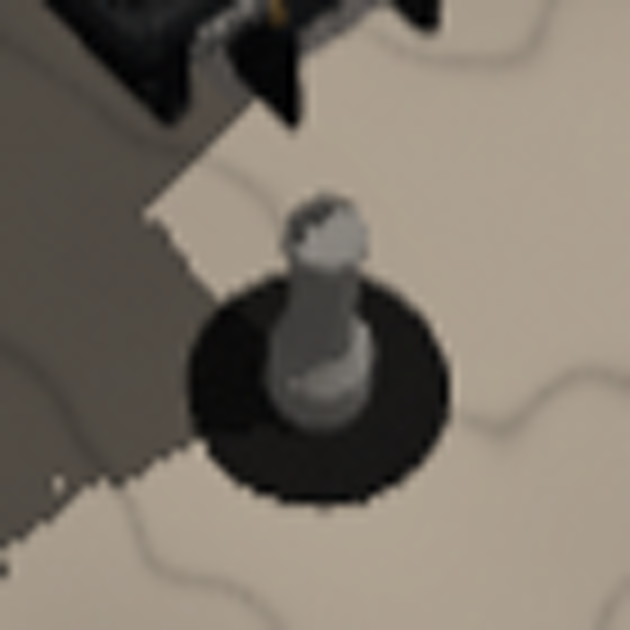

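Run:
```python
from h import *
snap("scene","s52.png")
```

```text
(no output)
```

View pics/s52.png

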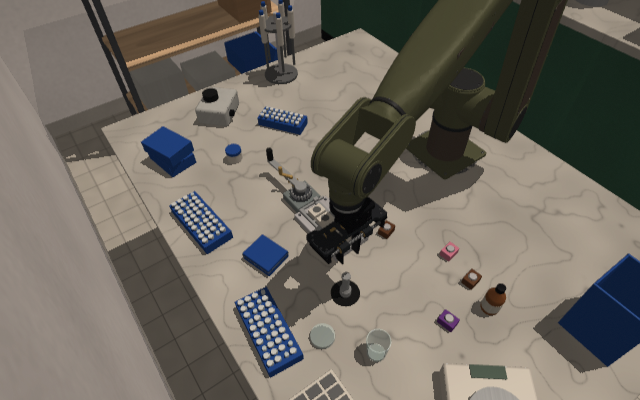

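All bystanders are where they began (bottle (494,299), beaker (376,345), dish (321,335)), and the stamp stands at (345,285) on its pad. Handing in.

```bash
python3 -c "
from h import *
print(r.finish_job(), r.state()['time'])"
```

```text
the job is handed in; nothing more can be done
the job is handed in; nothing more can be done
```

The job is finished and handed in at about 103 s. Four white cartridges were there. I laid them side by side on the bed, flipped the pawl to tighten, ratcheted the jaw home, pressed all four seals, and stood the stamp back on its pad.

**Last checks**
- **Clamp:** I take the jaw to be fully home. In the last two swings the pawl jumped a tooth at about 19 N on the handle, and pictures before and after show no clear jaw movement. The pawl was still on the tightening side.
- **Seals:** The tool stopped at the same height (z = 0.121) on all four seals. A final wrist picture shows all four flush.
- **Stamp:** It stands upright, within about 1 mm of the pad's centre by the wrist picture.
- **Other lab ware:** It looks unmoved in the last scene picture.

**What was not perfect**
- **Cartridge moved:** The second cartridge from the ratchet had shifted toward the jaw before it was clamped, probably from the announced knock. The jaw pushed it back into line.
- **Stamp grip:** The fingers closed on the stamp's head rather than its stem, and the stamp sat about 2–3° off in the grip. I tilted the tool about 2° to compensate, so it was probably about 1° off square while pressing.
- **Small sideways shift:** The arm gave sideways by up to about 1.3 mm at full press. I could not tell whether the stamp's foot moved with it.
- **Uneven force:** The first seal took about 19 N at most; the others took about 15 to 17 N.

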